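# Turn out the chocolates and sort them

## Robot

A 6-joint arm with a two-finger parallel gripper is mounted at the origin on the work surface. World frame = base frame: x ahead of the robot, y to its left, z up, the work surface at z = 0. Lengths are in m, angles in degrees, forces in N, time in s.
With the tool pointing down it reaches from about 0.35 to 0.875 m from the base axis. Payload 4.2 kg.
Tool frame: the origin (TCP) lies on the centre line of the jaws, within the pads' length; the fingertips stand 11 mm ahead of it and the grasp point (between the pads) lies 8 mm behind it; z points along the fingers, y is the line along which they close (so a half turn about z gives the same grasp; the last joint's range is limited). The gripper opens to 87 mm and grips with 3 to 60 N. Pads are 19 mm wide; open, the fingers measure 117 mm over their backs; the gripper's body (75 mm by 190 mm) begins 51 mm behind the grasp point.
Start: joints at [-59.668, 22.042, 0.453, 0, -68.411, -14.817], TCP at [0.167, -0.602, 0.205] pointing down, gripper open.
Joint ranges: [-179.83, 179.83], [-69.29, 118.12], [-61.27, 80.66], [-181.25, 117.63], [-171.15, -9.14], [-177.46, 177.46]. Speed limits (degrees/s): [159.86, 159.86, 180, 180, 180, 180].

## Interface

Orientations are given as a 3x3 rotation matrix whose columns are the frame's x, y, z axes.
In Python, from station import r gives the robot as it stands.
- The arm moves only by the tool servo_tool, never from a script. Its argument "commands" is a list that holds one entry, the list of rows, each a list of 7 numbers: the closure, from 0 (fully open) to 1 (shut), then the shift along the tool's x, y, z in mm, then the turn, a rotation vector about the tool's x, y, z in rad. In form: [[[claw, x, y, z, ax, ay, az], ...]]. A call has exactly 5 rows; each row is the pose to reach, as a shift and turn from the pose commanded when the call began, along the tool's axes at that moment; what a row does not reach only later rows make up. A row lasts 1/10 s, in which the tool goes at most 50 mm and 8.59 degrees, less where a joint would pass 70% of its speed; a pose out of reach is approached as far as the arm can. A call with a gripper value outside its range is refused whole. The fingers move at their own pace and stop on an object; the grip force is fixed at half the most. Time passes only in rows, so rows that repeat a pose let the fingers close, or fill a call up. It gives the time, the measured TCP pose, the force, the opening and the grip force at its end, in the units of the state.
- r.sense(): the state, without advancing time (a new reading comes with each control period).
- r.capture(name): name is "side" or "top" or "wrist"; returns a dict with "pixels" (420x560x3 uint8, red, green, blue), "camera_matrix" (3x3 intrinsics, pixels), "R" (3x3) and "t" (3): a world point X has camera coordinates R X + t. Camera axes: x right, y down, z forward; pixel columns grow to the right and rows downward; lengths in m; the calibration is good to about 2 mm. A picture is of the moment at which its call begins. There is no depth.
- r.finish_job(): hands the job in; it is judged then, once.
The state is a dict: "time_s": time; "joints": joint angles; "joint_velocities": joint speeds; "effort": joint torques, N m; "tcp_pos": TCP position; "ee_rot": TCP orientation; "wrist_force": force on the tool from outside, world axes, zero at the start; "moment": the same for the moment, N m; "gripper_width": opening from 0.0 (shut) to 1.0 (fully open); "gripper_force": force on a finger pad.
Only numpy, scipy, OpenCV 4.12 (cv2) and the standard library are available. Lean on these libraries where they do the work, as an engineer would, in place of code of your own. Each camera call takes 0.05 s, during which the arm holds its last target. There are 200 camera calls.

## Task

Put the oak lid on the chocolate mould, its raised panel inside the mould's rim, turn the closed mould upside down on the table with lid and mould held together all the way, then lift the mould straight off so that every chocolate is left lying on the lid, and set the mould, still upside down, on the wire rack. Sort the chocolates from the lid: put the round ones in the white bowl and the square ones in the open cardboard gift box, setting each down in it rather than dropping it from above the rim. Leave the empty lid flat on the table, panel up, and leave the stars, the knife, the jam pot and the candle alone.

Things in the scene. Friction and masses are not known exactly. Their poses are not given: they have to be found in the camera images.
- mould_mid (a point): chocolate mould: rigid light grey block 80 x 62 x 24 mm (x, y, z), 0.13 kg, with a rim 3 mm thick and 5 mm high round its open side. This point is its centre, half-way up; x along its length, y along its width, z towards the open side, up at the start; yaw at most 0.4. It starts on the table some 0.5 m before the robot, with clear table around it.
- mould_open (a point): centre of the mould's open side at the height of the rim's top, axes as the mould's. Inside the rim are four cavities 15 mm deep: 23 mm square ones at (x, y) = (-21.5, +14) and (+21.5, -14) mm, 24 mm round ones at (+21.5, +14) and (-21.5, -14) mm, each with one chocolate or empty. The chocolates' flat backs lie 6 mm below the rim's top and they fit loosely (2 mm all round).
- lid_mid (a point): oak lid: slab 80 x 62 x 18 mm with a raised panel 70 x 52 x 4.5 mm centred on one face, 0.09 kg. This point is its centre, half-way through the whole 22.5 mm; x along its length, y along its width, z from the panel to the plain face. It starts on the table to the robot's left of the mould, panel down (z up). It can be put on either way round.
- lid_panel (a point): centre of the panel's face, axes as the lid's. When on, the panel is inside the rim with 2 mm of play, the slab rests on the rim, lid and mould centres are 19 mm apart, and both make a flush 80 x 62 x 42 mm box, seam 24 mm from the mould's plain face; only a grip across the seam holds it together. It stands stably on its end (42 x 62 mm), so it can be turned in two quarter turns.
- square_1_mid (a point): square chocolate, dark brown, 19 x 19 mm and 14 mm high, 10 g; this point is its centre, x and y square to its sides. It starts in a square cavity of the mould (at (-21.5, +14) mm), or is absent (None).
- square_2_mid (a point): square chocolate, dark brown, 19 x 19 mm and 14 mm high, 10 g; this point is its centre, x and y square to its sides. It starts in a square cavity of the mould (at (+21.5, -14) mm), or is absent (None).
- round_1_mid (a point): round chocolate, dark brown, a drum 20 mm across and 14 mm high, 10 g; this point is its centre. It starts in a round cavity of the mould (at (+21.5, +14) mm), or is absent (None).
- round_2_mid (a point): round chocolate, dark brown, a drum 20 mm across and 14 mm high, 10 g; this point is its centre. It starts in a round cavity of the mould (at (-21.5, -14) mm), or is absent (None).
- bowl_rim (a point): white ceramic bowl, loose, 0.32 kg, for the round chocolates: 116 mm across the rim, 42 mm high, inner floor about 5 mm above the table, about 45 mm across. This point is the centre of its mouth, at rim height. It stands to the robot's right.
- gift_box_in (a point): open cardboard gift box without a lid, loose, 0.22 kg, for the square chocolates: 115 x 92 x 36 mm outside (x, y, z), walls and floor 3 mm. This point is the centre of its inner floor, 3 mm above the table. It stands to the robot's right, and may have changed places with the bowl.
- rack_top (a point): wire rack, fixed, a flat grid 156 x 126 mm (x, y) whose top is 20 mm above the table, at the left. This point is the centre of its top.
- star_1: flat wooden star, 84 mm, 6 mm thick, loose: leave alone. Origin under its centre.
- star_2: flat wooden star, 60 mm, 6 mm thick, loose: leave alone. Origin under its centre.
- star_3: flat wooden star, 72 mm, 6 mm thick, loose: leave alone. Origin under its centre.
- butter_knife: wooden butter knife lying flat, about 190 mm long, 7 mm high, loose: leave alone. Origin under its middle.
- jam_pot: white pot of dark jam, 96 mm across, 42 mm high, loose: leave alone. Origin under its centre.
- candle_glass: amber candle glass, 56 mm across, 50 mm high, loose: leave alone. Origin under its centre.
Things that resemble listed ones, but are neither listed nor needed, are in the scene too. Of the things like the part that bears lid_mid, leave any that is turquoise; of the rest the larger one is meant.

How it is judged:
By the outcome, as a careful person would: the job done as asked, in the order asked, and still so for the second after the job is handed in, with the robot touching nothing.
Of square_1, square_2, round_1, round_2 only 2 to 4 are there at a start; the rules pass over those that are not, and their reading is None.
At some moment in a run one of bowl, gift_box, lid may be knocked a few centimetres aside while the robot is not near it.
It also fails if it takes over 208 s, if anything falls off the work surface, if the arm or the gripper's body presses on something with over 40 N, if the wrist force passes 120 N, or if a joint passes its speed limit or range.

## Working session

There is one attempt and no reset: what is moved stays moved. The work goes in short steps, Python scripts to look and compute and a tool call to move; the robot and the scene stay as the last step left them, time stands still between calls to the robot, and variables do not carry over. Pictures are saved under pics/ and viewed, at most 14 in all, crops included, and the job is handed in when it is done.

Besides the shell and the picture viewer there is one more tool, called after "Call:" by a JSON object that holds its "api" and its "payload", one argument or row to a line. servo_tool: Moves the arm, as the interface text tells. Its arguments: {"type":"object","properties":{"commands":{"type":"array","items":{"type":"array","items":{"type":"array","items":{"type":"number"}}}}},"required":["commands"]}

```bash
ls; mkdir -p pics; cat > h.py <<'E'
from station import r
import numpy as np, cv2, sys
def cap(n): return r.capture(n)
def save(c,f,crop=None,k=1):
    im=c["pixels"][:,:,::-1]
    if crop: x0,y0,x1,y1=crop; im=im[y0:y1,x0:x1]
    if k!=1: im=cv2.resize(im,None,fx=k,fy=k,interpolation=cv2.INTER_CUBIC)
    cv2.imwrite('pics/'+f,im)
def ray(c,uv,z):
    K,R,t=map(np.array,(c["camera_matrix"],c["R"],c["t"]))
    d=R.T@np.linalg.inv(K)@np.array([uv[0],uv[1],1.]); o=-R.T@t
    return o+d*(z-o[2])/d[2]
def proj(c,X):
    K,R,t=map(np.array,(c["camera_matrix"],c["R"],c["t"]))
    p=K@(R@np.array(X)+t); return p[:2]/p[2]
E
python3 - <<'E'
from h import *
import pickle
cs={n:cap(n) for n in("top","side")}
pickle.dump(cs,open('c0.pkl','wb'))
for n,c in cs.items():
    save(c,n+'0.png'); print(n,-np.array(c["R"]).T@np.array(c["t"]),c["R"][2],c["camera_matrix"][0])
print(r.sense())
E
```

```text
pics
top [ 0.3368603  -0.01898718  0.99890644] [ 0.18508473 -0.00634885 -0.98270206] [412.88584379   0.         278.08515037]
side [-0.16288162  0.71854025  0.74268336] [ 0.54561764 -0.60600644 -0.57884159] [403.97117283   0.         282.22893369]
{'time_s': 0.1, 'joints': array([-5.96670235e+01,  2.20877949e+01,  3.90590421e-01, -2.41722729e-02,
       -6.84118276e+01, -1.48168236e+01]), 'joint_velocities': array([ 0.05541368, -0.04978512,  0.22266535,  0.11446558, -0.10551371,
       -0.09163315]), 'effort': array([-2.18528562e-04, -3.91688991e+01,  1.87937236e+01,  4.23192590e+00,
        1.34800115e-02, -7.56360282e-05]), 'tcp_pos': array([ 0.16706489, -0.6016888 ,  0.20437719]), 'ee_rot': array([[-9.63596654e-01, -2.67359499e-01, -6.22441452e-04],
       [-2.67360202e-01,  9.63594902e-01,  1.84055209e-03],
       [ 1.07692326e-04,  1.93996591e-03, -9.99998112e-01]]), 'wrist_force': array([-0.78092526, -0.03084678,  0.31996253]), 'moment': array([ 0.00656998, -0.03046877, -0.01263725]), 'gripper_force': 0.0, 'gripper_width': 1.000011110204189}
```

View pics/top0.png

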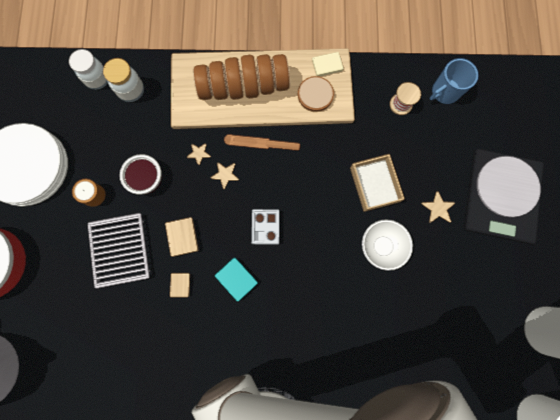

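View pics/side0.png

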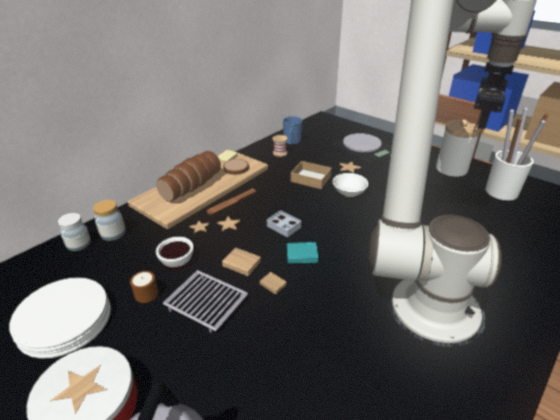

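Top view: the lid candidates are the large oak slab (182,237), a small oak slab (180,285) and a turquoise one (237,280). The large oak one fits the description. The mould is at (265,227), rack (118,250), box (377,183), bowl (387,245). I'll enlarge to confirm.

```bash
python3 - <<'E'
from h import *
import pickle
cs=pickle.load(open('c0.pkl','rb')); c=cs['top']
save(c,'crop1.png',(80,195,290,305),3.8)
save(c,'crop2.png',(340,140,440,280),4)
E
```

```text
(no output)
```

View pics/crop1.png

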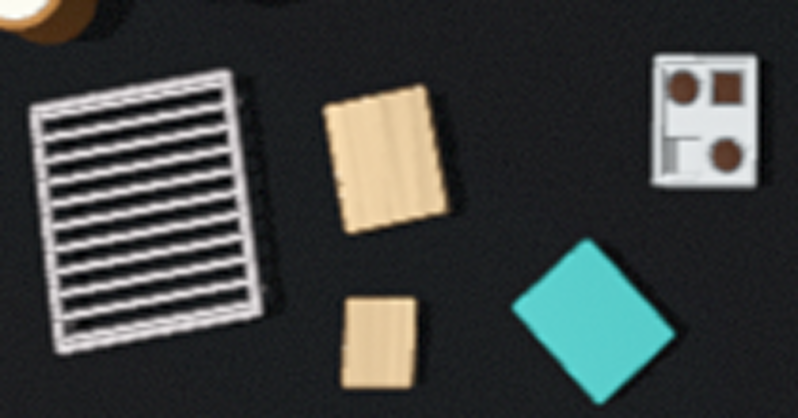

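View pics/crop2.png

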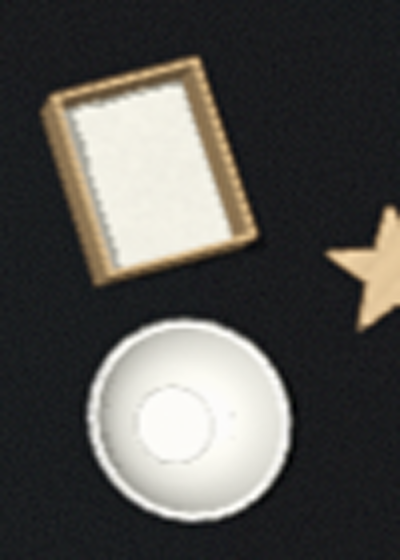

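The crop confirms it: the large oak slab is the lid (corners about (165,223), (192,218), (198,250), (171,256)), and it is larger than the other oak one. The mould holds round_1, square_2 and round_2; the (-21.5,+14) square cavity is empty.

```bash
python3 - <<'E'
from h import *
import pickle
cs=pickle.load(open('c0.pkl','rb')); c=cs['top']
a=lambda p:(p[0]/3.8+80-.37,p[1]/3.8+195-.37)
b=lambda p:(p[0]/4+340-.37,p[1]/4+140-.37)
def quad(n,ps,f,z):
    P=np.array([ray(c,f(p),z)[:2] for p in ps]); 
    e=[np.linalg.norm(P[i]-P[i-1]) for i in range(4)]
    d=(P[0]+P[1]-P[2]-P[3])
    print(n,P.mean(0).round(4),'yaw',np.degrees(np.arctan2(d[1],d[0])).round(1),np.round(e,3))
quad('lid',[(323,106),(425,86),(447,210),(346,233)],a,.0225)
quad('mould',[(653,55),(756,55),(757,187),(652,187)],a,.024)
quad('rack',[(30,105),(230,70),(262,315),(58,353)],a,.02)
print('bowl',ray(c,b((190,420)),.042), ray(c,b((292,420)),.042)-ray(c,b((88,420)),.042))
print('box floor'); quad('fl',[(75,105),(183,82),(231,238),(120,266)],b,.003)
for p,z in [((198,57),.036),((258,240),.036),((43,110),0),((98,285),0)]: print(ray(c,b(p),z)[:3].round(3))
# side check
s=cs['side']
for n,uv,z in [('mould',(284,223),.024),('lid',(241,261),.0225),('bowl',(351,185),.042)]: print(n,ray(s,uv,z).round(3))
E
```

```text
lid [0.4482 0.2041] yaw 13.1 [0.081 0.065 0.08  0.063]
mould [0.4742 0.0053] yaw 1.0 [0.083 0.065 0.083 0.065]
rack [0.4152 0.3517] yaw 11.6 [0.156 0.126 0.155 0.125]
bowl [ 0.43215889 -0.27955412  0.042     ] [ 0.00137624 -0.11879918  0.        ]
box floor
fl [ 0.5902 -0.2725] yaw 14.2 [0.105 0.07  0.103 0.072]
[ 0.654 -0.295  0.036]
[ 0.541 -0.326  0.036]
[ 0.63  -0.206  0.   ]
[ 0.519 -0.237  0.   ]
mould [0.464 0.015 0.024]
lid [0.441 0.21  0.022]
bowl [ 0.419 -0.265  0.042]
```

```bash
cat >> h.py <<'E'
def Rot(yaw,tilt=0):
    a,b=np.radians([yaw,tilt]); y=np.array([-np.sin(a),np.cos(a),0]); u=np.array([np.cos(a),np.sin(a),0])
    z=np.array([0,0,-np.cos(b)])-np.sin(b)*u
    return np.c_[np.cross(y,z),y,z]
def plan(*wps,off=0,rows=1):
    """wps: (x,y,z,yaw,tilt,claw,ncalls); moves pivot = TCP+off*ztool; from the sensed pose; prints calls"""
    from scipy.spatial.transform import Rotation as Q
    s=r.sense(); R=s["ee_rot"]; z=R[:,2]; y=R[:,1]
    yaw=np.degrees(np.arctan2(-y[0],y[1])); u=np.array([np.cos(np.radians(yaw)),np.sin(np.radians(yaw)),0])
    tilt=np.degrees(np.arctan2(-z@u,-z[2])); cur=np.r_[s["tcp_pos"]+off*z,yaw,tilt]
    print('at',cur[:3].round(4),cur[3:].round(1),'w',round(s["gripper_width"]*87,1),'F',np.round(s["wrist_force"],1),round(float(s["gripper_force"]),1),'t',s["time_s"],'j',np.round(s["joints"]).astype(int))
    p0,R0=s["tcp_pos"],R
    for w in wps:
        *g,claw,n=w; g=np.array(g,float); N=5*n; last=p0,R0
        for i in range(1,N+1):
            q=cur+(g-cur)*i/N; Ri=Rot(q[3],q[4]); pi=q[:3]-off*Ri[:,2]
            if i%5==1: rr=[]
            sh=R0.T@(pi-p0)*1000; rv=Q.from_matrix(R0.T@Ri).as_rotvec()
            st=np.linalg.norm(pi-last[0])*1000; sa=np.degrees(np.linalg.norm(Q.from_matrix(last[1].T@Ri).as_rotvec()))
            if st>49 or (sa>8.5): print('STEP TOO BIG',st,sa)
            last=pi,Ri
            rr.append([claw]+list(np.round(sh,1))+list(np.round(rv,3)))
            if i%5==0:
                sel=rr if rows else rr[-1:]
                print(str([[float(v) for v in x] for x in sel]).replace(' ','').replace('.0,',',').replace('.0]',']')); p0,R0=pi,Ri
        cur=g
E
python3 - <<'E'
from h import *
plan((.45,-.25,.22,15,0,0,2),(.448,.204,.16,13.1,0,0,2),rows=1)
E
```

```text
at [ 0.1671 -0.6017  0.2044] [15.5  0. ] w 87.0 F [-0.8 -0.   0.3] 0.0 t 0.1 j [-60  22   0   0 -68 -15]
[[0,-36.7,26.3,-1.5,0.002,-0,0.001],[0,-73.3,52.7,-3,0.002,-0,0.002],[0,-110,79,-4.5,0.002,-0,0.003],[0,-146.7,105.3,-6.1,0.002,-0,0.004],[0,-183.3,131.6,-7.6,0.002,-0,0.004]]
[[0,-36.5,26.5,-1.6,-0,-0,0.001],[0,-73.1,53,-3.1,-0,-0,0.002],[0,-109.6,79.5,-4.7,-0,-0,0.003],[0,-146.2,105.9,-6.3,-0,-0,0.004],[0,-182.7,132.4,-7.8,-0,-0,0.004]]
[[0,-11.6,43.9,6,0,0,0.003],[0,-23.1,87.8,12,0,0,0.007],[0,-34.7,131.7,18,0,0,0.01],[0,-46.2,175.6,24,0,0,0.013],[0,-57.8,219.5,30,0,0,0.017]]
[[0,-10.8,44.1,6,0,0,0.003],[0,-21.7,88.2,12,0,0,0.007],[0,-32.5,132.3,18,0,0,0.01],[0,-43.3,176.4,24,0,0,0.013],[0,-54.1,220.5,30,0,0,0.017]]
```

Call:
{"api": "servo_tool", "payload": {
  "commands": [
    [[0,-37,26,-1.5,0,0,0],[0,-73,53,-3,0,0,0],[0,-110,79,-4.5,0,0,0],[0,-147,105,-6,0,0,0],[0,-183,132,-7.5,0.002,0,0.004]]
  ]
}}

```text
time_s: 0.6
tcp_pos: [0.309, -0.4245, 0.2125]
ee_rot: [[-0.965, -0.263, 0.0], [-0.263, 0.965, -0.001], [0.0, -0.001, -1.0]]
wrist_force: [1.2, -0.9, 0.1]
gripper_width: 0.998
gripper_force: 0.0
```

Call:
{"api": "servo_tool", "payload": {
  "commands": [
    [[0,-37,26,-1.5,0,0,0],[0,-73,53,-3,0,0,0],[0,-110,79,-4.5,0,0,0],[0,-147,105,-6,0,0,0],[0,-183,132,-7.5,0,0,0.004]]
  ]
}}

```text
time_s: 1.1
tcp_pos: [0.4506, -0.2487, 0.2199]
ee_rot: [[-0.966, -0.26, 0.0], [-0.26, 0.966, -0.002], [0.0, -0.002, -1.0]]
wrist_force: [-0.5, -1.4, 0.3]
gripper_width: 1.002
gripper_force: 0.0
```

Call:
{"api": "servo_tool", "payload": {
  "commands": [
    [[0,-12,44,6,0,0,0.003],[0,-23,88,12,0,0,0.007],[0,-35,132,18,0,0,0.01],[0,-46,176,24,0,0,0.013],[0,-58,220,30,0,0,0.017]]
  ]
}}

```text
time_s: 1.6
tcp_pos: [0.4481, -0.0213, 0.1893]
ee_rot: [[-0.97, -0.243, 0.0], [-0.243, 0.97, -0.002], [0.0, -0.002, -1.0]]
wrist_force: [1.4, 0.5, 0.3]
gripper_width: 1.004
gripper_force: 0.0
```

Call:
{"api": "servo_tool", "payload": {
  "commands": [
    [[0,-11,44,6,0,0,0.003],[0,-22,88,12,0,0,0.007],[0,-33,132,18,0,0,0.01],[0,-43,176,24,0,0,0.013],[0,-54,220,30,0,0,0.017]]
  ]
}}

```text
time_s: 2.1
tcp_pos: [0.4469, 0.2052, 0.1588]
ee_rot: [[-0.974, -0.227, 0.0], [-0.227, 0.974, -0.002], [0.0, -0.002, -1.0]]
wrist_force: [1.1, -0.0, -0.1]
gripper_width: 1.0
gripper_force: 0.0
```

```bash
python3 - <<'E'
from h import *
import pickle
w=cap('wrist'); t=cap('top'); pickle.dump((w,t),open('c1.pkl','wb')); save(w,'wrist1.png')
plan((.448,.204,.16,13.1,0,0,1),rows=0)
print(-np.array(w["R"]).T@np.array(w["t"]))
E
```

```text
at [0.4475 0.2075 0.1581] [13.4  0. ] w 87.3 F [-0.5 -0.3  0.3] 0.0 t 2.2 j [  44   12  -22    0  -57 -121]
[[0,0.3,-3.6,-1.9,-0.002,-0.001,0.005]]
[0.36444445 0.18565962 0.33799253]
```

View pics/wrist1.png

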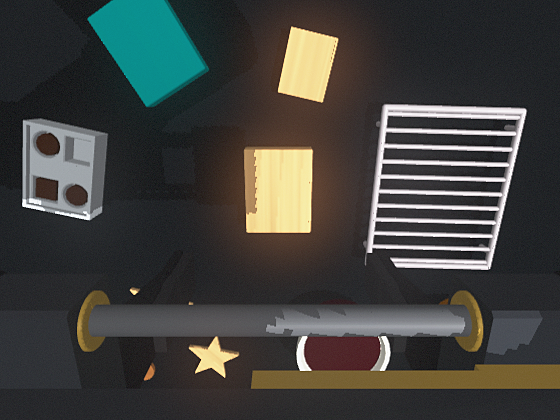

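Wrist view: the lid is at corners (245,148), (312,148), (313,233), (246,234). The mould is at the left (65,168), rack at the right.

```bash
python3 - <<'E'
from h import *
import pickle
w,t=pickle.load(open('c1.pkl','rb'))
P=np.array([ray(w,p,.0225)[:2] for p in [(245,148),(312,148),(313,233),(246,234)]])
print(P.round(4),P.mean(0).round(4),[np.linalg.norm(P[i]-P[i-1]).round(3) for i in range(4)])
d=P[1]-P[0]+P[2]-P[3]; print(np.degrees(np.arctan2(d[1],d[0]))); d=P[3]-P[0]+P[2]-P[1]; print(np.degrees(np.arctan2(d[1],d[0])))
x,y=P.mean(0)
plan((x,y,.06,13.1,0,0,1),(x,y,.016,13.1,0,0,1))
E
```

```text
[[0.4142 0.1652]
 [0.4006 0.2233]
 [0.4789 0.2449]
 [0.4946 0.1825]] [0.4471 0.204 ] [np.float64(0.082), np.float64(0.06), np.float64(0.081), np.float64(0.064)]
103.69370189605817
13.80204149777897
at [0.4475 0.2075 0.1581] [13.4  0. ] w 87.3 F [-0.5 -0.3  0.3] 0.0 t 2.2 j [  44   12  -22    0  -57 -121]
[[0,0.2,-0.6,19.6,-0.002,-0,0.001],[0,0.5,-1.3,39.2,-0.002,-0,0.002],[0,0.7,-1.9,58.8,-0.002,-0,0.003],[0,0.9,-2.5,78.5,-0.002,-0,0.004],[0,1.2,-3.1,98.1,-0.002,-0.001,0.005]]
[[0,0,0,8.8,-0,0,0],[0,0,0,17.6,-0,0,0],[0,0,0,26.4,-0,0,0],[0,0,0,35.2,-0,0,0],[0,0,0,44,-0,0,0]]
```

Call:
{"api": "servo_tool", "payload": {
  "commands": [
    [[0,0,-1,20,0,0,0],[0,0.5,-1.5,39,0,0,0],[0,1,-2,59,0,0,0],[0,1,-2.5,78,0,0,0],[0,1,-3,98,0,0,0]]
  ]
}}

```text
time_s: 2.7
tcp_pos: [0.4473, 0.1995, 0.0605]
ee_rot: [[-0.974, -0.226, 0.0], [-0.226, 0.974, -0.002], [0.0, -0.002, -1.0]]
wrist_force: [0.2, 0.3, -0.2]
gripper_width: 0.999
gripper_force: 0.0
```

Call:
{"api": "servo_tool", "payload": {
  "commands": [
    [[0,0,0,11,0,0,0],[0,0,0,22,0,0,0],[0,0,0,33,0,0,0],[0,0,0,44,0,0,0],[0,0,0,44,0,0,0]]
  ]
}}

```text
time_s: 3.2
tcp_pos: [0.4467, 0.1994, 0.0159]
ee_rot: [[-0.974, -0.227, -0.002], [-0.227, 0.974, -0.004], [0.002, -0.003, -1.0]]
wrist_force: [-0.9, -0.4, -0.1]
gripper_width: 1.002
gripper_force: 0.0
```

Call:
{"api": "servo_tool", "payload": {
  "commands": [
    [[0.3,0,0,0,0,0,0],[0.5,0,0,0,0,0,0],[0.7,0,0,0,0,0,0],[0.7,0,0,0,0,0,0],[0.7,0,0,0,0,0,0]]
  ]
}}

```text
time_s: 3.7
tcp_pos: [0.4476, 0.2002, 0.0175]
ee_rot: [[-0.974, -0.227, 0.001], [-0.227, 0.974, -0.001], [-0.001, -0.002, -1.0]]
wrist_force: [0.1, -0.0, 0.2]
gripper_width: 0.63
gripper_force: 0.0
```

Call:
{"api": "servo_tool", "payload": {
  "commands": [
    [[0.7,0,0,0,0,0,0],[0.7,0,0,-20,0,0,0],[0.7,0,0,-50,0,0,0],[0.7,0,0,-90,0,0,0],[0.7,0,0,-120,0,0,0]]
  ]
}}

```text
time_s: 4.2
tcp_pos: [0.4478, 0.2005, 0.1394]
ee_rot: [[-0.974, -0.227, 0.002], [-0.227, 0.974, -0.001], [-0.002, -0.001, -1.0]]
wrist_force: [-0.0, 0.4, 0.3]
gripper_width: 0.311
gripper_force: 0.0
```

```bash
python3 - <<'E'
from h import *
plan((.474,.02,.13,1,0,.7,1),rows=1)
E
```

```text
at [0.4478 0.2005 0.1394] [13.1 -0.1] w 27.1 F [-0.   0.4  0.3] 0.0 t 4.2 j [  43   13  -24    0  -54 -120]
[[0.7,3.1,-36.3,1.9,-0.001,0,0.042],[0.7,6.2,-72.7,3.9,-0.001,0.001,0.085],[0.7,9.3,-109,5.8,-0.001,0.001,0.127],[0.7,12.4,-145.4,7.7,-0.001,0.002,0.169],[0.7,15.5,-181.7,9.6,-0.001,0.002,0.212]]
```

The fingers closed past 62 mm with no force, so there was no lid between them. It may have been knocked aside. I'll look.

Call:
{"api": "servo_tool", "payload": {
  "commands": [
    [[0,0,0,-20,0,0,0],[0,0,0,-40,0,0,0],[0,0,0,-40,0,0,0],[0,0,0,-40,0,0,0],[0,0,0,-40,0,0,0]]
  ]
}}

```text
time_s: 4.7
tcp_pos: [0.4466, 0.1998, 0.176]
ee_rot: [[-0.974, -0.227, -0.002], [-0.227, 0.974, -0.003], [0.002, -0.003, -1.0]]
wrist_force: [-0.7, -0.3, -0.4]
gripper_width: 0.675
gripper_force: 0.0
```

```bash
python3 - <<'E'
from h import *
import pickle
w=cap('wrist'); t=cap('top'); pickle.dump((w,t),open('c2.pkl','wb'))
a=w["pixels"]; b=cv2.resize(t["pixels"][180:320,80:300],(560,356),interpolation=cv2.INTER_CUBIC)
cv2.imwrite('pics/two2.png',cv2.resize(np.vstack([a[:,:],b]),None,fx=.77,fy=.77)[:,:,::-1])
plan((.448,.204,.19,13.1,0,0,1),rows=0)
E
```

```text
at [0.4468 0.1999 0.176 ] [13.1  0.1] w 67.0 F [ 0.3 -0.3 -0.5] 0.0 t 4.8 j [  43   10  -21    0  -59 -120]
[[0,-2.1,3.7,-14,-0.003,-0.002,0]]
```

View pics/two2.png

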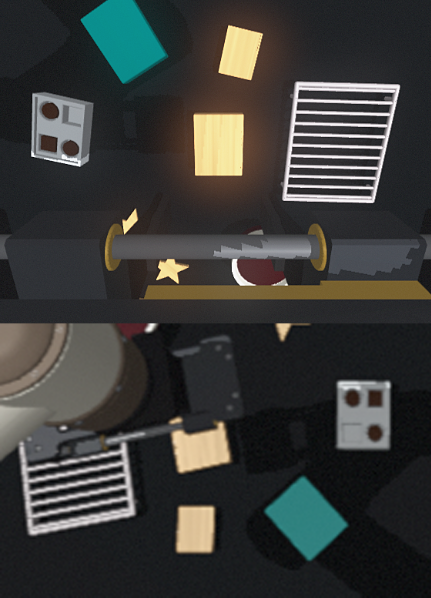

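```bash
python3 - <<'E'
from h import *
import pickle
w,t=pickle.load(open('c2.pkl','rb'))
P=np.array([ray(w,np.array(p)/.77,.0225)[:2] for p in [(194,113),(243,113),(243,176),(194,176)]])
print(P.round(4),P.mean(0).round(4))
for z in (0,.0225,.176): print(proj(w,[.4468,.1999,z])*.77)
s=r.sense();print(w["R"]@s["ee_rot"]); print(s["ee_rot"].T@(-np.array(w["R"]).T@w["t"]-s["tcp_pos"]))
print(proj(t,[.4468,.1999,.176]),proj(t,[.447,.204,.02]))
E
```

```text
[[0.4137 0.1647]
 [0.4001 0.2228]
 [0.4792 0.2439]
 [0.4939 0.1815]] [0.4467 0.2032]
[215.92683913 140.95992865]
[215.92706834 145.10259848]
[215.92996697 197.49172924]
[[ 1.13909661e-03  9.99998857e-01 -9.93733742e-04]
 [-9.52379118e-01  7.81847992e-04 -3.04915405e-01]
 [-3.04914280e-01  1.29373937e-03  9.52378921e-01]]
[ 0.08502803 -0.0007209  -0.17911756]
[166.00365624 228.11894326] [181.23902845 236.92340533]
```

Call:
{"api": "servo_tool", "payload": {
  "commands": [
    [[0,-1,2,25,0,0,0],[0,-1,3.5,50,0,0,0],[0,-1,3.5,75,0,0,0],[0,-1,3.5,100,0,0,0],[0,-1,3.5,125,0,0,0]]
  ]
}}

```text
time_s: 5.3
tcp_pos: [0.4473, 0.2034, 0.0506]
ee_rot: [[-0.974, -0.227, -0.0], [-0.227, 0.974, -0.003], [0.001, -0.003, -1.0]]
wrist_force: [-0.7, 0.3, -0.1]
gripper_width: 0.999
gripper_force: 0.0
```

Call:
{"api": "servo_tool", "payload": {
  "commands": [
    [[0,0,0,10,0,0,0],[0,0,0,20,0,0,0],[0,0,0,30,0,0,0],[0,0,0,35,0,0,0],[0,0,0,35,0,0,0]]
  ]
}}

```text
time_s: 5.8
tcp_pos: [0.4475, 0.2036, 0.0169]
ee_rot: [[-0.974, -0.227, 0.0], [-0.227, 0.974, -0.002], [0.0, -0.002, -1.0]]
wrist_force: [-0.1, -0.3, -0.2]
gripper_width: 1.001
gripper_force: 0.0
```

```bash
python3 - <<'E'
from h import *
import pickle
w=cap('wrist'); s=cap('side'); pickle.dump((w,s),open('c3.pkl','wb'))
plan((.447,.2035,.016,13.4,0,0,1),rows=0)
x,y=proj(s,[.447,.204,.02]).astype(int); print(x,y)
b=cv2.resize(s["pixels"][y-60:y+60,x-80:x+80],(560,420),interpolation=cv2.INTER_CUBIC)
cv2.imwrite('pics/two3.png',cv2.resize(np.vstack([w["pixels"],b]),None,fx=.71,fy=.71)[:,:,::-1])
E
```

```text
at [0.448  0.204  0.0177] [13.1 -0.1] w 86.9 F [-0.3 -0.2  0.3] 0.0 t 5.9 j [  43   23  -31    0  -36 -121]
[[0,1.1,-0.2,1.7,-0.002,0.001,-0.005]]
241 259
```

View pics/two3.png

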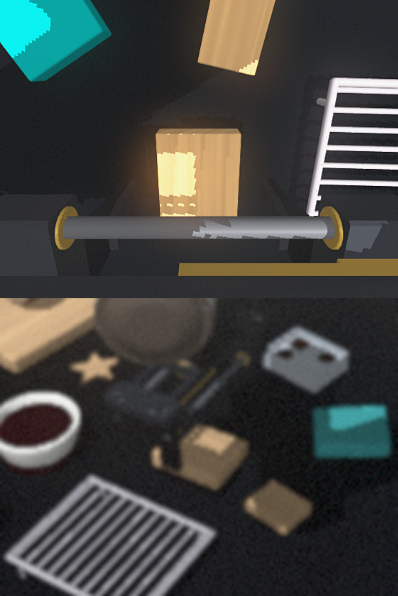

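The side view shows the finger beside the lid's near long face, straddling it properly. I'll close and watch the width and force.

Call:
{"api": "servo_tool", "payload": {
  "commands": [
    [[1,0,0,1,0,0,0],[1,0,0,1.5,0,0,0],[1,0,0,1.5,0,0,0],[1,0,0,1.5,0,0,0],[1,0,0,1.5,0,0,0]]
  ]
}}

```text
time_s: 6.4
tcp_pos: [0.4477, 0.2037, 0.0158]
ee_rot: [[-0.974, -0.227, 0.001], [-0.227, 0.974, -0.002], [-0.0, -0.002, -1.0]]
wrist_force: [-1.1, -0.3, -0.7]
gripper_width: 0.634
gripper_force: 0.0
```

Call:
{"api": "servo_tool", "payload": {
  "commands": [
    [[1,0,0,0,0,0,0],[1,0,0,0,0,0,0],[1,0,0,0,0,0,0],[1,0,0,0,0,0,0],[1,0,0,0,0,0,0]]
  ]
}}

```text
time_s: 6.9
tcp_pos: [0.4476, 0.2037, 0.0157]
ee_rot: [[-0.974, -0.227, 0.0], [-0.227, 0.974, -0.002], [-0.0, -0.002, -1.0]]
wrist_force: [0.3, -0.2, 0.6]
gripper_width: 0.171
gripper_force: 0.0
```

```bash
python3 - <<'E'
from h import *
w=cap('wrist'); s=cap('side')
x,y=240,255
b=cv2.resize(s["pixels"][y-30:y+30,x-40:x+40],(560,420),interpolation=cv2.INTER_CUBIC)
cv2.imwrite('pics/two4.png',cv2.resize(np.vstack([w["pixels"],b]),None,fx=.71,fy=.71)[:,:,::-1])
for z in (0,.02): print(z,[proj(s,[.4476+dx,.2037+dy,z]).round() for dx,dy in ((0,0),(-.007,.03))])
E
```

```text
0 [array([242., 265.]), array([235., 272.])]
0.02 [array([241., 259.]), array([235., 267.])]
```

View pics/two4.png

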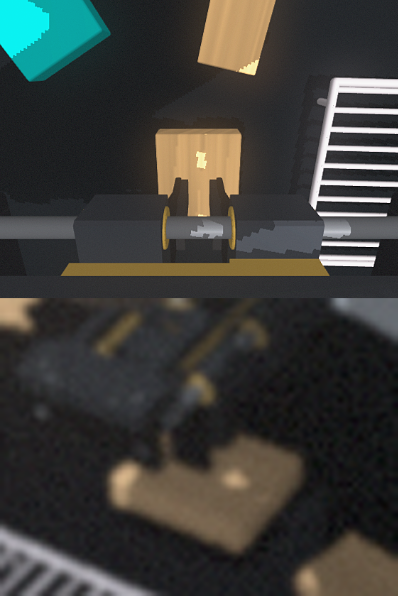

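The fingers closed on top of the lid, so the true tips sit higher than I computed. I'll check against the projected tip positions in the wrist camera.

```bash
python3 - <<'E'
from h import *
w=cap('wrist'); s=r.sense(); R=s["ee_rot"];p=s["tcp_pos"]; print(p,s["gripper_width"])
for z in (-40,-20,-8,0,11): print(z,[ (proj(w,p+R@np.array([x,y,z])/1000)*.71).round() for x in (-9.5,9.5) for y in (0,22)])
E
```

```text
[0.44763554 0.20365675 0.01570123] 0.0488557025275283
-40 [array([199., 222.]), array([233., 222.]), array([199., 196.]), array([235., 196.])]
-20 [array([199., 206.]), array([230., 206.]), array([199., 182.]), array([231., 182.])]
-8 [array([199., 198.]), array([228., 198.]), array([199., 175.]), array([229., 175.])]
0 [array([199., 193.]), array([227., 193.]), array([199., 171.]), array([228., 171.])]
11 [array([199., 187.]), array([225., 187.]), array([199., 165.]), array([226., 165.])]
```

Call:
{"api": "servo_tool", "payload": {
  "commands": [
    [[1,0,0,-30,0,0,0],[1,0,-30,-40,0,0,0],[1,0,-60,-40,0,0,0],[1,0,-95,-40,0,0,0],[1,0,-95,-30,0,0,0]]
  ]
}}

```text
time_s: 7.55
tcp_pos: [0.4699, 0.1089, 0.0468]
ee_rot: [[-0.975, -0.223, 0.002], [-0.223, 0.975, -0.001], [-0.002, -0.001, -1.0]]
wrist_force: [-1.1, 0.9, 0.2]
gripper_width: 0.006
gripper_force: 0.0
```

Call:
{"api": "servo_tool", "payload": {
  "commands": [
    [[1,0,0,10,0,0,0],[1,0,0,20,0,0,0],[1,0,0,30,0,0,0],[1,0,0,32,0,0,0],[1,0,0,33,0,0,0]]
  ]
}}

```text
time_s: 8.05
tcp_pos: [0.4689, 0.1115, 0.0122]
ee_rot: [[-0.974, -0.228, -0.001], [-0.228, 0.974, -0.003], [0.001, -0.002, -1.0]]
wrist_force: [0.7, 0.5, 0.1]
gripper_width: 0.006
gripper_force: 0.0
```

Call:
{"api": "servo_tool", "payload": {
  "commands": [
    [[1,0,0,1,0,0,0],[1,0,0,2,0,0,0],[1,0,0,2,0,0,0],[1,0,0,2,0,0,0],[1,0,0,2,0,0,0]]
  ]
}}

```text
time_s: 8.55
tcp_pos: [0.4693, 0.1112, 0.0111]
ee_rot: [[-0.974, -0.227, 0.001], [-0.227, 0.974, -0.002], [-0.001, -0.002, -1.0]]
wrist_force: [0.3, -0.2, -0.7]
gripper_width: 0.004
gripper_force: 0.0
```

Call:
{"api": "servo_tool", "payload": {
  "commands": [
    [[1,0,0,1,0,0,0],[1,0,0,2,0,0,0],[1,0,0,2,0,0,0],[1,0,0,2,0,0,0],[1,0,0,2,0,0,0]]
  ]
}}

```text
time_s: 9.05
tcp_pos: [0.4692, 0.1111, 0.0089]
ee_rot: [[-0.974, -0.227, 0.0], [-0.227, 0.974, -0.002], [-0.0, -0.002, -1.0]]
wrist_force: [0.3, -0.9, -0.9]
gripper_width: 0.002
gripper_force: 0.0
```

Call:
{"api": "servo_tool", "payload": {
  "commands": [
    [[1,0,0,1,0,0,0],[1,0,0,2,0,0,0],[1,0,0,3,0,0,0],[1,0,0,4,0,0,0],[1,0,0,4,0,0,0]]
  ]
}}

```text
time_s: 9.55
tcp_pos: [0.4691, 0.111, 0.0047]
ee_rot: [[-0.974, -0.227, 0.0], [-0.227, 0.974, -0.002], [0.0, -0.002, -1.0]]
wrist_force: [1.0, -1.1, 0.2]
gripper_width: 0.004
gripper_force: 0.0
```

Call:
{"api": "servo_tool", "payload": {
  "commands": [
    [[1,0,0,1,0,0,0],[1,0,0,2,0,0,0],[1,0,0,3,0,0,0],[1,0,0,4,0,0,0],[1,0,0,4,0,0,0]]
  ]
}}

```text
time_s: 10.05
tcp_pos: [0.4691, 0.111, 0.0007]
ee_rot: [[-0.974, -0.227, 0.0], [-0.227, 0.974, -0.002], [0.0, -0.002, -1.0]]
wrist_force: [0.1, 0.5, 0.0]
gripper_width: 0.004
gripper_force: 0.0
```

Call:
{"api": "servo_tool", "payload": {
  "commands": [
    [[1,0,0,1,0,0,0],[1,0,0,2,0,0,0],[1,0,0,3,0,0,0],[1,0,0,4,0,0,0],[1,0,0,4,0,0,0]]
  ]
}}

```text
time_s: 10.55
tcp_pos: [0.4691, 0.111, -0.0033]
ee_rot: [[-0.974, -0.227, 0.0], [-0.227, 0.974, -0.002], [0.0, -0.002, -1.0]]
wrist_force: [-0.6, 0.2, 0.5]
gripper_width: 0.002
gripper_force: 0.0
```

```bash
python3 - <<'E'
from h import *
s=cap('side'); save(s,'side5.png',(200,190,310,275),5)
plan((.45,.1,.05,13,0,1,1),rows=0)
p=r.sense()["tcp_pos"]
for dz in (0,-.011,.02): print(dz,proj(s,p+[0,0,dz]).round(1), ((proj(s,p+[0,0,dz])-[200,190])*5).round())
E
```

```text
at [ 0.4692  0.1111 -0.0032] [13.1  0. ] w 0.7 F [0.2 0.  1.2] 0.0 t 10.6 j [  33   24  -34    0  -32 -110]
[[1,21.2,-6.6,-53.2,-0.002,-0,0.002]]
0 [260.2 245.4] [301. 277.]
-0.011 [260.4 248.3] [302. 292.]
0.02 [259.9 240. ] [300. 250.]
```

View pics/side5.png

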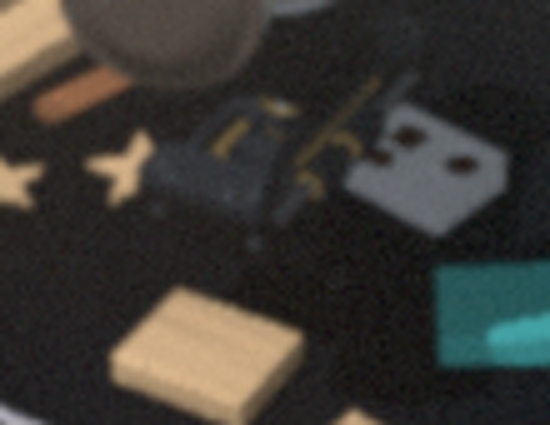

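The gripper is plainly above the table although the TCP reads -3 mm, so the fingertips sit further back than stated. I'll keep feeling for the table.

Call:
{"api": "servo_tool", "payload": {
  "commands": [
    [[1,0,0,2,0,0,0],[1,0,0,4,0,0,0],[1,0,0,6,0,0,0],[1,0,0,6,0,0,0],[1,0,0,6,0,0,0]]
  ]
}}

```text
time_s: 11.1
tcp_pos: [0.4692, 0.1111, -0.0092]
ee_rot: [[-0.974, -0.227, 0.0], [-0.227, 0.974, -0.002], [0.0, -0.002, -1.0]]
wrist_force: [-0.9, -0.0, 0.0]
gripper_width: 0.009
gripper_force: 0.0
```

Call:
{"api": "servo_tool", "payload": {
  "commands": [
    [[1,0,0,1,0,0,0],[1,0,0,2,0,0,0],[1,0,0,3,0,0,0],[1,0,0,3,0,0,0],[1,0,0,3,0,0,0]]
  ]
}}

```text
time_s: 11.6
tcp_pos: [0.4692, 0.1111, -0.0121]
ee_rot: [[-0.974, -0.227, 0.001], [-0.227, 0.974, -0.002], [-0.0, -0.002, -1.0]]
wrist_force: [-1.1, -1.4, -0.3]
gripper_width: 0.008
gripper_force: 0.0
```

Call:
{"api": "servo_tool", "payload": {
  "commands": [
    [[1,0,0,1,0,0,0],[1,0,0,2,0,0,0],[1,0,0,2,0,0,0],[1,0,0,2,0,0,0],[1,0,0,2,0,0,0]]
  ]
}}

```text
time_s: 12.1
tcp_pos: [0.4692, 0.1111, -0.0141]
ee_rot: [[-0.974, -0.227, 0.001], [-0.227, 0.974, -0.002], [-0.0, -0.002, -1.0]]
wrist_force: [-0.3, 0.6, -0.0]
gripper_width: 0.005
gripper_force: 0.0
```

Call:
{"api": "servo_tool", "payload": {
  "commands": [
    [[1,0,0,1,0,0,0],[1,0,0,2,0,0,0],[1,0,0,3,0,0,0],[1,0,0,3,0,0,0],[1,0,0,3,0,0,0]]
  ]
}}

```text
time_s: 12.6
tcp_pos: [0.4692, 0.1111, -0.0168]
ee_rot: [[-0.974, -0.227, 0.001], [-0.227, 0.974, -0.002], [-0.0, -0.002, -1.0]]
wrist_force: [-1.5, 0.1, 5.0]
gripper_width: 0.001
gripper_force: 2.5
```

Call:
{"api": "servo_tool", "payload": {
  "commands": [
    [[1,0,0,1,0,0,0],[1,0,0,2,0,0,0],[1,0,0,2,0,0,0],[1,0,0,2,0,0,0],[1,0,0,2,0,0,0]]
  ]
}}

```text
time_s: 13.1
tcp_pos: [0.4693, 0.1111, -0.0169]
ee_rot: [[-0.974, -0.228, 0.001], [-0.228, 0.974, -0.002], [-0.001, -0.002, -1.0]]
wrist_force: [-6.2, -0.8, 22.0]
gripper_width: 0.006
gripper_force: 11.0
```

Call:
{"api": "servo_tool", "payload": {
  "commands": [
    [[1,0,0,1,0,0,0],[1,0,0,2,0,0,0],[1,0,0,2,0,0,0],[1,0,0,2,0,0,0],[1,0,0,2,0,0,0]]
  ]
}}

```text
time_s: 13.6
tcp_pos: [0.4693, 0.1111, -0.017]
ee_rot: [[-0.974, -0.229, 0.001], [-0.229, 0.974, -0.002], [-0.001, -0.003, -1.0]]
wrist_force: [-11.2, 0.0, 38.2]
gripper_width: 0.006
gripper_force: 19.3
```

The table contact came at TCP z = -16.8 mm, so the fingertips are really 16.8 mm behind the reported TCP, 27.8 mm shorter than stated. Laterally they agree with the camera. I'll put this offset into the planner.

Call:
{"api": "servo_tool", "payload": {
  "commands": [
    [[0,0,0,-20,0,0,0],[0,0,0,-50,0,0,0],[0,0,0,-75,0,0,0],[0,0,0,-75,0,0,0],[0,0,0,-75,0,0,0]]
  ]
}}

```text
time_s: 14.1
tcp_pos: [0.4691, 0.1113, 0.054]
ee_rot: [[-0.974, -0.226, 0.001], [-0.226, 0.974, -0.001], [-0.001, -0.001, -1.0]]
wrist_force: [0.1, 0.2, 0.0]
gripper_width: 0.375
gripper_force: 0.0
```

```bash
sed -i 's/off=0,rows=1/off=-.0278,rows=1/' h.py; python3 - <<'E'
from h import *
plan((.447,.2037,.08,13.4,0,0,1),(.447,.2037,.0145,13.4,0,0,1),rows=0)
E
```

```text
at [0.4691 0.1113 0.0818] [13.1 -0.1] w 32.6 F [0.1 0.2 0. ] 0.0 t 14.1 j [  33   18  -31    0  -41 -110]
[[0,0.6,95,1.6,-0.001,0.001,-0.006]]
[[0,0,0,65.5,0,0,0]]
```

Call:
{"api": "servo_tool", "payload": {
  "commands": [
    [[0,0,20,0,0,0,0],[0,0,45,0,0,0,0],[0,0,70,0,0,0,0],[0,0.5,95,1.5,0,0,-0.006],[0,0.5,95,1.5,0,0,-0.006]]
  ]
}}

```text
time_s: 14.6
tcp_pos: [0.4463, 0.2052, 0.0506]
ee_rot: [[-0.972, -0.236, -0.001], [-0.236, 0.972, -0.003], [0.002, -0.003, -1.0]]
wrist_force: [-0.3, -0.7, -0.6]
gripper_width: 0.83
gripper_force: 0.0
```

Call:
{"api": "servo_tool", "payload": {
  "commands": [
    [[0,0,0,0,0,0,0],[0,0,0,0,0,0,0],[0,0,0,0,0,0,0],[0,0,0,10,0,0,0],[0,0,0,25,0,0,0]]
  ]
}}

```text
time_s: 15.1
tcp_pos: [0.4478, 0.2035, 0.0272]
ee_rot: [[-0.973, -0.232, 0.002], [-0.232, 0.973, -0.0], [-0.002, -0.001, -1.0]]
wrist_force: [0.1, 0.1, 0.1]
gripper_width: 0.997
gripper_force: 0.0
```

Call:
{"api": "servo_tool", "payload": {
  "commands": [
    [[0,0,0,12,0,0,0],[0,0,0,24,0,0,0],[0,0,0,34,0,0,0],[0,0,0,40,0,0,0],[0,0,0,40.5,0,0,0]]
  ]
}}

```text
time_s: 15.6
tcp_pos: [0.4467, 0.2029, -0.0142]
ee_rot: [[-0.973, -0.232, -0.001], [-0.232, 0.973, -0.003], [0.002, -0.003, -1.0]]
wrist_force: [1.2, -0.5, 1.3]
gripper_width: 1.001
gripper_force: 0.0
```

Call:
{"api": "servo_tool", "payload": {
  "commands": [
    [[1,0,0,0,0,0,0],[1,0,0,0,0,0,0],[1,0,0,0,0,0,0],[1,0,0,0,0,0,0],[1,0,0,0,0,0,0]]
  ]
}}

```text
time_s: 16.1
tcp_pos: [0.4474, 0.2037, -0.0129]
ee_rot: [[-0.973, -0.233, 0.001], [-0.233, 0.973, -0.001], [-0.001, -0.002, -1.0]]
wrist_force: [0.2, -0.9, 1.6]
gripper_width: 0.71
gripper_force: 30.0
```

Call:
{"api": "servo_tool", "payload": {
  "commands": [
    [[1,0,0,0,0,0,0],[1,0,0,0,0,0,0],[1,0,0,0,0,0,0],[1,0,0,0,0,0,0],[1,0,0,0,0,0,0]]
  ]
}}

```text
time_s: 16.6
tcp_pos: [0.4473, 0.2037, -0.0129]
ee_rot: [[-0.973, -0.233, 0.001], [-0.233, 0.973, -0.002], [-0.001, -0.002, -1.0]]
wrist_force: [-1.2, 0.2, 5.4]
gripper_width: 0.706
gripper_force: 30.0
```

Lid gripped (61.7 mm, 30 N). I'll lift it and look at the mould from the side of it.

Call:
{"api": "servo_tool", "payload": {
  "commands": [
    [[1,0,0,-8,0,0,0],[1,0,0,-25,0,0,0],[1,0,0,-55,0,0,0],[1,0,0,-85,0,0,0],[1,0,0,-110,0,0,0]]
  ]
}}

```text
time_s: 17.1
tcp_pos: [0.4471, 0.2036, 0.0982]
ee_rot: [[-0.973, -0.233, 0.001], [-0.233, 0.973, -0.002], [-0.001, -0.002, -1.0]]
wrist_force: [0.5, 0.4, -1.8]
gripper_width: 0.706
gripper_force: 30.0
```

```bash
python3 - <<'E'
from h import *
plan((.46,.12,.13,1,0,1,1))
E
```

```text
at [0.447  0.2037 0.126 ] [13.4 -0. ] w 61.5 F [ 0.5  0.4 -1.8] 30.0 t 17.1 j [  44   16  -27    0  -48 -120]
[[1,1.4,-16.8,-0.8,-0.002,0,0.043],[1,2.7,-33.7,-1.5,-0.002,0,0.087],[1,4.1,-50.6,-2.3,-0.002,0,0.13],[1,5.5,-67.5,-3.1,-0.002,0.001,0.174],[1,6.9,-84.4,-3.8,-0.002,0.001,0.217]]
```

Call:
{"api": "servo_tool", "payload": {
  "commands": [
    [[1,1.5,-17,-1,0,0,0.043],[1,2.5,-34,-1.5,0,0,0.087],[1,4,-51,-2.5,0,0,0.13],[1,5.5,-67.5,-3,0,0,0.174],[1,7,-84.5,-4,0,0,0.217]]
  ]
}}

```text
time_s: 17.6
tcp_pos: [0.4596, 0.119, 0.1008]
ee_rot: [[-1.0, -0.016, -0.0], [-0.016, 1.0, -0.002], [0.0, -0.002, -1.0]]
wrist_force: [1.2, 0.1, -0.8]
gripper_width: 0.712
gripper_force: 30.0
```

```bash
python3 - <<'E'
from h import *
import pickle
w=cap('wrist'); pickle.dump(w,open('c6.pkl','wb'))
x,y=proj(w,[.474,.005,.024]).astype(int); print(x,y)
x0,y0=max(0,x-75),max(0,y-55); print(x0,y0); save(w,'w6.png',(x0,y0,x0+150,y0+110),5)
plan((.46,.12,.13,1,0,1,1),rows=0)
E
```

```text
133 227
58 172
at [0.4593 0.1174 0.1286] [0.8 0.1] w 61.5 F [-0.  -2.  -0.3] 30.0 t 17.65 j [  34   14  -29    0  -48 -123]
[[1,-0.8,2.7,-1.4,-0.003,-0.001,-0.004]]
```

View pics/w6.png

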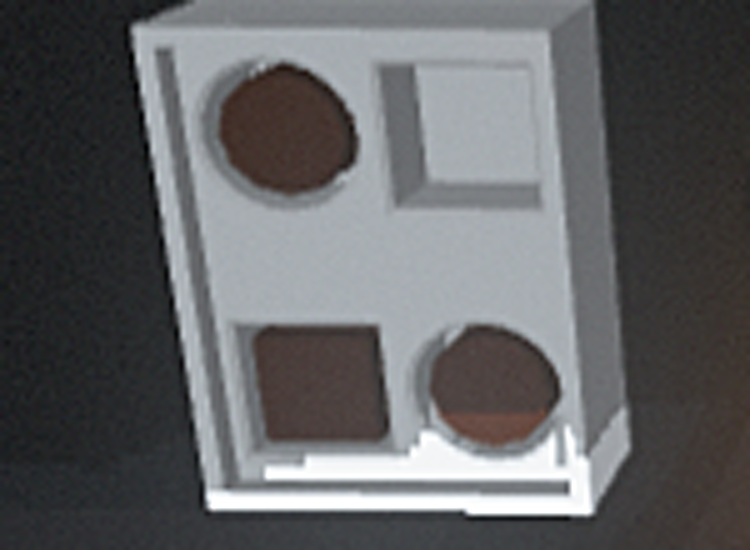

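The view shows the mould's rim corners at crop (135,28), (550,30), (595,514), (208,510). Three chocolates are seated.

```bash
python3 - <<'E'
from h import *
import pickle
w=pickle.load(open('c6.pkl','rb'))
f=lambda p:(p[0]/5+58-.4,p[1]/5+172-.4)
P=np.array([ray(w,f(p),.024)[:2] for p in [(135,28),(550,30),(595,514),(208,510)]])
print(P.round(4),P.mean(0).round(4),[np.linalg.norm(P[i]-P[i-1]).round(3) for i in range(4)])
d=P[1]-P[0]+P[2]-P[3]; print(np.degrees(np.arctan2(d[1],d[0]))-90); d=P[3]-P[0]+P[2]-P[1]; yaw=np.degrees(np.arctan2(d[1],d[0]));print(yaw)
x,y=P.mean(0)
plan((x+.0006,y,.07,yaw,0,1,1),(x+.0006,y,.0375,yaw,0,1,1))
E
```

```text
[[ 0.4345 -0.0265]
 [ 0.4337  0.0349]
 [ 0.5137  0.0359]
 [ 0.5141 -0.0268]] [0.474  0.0044] [np.float64(0.08), np.float64(0.061), np.float64(0.08), np.float64(0.063)]
0.5391910846824572
0.25073326479639646
at [0.4593 0.1174 0.1286] [0.8 0.1] w 61.5 F [-0.  -2.  -0.3] 30.0 t 17.65 j [  34   14  -29    0  -48 -123]
[[1,-2.8,-22.5,11.8,-0.003,-0,0.002],[1,-5.6,-45.1,23.6,-0.003,-0,0.003],[1,-8.4,-67.7,35.4,-0.003,-0.001,0.005],[1,-11.2,-90.4,47.2,-0.003,-0.001,0.007],[1,-13.9,-113,59,-0.003,-0.001,0.009]]
[[1,0,0,6.5,0,0,0],[1,0,0,13,0,0,0],[1,0,0,19.5,0,0,0],[1,0,0,26,0,0,0],[1,0,0,32.5,0,0,0]]
```

Call:
{"api": "servo_tool", "payload": {
  "commands": [
    [[1,-3,-22.5,12,0,0,0],[1,-6,-45,24,-0.002,0,0.002],[1,-8,-68,36,-0.003,0,0.005],[1,-11,-90,47,-0.003,0,0.006],[1,-14,-113,59,-0.003,0,0.006]]
  ]
}}

```text
time_s: 18.15
tcp_pos: [0.476, 0.0064, 0.0418]
ee_rot: [[-1.0, -0.012, 0.001], [-0.012, 1.0, 0.001], [-0.001, 0.001, -1.0]]
wrist_force: [-0.2, 0.2, -0.4]
gripper_width: 0.708
gripper_force: 30.0
```

Call:
{"api": "servo_tool", "payload": {
  "commands": [
    [[1,0,0,0,0,0,0],[1,0,0,0,0,0,0],[1,0,0,5,0,0,0],[1,0,0,10,0,0,0],[1,0,0,10,0,0,0]]
  ]
}}

```text
time_s: 18.65
tcp_pos: [0.4755, 0.0076, 0.0316]
ee_rot: [[-1.0, -0.013, -0.001], [-0.013, 1.0, 0.001], [0.001, 0.001, -1.0]]
wrist_force: [0.1, -0.3, -0.8]
gripper_width: 0.707
gripper_force: 30.0
```

```bash
python3 - <<'E'
from h import *
plan((.4745,.0044,.043,.4,0,1,1),(.4745,.0044,.036,.4,0,1,1))
E
```

```text
at [0.4755 0.0076 0.0594] [0.7 0. ] w 61.5 F [ 0.1 -0.3 -0.8] 30.0 t 18.65 j [  21   20  -33    0  -37 -110]
[[1,0.2,-0.7,3.3,0.001,-0,0.001],[1,0.4,-1.3,6.6,0.001,-0,0.002],[1,0.6,-1.9,9.8,0.001,-0,0.003],[1,0.8,-2.6,13.1,0.001,-0,0.005],[1,1,-3.2,16.4,0.001,-0.001,0.006]]
[[1,0,0,1.4,0,0,0],[1,0,0,2.8,0,0,0],[1,0,0,4.2,0,0,0],[1,0,0,5.6,0,0,0],[1,0,0,7,0,0,0]]
```

Call:
{"api": "servo_tool", "payload": {
  "commands": [
    [[1,0.5,-1.5,4,0,0,0.005],[1,1,-3,10,0.001,0,0.006],[1,1,-3,15,0.001,0,0.006],[1,1,-3,16,0.001,0,0.006],[1,1,-3,16,0.001,0,0.006]]
  ]
}}

```text
time_s: 19.15
tcp_pos: [0.4749, 0.004, 0.0157]
ee_rot: [[-1.0, -0.006, -0.0], [-0.006, 1.0, -0.0], [0.0, -0.0, -1.0]]
wrist_force: [-0.8, 0.3, -0.2]
gripper_width: 0.709
gripper_force: 30.0
```

Call:
{"api": "servo_tool", "payload": {
  "commands": [
    [[1,0,0,2,0,0,0],[1,0,0,4,0,0,0],[1,0,0,6,0,0,0],[1,0,0,8,0,0,0],[1,0,0,8,0,0,0]]
  ]
}}

```text
time_s: 19.65
tcp_pos: [0.4748, 0.004, 0.0078]
ee_rot: [[-1.0, -0.006, -0.0], [-0.006, 1.0, -0.0], [0.0, -0.0, -1.0]]
wrist_force: [0.3, -0.9, -1.1]
gripper_width: 0.708
gripper_force: 30.0
```

```bash
python3 - <<'E'
from h import *
plan((.4745,.0044,.0344,.4,0,1,1),rows=0)
E
```

```text
at [0.4748 0.004  0.0356] [0.3 0. ] w 61.6 F [ 0.3 -0.9 -1.1] 30.0 t 19.65 j [  20   22  -34    0  -33 -110]
[[1,0.3,0.4,1.2,-0,-0,-0.001]]
```

The panel is inside the rim with no side force. I'll seat it and release.

Call:
{"api": "servo_tool", "payload": {
  "commands": [
    [[1,0,0,0.5,0,0,0],[1,0,0,1,0,0,0],[1,0,0,1.5,0,0,0],[1,0,0,1.7,0,0,0],[1,0,0,1.7,0,0,0]]
  ]
}}

```text
time_s: 20.15
tcp_pos: [0.4753, 0.0042, 0.0067]
ee_rot: [[-1.0, -0.006, 0.001], [-0.006, 1.0, 0.0], [-0.001, 0.0, -1.0]]
wrist_force: [-1.0, 1.2, 1.5]
gripper_width: 0.71
gripper_force: 30.0
```

Call:
{"api": "servo_tool", "payload": {
  "commands": [
    [[0,0,0,0,0,0,0],[0,0,0,0,0,0,0],[0,0,0,0,0,0,0],[0,0,0,0,0,0,0],[0,0,0,0,0,0,0]]
  ]
}}

```text
time_s: 20.65
tcp_pos: [0.475, 0.004, 0.0063]
ee_rot: [[-1.0, -0.006, 0.0], [-0.006, 1.0, 0.0], [-0.0, 0.0, -1.0]]
wrist_force: [-0.0, -0.2, -0.2]
gripper_width: 0.986
gripper_force: 0.0
```

```bash
python3 - <<'E'
from h import *
c=(.4743,.0044)
plan((*c,.06,.4,0,0,1),(*c,.06,.4,45,0,2),(*c,.06,.4,-45,0,3),off=-.0318,rows=1)
E
```

```text
at [0.475  0.004  0.0381] [ 0.3 -0. ] w 85.7 F [-0.  -0.2 -0.2] 0.0 t 20.65 j [  20   22  -34    0  -33 -110]
[[0,0.1,0.1,-4.4,0,0,-0],[0,0.3,0.1,-8.7,0,0,-0],[0,0.4,0.2,-13.1,0,0,-0.001],[0,0.6,0.3,-17.5,0,0,-0.001],[0,0.7,0.4,-21.9,0,0,-0.001]]
[[0,2.5,-0,-0.1,-0,0.079,0],[0,5,0,-0.4,0,0.157,-0],[0,7.4,-0,-0.9,0,0.236,0],[0,9.8,-0,-1.6,0,0.314,0],[0,12.2,0,-2.4,-0,0.393,0]]
[[0,2.5,-0,-0.1,0,0.079,0],[0,5,-0,-0.4,0,0.157,-0],[0,7.4,0,-0.9,0,0.236,-0],[0,9.8,-0,-1.6,0,0.314,-0],[0,12.2,-0,-2.4,0,0.393,-0]]
[[0,-3.3,0,-0.2,-0,-0.105,0],[0,-6.6,0,-0.7,-0,-0.209,-0],[0,-9.8,-0,-1.6,0,-0.314,0],[0,-12.9,-0,-2.7,-0,-0.419,0],[0,-15.9,-0,-4.3,0,-0.524,-0]]
[[0,-3.3,0,-0.2,-0,-0.105,-0],[0,-6.6,-0,-0.7,-0,-0.209,0],[0,-9.8,0,-1.6,-0,-0.314,0],[0,-12.9,-0,-2.7,-0,-0.419,-0],[0,-15.9,0,-4.3,-0,-0.524,0]]
[[0,-3.3,0,-0.2,0,-0.105,0],[0,-6.6,0,-0.7,0,-0.209,0],[0,-9.8,-0,-1.6,0,-0.314,0],[0,-12.9,-0,-2.7,0,-0.419,0],[0,-15.9,-0,-4.3,0,-0.524,0]]
```

Call:
{"api": "servo_tool", "payload": {
  "commands": [
    [[0,0,0,-9,0,0,0],[0,0,0,-18,0,0,0],[0,0.5,0.5,-27,0,0,0],[0,0.5,0.5,-36,0,0,0],[0,0.5,0.5,-45,0,0,0]]
  ]
}}

```text
time_s: 21.15
tcp_pos: [0.4747, 0.0047, 0.0525]
ee_rot: [[-1.0, -0.006, 0.001], [-0.006, 1.0, 0.0], [-0.001, 0.0, -1.0]]
wrist_force: [-0.3, 0.4, -0.3]
gripper_width: 0.998
gripper_force: 0.0
```

Call:
{"api": "servo_tool", "payload": {
  "commands": [
    [[0,-3,0,0,0,-0.105,0],[0,-6.5,0,-0.7,0,-0.209,0],[0,-10,0,-1.5,0,-0.314,0],[0,-13,0,-2.5,0,-0.419,0],[0,-16,0,-4,0,-0.524,0]]
  ]
}}

```text
time_s: 21.65
tcp_pos: [0.4911, -0.0014, 0.092]
ee_rot: [[-0.938, 0.019, 0.346], [0.001, 0.999, -0.052], [-0.346, -0.049, -0.937]]
wrist_force: [1.3, -0.2, 0.8]
gripper_width: 1.001
gripper_force: 0.0
```

Call:
{"api": "servo_tool", "payload": {
  "commands": [
    [[0,-2,0,0,0,-0.052,0],[0,-3,0,-0.2,0,-0.105,0],[0,-5,0,-0.5,0,-0.157,0],[0,-6.5,0,-0.7,0,-0.209,0],[0,-8,0,-1,0,-0.262,0]]
  ]
}}

```text
time_s: 22.15
tcp_pos: [0.495, -0.0947, 0.1293]
ee_rot: [[-0.887, -0.128, 0.443], [-0.26, 0.932, -0.252], [-0.381, -0.339, -0.861]]
wrist_force: [0.6, -0.5, 0.4]
gripper_width: 1.002
gripper_force: 0.0
```

```bash
python3 - <<'E'
from h import *
c=(.4743,.0044)
plan((*c,.08,.4,-45,0,2),off=-.0318,rows=0)
E
```

```text
at [ 0.4809 -0.0867  0.1567] [  7.8 -25.2] w 87.1 F [ 0.6 -0.5  0.4] 0.0 t 22.15 j [ -13    3  -61  114   -9 -177]
STEP TOO BIG 20.76784210965412 20.05188117070741
[[0,-0.9,63.6,18.4,-0.269,-0.183,0.226]]
[[0,16.6,44.2,30.9,0.042,-0.173,0.05]]
```

The forward tilt runs into the j5 limit here (j5 -9, j3 -61). I'll go back upright higher up, then fit a small kinematic model from the readings to find which tilts are feasible.

```bash
cat >> h.py <<'E'
def log():
    import json
    s=r.sense(); open('log.txt','a').write(json.dumps([list(map(float,s["joints"])),list(map(float,s["tcp_pos"])),s["ee_rot"].tolist()])+'\n')
E
python3 - <<'E'
from h import *
log()
plan((.56,-.03,.2,0,0,0,3),rows=1)
E
```

```text
at [ 0.4827 -0.0877  0.1533] [  7.8 -25.2] w 87.1 F [ 0.6 -0.5  0.4] 0.0 t 22.15 j [ -13    3  -61  114   -9 -177]
STEP TOO BIG 12.930257851131627 19.800637964008523
[[0,-7.2,10.4,-2.7,-0.313,0.008,0.147],[0,-13.1,12.3,-4.1,-0.311,0.038,0.151],[0,-19.1,14.2,-5.5,-0.31,0.069,0.154],[0,-25,16.1,-6.9,-0.309,0.1,0.158],[0,-30.9,18,-8.4,-0.308,0.13,0.162]]
[[0,-5.3,3.3,-1.4,0.002,0.029,0.009],[0,-10.7,6.6,-2.8,0.005,0.059,0.018],[0,-16,9.9,-4.3,0.007,0.088,0.026],[0,-21.3,13.3,-5.8,0.008,0.117,0.035],[0,-26.7,16.6,-7.3,0.01,0.146,0.044]]
[[0,-4.9,3.6,-2.3,0.001,0.029,0.009],[0,-9.8,7.2,-4.7,0.002,0.059,0.018],[0,-14.7,10.8,-7,0.003,0.088,0.027],[0,-19.6,14.4,-9.4,0.003,0.117,0.036],[0,-24.5,18,-11.8,0.003,0.146,0.045]]
```

Call:
{"api": "servo_tool", "payload": {
  "commands": [
    [[0,-7,5,-5,-0.06,0.02,0.03],[0,-13,8,-10,-0.12,0.04,0.06],[0,-19,12,-15,-0.18,0.07,0.09],[0,-25,16,-20,-0.24,0.1,0.12],[0,-31,18,-25,-0.3,0.13,0.16]]
  ]
}}

```text
time_s: 22.65
tcp_pos: [0.5231, -0.1006, 0.1652]
ee_rot: [[-0.908, -0.076, 0.412], [-0.168, 0.967, -0.193], [-0.383, -0.244, -0.891]]
wrist_force: [0.5, -1.0, 0.8]
gripper_width: 1.005
gripper_force: 0.0
```

Call:
{"api": "servo_tool", "payload": {
  "commands": [
    [[0,-5,3,-1,0,0.03,0.01],[0,-11,7,-3,0,0.06,0.02],[0,-16,10,-4,0,0.09,0.03],[0,-21,13,-6,0,0.12,0.035],[0,-27,17,-7,0,0.146,0.044]]
  ]
}}

```text
time_s: 23.15
tcp_pos: [0.5439, -0.0774, 0.1779]
ee_rot: [[-0.961, -0.036, 0.275], [-0.097, 0.972, -0.212], [-0.26, -0.231, -0.938]]
wrist_force: [-0.6, -0.3, -0.0]
gripper_width: 0.996
gripper_force: 0.0
```

```bash
python3 - <<'E'
from h import *
log()
plan((.56,-.03,.2,0,0,0,2),rows=1)
E
```

```text
at [ 0.5362 -0.0715  0.2039] [  2.1 -15.9] w 86.7 F [-0.6 -0.3 -0. ] 0.0 t 23.15 j [  17    8  -36   28  -37 -124]
STEP TOO BIG 10.483513846611764 13.39094857312263
[[0,-2.2,10.2,-0.6,-0.224,0.021,0.063],[0,-4,14.3,-0.4,-0.224,0.049,0.064],[0,-5.8,18.4,-0.4,-0.224,0.077,0.064],[0,-7.6,22.4,-0.3,-0.224,0.105,0.065],[0,-9.5,26.5,-0.2,-0.224,0.133,0.065]]
[[0,-1.6,4.1,0.7,0,0.028,0.004],[0,-3.2,8.2,1.4,0.001,0.056,0.007],[0,-4.8,12.3,2.1,0.001,0.083,0.011],[0,-6.4,16.4,2.7,0.001,0.111,0.015],[0,-8,20.6,3.4,0.001,0.139,0.018]]
```

Call:
{"api": "servo_tool", "payload": {
  "commands": [
    [[0,-2,6,0,-0.05,0.03,0.02],[0,-4,12,0,-0.1,0.05,0.03],[0,-6,17,0,-0.15,0.08,0.05],[0,-8,22,0,-0.2,0.1,0.06],[0,-9.5,26.5,0,-0.224,0.133,0.065]]
  ]
}}

```text
time_s: 23.65
tcp_pos: [0.5519, -0.0511, 0.1742]
ee_rot: [[-0.99, -0.018, 0.138], [-0.018, 1.0, 0.004], [-0.139, 0.002, -0.99]]
wrist_force: [0.3, -0.2, 0.4]
gripper_width: 1.001
gripper_force: 0.0
```

Call:
{"api": "servo_tool", "payload": {
  "commands": [
    [[0,-2,4,1,0,0.03,0.004],[0,-3,8,1.5,0,0.056,0.008],[0,-5,12,2,0,0.084,0.01],[0,-6.5,16.5,3,0,0.11,0.015],[0,-8,20.5,3.5,0,0.139,0.018]]
  ]
}}

```text
time_s: 24.15
tcp_pos: [0.5596, -0.0303, 0.1714]
ee_rot: [[-1.0, -0.001, -0.001], [-0.001, 1.0, 0.001], [0.001, 0.001, -1.0]]
wrist_force: [-0.6, -0.4, -1.2]
gripper_width: 1.0
gripper_force: 0.0
```

```bash
cat > kin.py <<'E'
import numpy as np, json
from scipy.spatial.transform import Rotation as Q
from scipy.optimize import least_squares
LO=np.array([-179.83,-69.29,-61.27,-181.25,-171.15,-177.46]); HI=np.array([179.83,118.12,80.66,117.63,-9.14,177.46])
def fk(q,P,s=(1,1)):
    a,h,L1,L2,e,lat,d,o6=P; j=np.radians(q); phi=j[1]-j[2]
    E=lambda ax,t:Q.from_euler(ax,t).as_matrix()
    R=E('z',j[0])@E('y',phi)@E('x',s[0]*j[3])@E('y',-j[4])@E('y',np.pi/2)@E('z',s[1]*j[5]+o6)
    p=E('z',j[0])@np.array([a+L1*np.sin(j[1])+L2*np.cos(phi)+e*np.sin(phi),lat,h+L1*np.cos(j[1])-L2*np.sin(phi)+e*np.cos(phi)])+d*R[:,2]
    return p,R
P0=[0,.3,.4,.4,0,-.16,.25,0.]
E
python3 - <<'E'
from h import *
from kin import *
log(); plan((.56,-.03,.2,0,0,0,2),rows=0)
D=[json.loads(l) for l in open('log.txt')]
D.append([[-59.667,22.088,.3906,-.024,-68.412,-14.817],[.16706,-.60169,.20438],[[-.9636,-.26736,-.0006],[-.26736,.9636,.0018],[0,.0019,-1]]])
for jj,p,y in [([44,12,-22,0,-57,-121],[.4475,.2075,.1303],13.4),([43,23,-31,0,-36,-121],[.448,.204,.0177],13.1),([33,24,-34,0,-32,-110],[.4692,.1111,-.0032],13.1),([20,22,-34,0,-33,-110],[.4748,.004,.0078],.3),([43,10,-21,0,-59,-120],[.4468,.1999,.176],13.1)]:
    D.append([jj,p,Rot(y).tolist()])
best=None
for s in((1,1),(1,-1),(-1,1),(-1,-1)):
  for o in (0,1.57,3.14,-1.57):
    def f(P): 
        o=[]
        for q,p,R in D:
            pp,RR=fk(q,P,s); o+=list((pp-p)*5)+list((RR-np.array(R)).ravel()*.7)
        return o
    x0=list(P0); x0[7]=o
    z=least_squares(f,x0)
    if best is None or z.cost<best[0]: best=(z.cost,s,z.x)
print(best)
for q,p,R in D: pp,RR=fk(q,best[2],best[1]); print(((pp-p)*1000).round(1),np.abs(RR-R).max().round(3))
json.dump([best[1],list(best[2])],open('kin.json','w'))
E
```

```text
at [ 0.5597 -0.0304  0.1992] [0.1 0.1] w 87.0 F [-0.6 -0.4 -1.2] 0.0 t 24.15 j [  13   17  -12    0  -61 -103]
[[0,-0.2,0.2,-0.4,0.001,-0.001,0]]
[[0,-0.2,0.2,-0.4,-0,-0.001,0]]
(np.float64(0.6934186424254535), (-1, -1), array([ 0.12544716,  0.31106314,  0.35491062,  0.33612603,  0.01651014,
       -0.13213952,  0.33218101,  4.7085105 ]))
[ -79.1 -185.8  -45.5] 0.004
[ -5.3   5.4 -48. ] 0.004
[-10.4  26.   -2.3] 0.004
[10.2 37.3 -5.6] 0.004
[-9.5 31.8 21.5] 0.015
[-10.5  23.3  25.7] 0.015
[-9.8 29.7 30. ] 0.002
[ 8.1 31.2 30.8] 0.016
[-2.9 33.3 -6.6] 0.002
```

```bash
cat > kin.py <<'E'
import numpy as np, json
from scipy.spatial.transform import Rotation as Q
from scipy.optimize import least_squares
LO=np.array([-179.83,-69.29,-61.27,-181.25,-171.15,-177.46]); HI=np.array([179.83,118.12,80.66,117.63,-9.14,177.46])
E=lambda ax,t:Q.from_euler(ax,t).as_matrix()
def fk(q,P):
    a,h,L1,L2,e,lat,d,y4,x5=P; j=np.radians(q); phi=j[1]-j[2]
    R4=E('z',j[0])@E('y',phi)@E('x',-j[3]); R5=R4@E('y',-j[4])@E('y',np.pi/2); R=R5@E('z',-j[5]+4.7085-.0)
    p=E('z',j[0])@np.array([a+L1*np.sin(j[1])+L2*np.cos(phi)+e*np.sin(phi),lat,h+L1*np.cos(j[1])-L2*np.sin(phi)+e*np.cos(phi)])+R4@[0,y4,0]+R5@[x5,0,d]
    return p,R
E
cat > fit.py <<'E'
from h import *
from kin import *
D=[json.loads(l)+[1] for l in open('log.txt')]
D.append([[-59.667,22.088,.3906,-.024,-68.412,-14.817],[.16706,-.60169,.20438],[[-.9636,-.26736,-.0006],[-.26736,.9636,.0018],[0,.0019,-1]],1])
for jj,p,y in [([44,12,-22,0,-57,-121],[.4475,.2075,.1303],13.4),([43,23,-31,0,-36,-121],[.448,.204,.0177],13.1),([33,24,-34,0,-32,-110],[.4692,.1111,-.0032],13.1),([20,22,-34,0,-33,-110],[.4748,.004,.0078],.3),([43,10,-21,0,-59,-120],[.4468,.1999,.176],13.1)]:
    D.append([jj,p,Rot(y).tolist(),.25])
def f(P): return np.concatenate([(fk(q,P)[0]-p)*w for q,p,R,w in D])
best=min((least_squares(f,np.array([0,.3,.4,.4,0,-.08,.25,-.08,0])+np.random.default_rng(k).normal(0,.08,9)) for k in range(15)),key=lambda z:z.cost)
print(best.x.round(3))
for q,p,R,w in D: pp,RR=fk(q,best.x); print(((pp-p)*1000).round(1),np.abs(RR-R).max().round(3))
json.dump(list(best.x),open('kin.json','w'))
E
python3 fit.py
```

```text
[ 0.003  0.172  0.556  0.424 -0.004  0.     0.323 -0.16   0.   ]
[0.  0.1 0. ] 0.004
[ 0.3  0.1 -0.7] 0.004
[ 0.1  0.  -0.5] 0.004
[ 0.  -0.1 -0.2] 0.004
[-4.1 -1.5 22.7] 0.015
[ 1.8 -3.  -1.9] 0.015
[-4.5  0.1 -1.2] 0.002
[ 3.2 -0.1  3.4] 0.016
[-0.9 -2.6 -0.8] 0.002
```

```bash
cat >> kin.py <<'E'
P=np.array(json.load(open('kin.json'))) if __import__('os').path.exists('kin.json') else None
def ik(p,R,q0):
    def f(q):
        pp,RR=fk(q,P); return np.r_[(pp-p)*10,(RR-R).ravel()]
    s=least_squares(f,np.clip(q0,LO+.5,HI-.5),bounds=(LO,HI),xtol=1e-9,ftol=1e-9,max_nfev=60)
    return s.x,s.cost<1e-5
E
cat > rng.py <<'E'
from h import *
from kin import *
for x,y in ((.5,0),(.58,-.03),(.66,-.03)):
  for psi in range(0,360,45):
    out=[]
    q0=None
    for j6 in (-170,-80,0,80,170):
        q,ok=ik(np.array([x,y,.06])+0.0318*Rot(psi)[:,2],Rot(psi),[10,20,-25,0,-50,j6])
        if ok: q0=q;break
    if q0 is None: continue
    for sg in (1,-1):
        q=q0; t=0
        while t<95:
            t+=7.5; R=Rot(psi,sg*t); qn,ok=ik(np.array([x,y,.05])+0.0318*R[:,2],R,q)
            if not ok or np.abs(qn-q).max()>60: t-=7.5;break
            q=qn
        out.append((sg*t,q.round().astype(int).tolist()))
    print(x,y,psi,out)
E
time python3 rng.py
```

```text
0.5 0 0 [(97.5, [11, 70, 22, -17, -139, -102]), (-7.5, [20, 21, -38, 6, -25, -116])]
0.5 0 45 [(97.5, [28, 67, -1, 19, -118, -83]), (-97.5, [-38, 60, -25, -98, -97, 85])]
0.5 0 90 [(97.5, [40, 61, -34, 49, -94, -94]), (-97.5, [-25, 60, 2, -72, -110, 59])]
0.5 0 135 [(30.0, [6, 20, -60, 113, -25, -72]), (-97.5, [-8, 66, 22, -52, -132, 55])]
0.5 0 180 [(7.5, [20, 21, -38, 6, -25, 64]), (-97.5, [11, 70, 22, -17, -139, 78])]
0.5 0 225 [(30.0, [1, 20, -27, -47, -29, 173]), (-97.5, [28, 67, -1, 19, -118, 97])]
0.5 0 270 [(7.5, [14, 24, -25, -11, -40, 175]), (-97.5, [40, 61, -34, 49, -94, 86])]
0.5 0 315 [(97.5, [-8, 66, 22, -52, -132, -125]), (-7.5, [22, 22, -39, 15, -27, -171])]
0.58 -0.03 0 [(97.5, [8, 76, 40, -16, -150, -103]), (-15.0, [15, 25, -34, 13, -17, -117])]
0.58 -0.03 45 [(97.5, [23, 71, 9, 27, -123, -78]), (-97.5, [-36, 58, -15, -101, -95, 74])]
0.58 -0.03 90 [(97.5, [32, 62, -28, 58, -98, -90]), (-97.5, [-25, 62, 14, -76, -112, 49])]
0.58 -0.03 135 [(30.0, [3, 25, -52, 108, -23, -63]), (-97.5, [-11, 71, 39, -60, -140, 42])]
0.58 -0.03 180 [(15.0, [15, 25, -34, 13, -17, 63]), 
[... 377 characters left out ...]
, -21, 8, -24, -110])]
0.66 -0.03 45 [(97.5, [20, 77, 25, 33, -131, -70]), (-97.5, [-32, 58, -7, -105, -91, 66])]
0.66 -0.03 90 [(97.5, [27, 65, -17, 64, -101, -83]), (-97.5, [-24, 65, 26, -80, -113, 40])]
0.66 -0.03 135 [(37.5, [4, 31, -44, 111, -29, -66]), (-97.5, [-12, 77, 58, -75, -146, 23])]
0.66 -0.03 180 [(15.0, [13, 30, -21, 8, -24, 70]), (-97.5, [6, 85, 70, -38, -171, 53])]
0.66 -0.03 225 [(30.0, [-1, 31, -7, -38, -36, 164]), (-97.5, [20, 77, 25, 33, -131, 110])]
0.66 -0.03 270 [(0.0, [11, 35, -6, 0, -50, 168]), (-97.5, [27, 65, -17, 64, -101, 97])]
0.66 -0.03 315 [(97.5, [-12, 77, 58, -75, -146, -157]), (-15.0, [16, 32, -24, 28, -29, -175])]
real	0m2.705s
user	0m2.650s
sys	0m0.093s
```

The model fits to about 0.5 mm. Tilting back (towards the base) is fine, tilting forward isn't. So each quarter turn will be a half turn of j6 about a 45°-tilted tool axis, with the standing box yawed 180° in between by a tool-down grip.

```bash
python3 - <<'E'
from h import *
from kin import *
c=np.array([.4745,.0043]); q=r.sense()["joints"]
for (x,y,z,psi,t) in [(.5605,.0043,.16,.4,20),(.544,.0043,.09,.4,45),(.4745,.0043,.021,.4,45),(.4745,.0043,.1,.4,45)]:
    R=Rot(psi,t); q,ok=ik(np.array([x,y,z])+.0318*R[:,2],R,q); print(ok,q.round())
R=Rot(180.4,-45); q,ok=ik(np.array([*c,.04])+.0318*R[:,2],R,q+[0,0,0,0,0,180]); print(ok,q.round())
plan((.5442,.0043,.09,.4,45,0,2),(.4745,.0043,.021,.4,45,0,1),off=-.0318)
E
```

```text
True [  14.   30.    1.   -5.  -80. -103.]
True [  13.   46.   11.   -9.  -99. -100.]
True [ 14.  46.  -2. -10. -86. -99.]
True [  14.   39.   -1.  -10.  -94. -101.]
True [ 14.  44.  -2.  -9. -88.  80.]
at [ 0.5597 -0.0304  0.2032] [0.1 0.1] w 87.0 F [-0.6 -0.4 -1.2] 0.0 t 24.15 j [  13   17  -12    0  -61 -103]
[[0,4,3.4,11.2,0.001,0.078,-0.001],[0,8,6.9,22.3,0.001,0.157,-0.001],[0,12,10.3,33.1,0.001,0.235,-0.002],[0,15.9,13.8,43.7,0.001,0.314,-0.002],[0,19.8,17.2,54.2,0.001,0.392,-0.003]]
[[0,-0.4,3.5,10.9,0,0.078,-0.001],[0,-0.9,6.9,21.7,0.001,0.157,-0.001],[0,-1.4,10.4,32.3,0.001,0.235,-0.002],[0,-1.9,13.8,42.6,0.001,0.314,-0.002],[0,-2.5,17.3,52.8,0.002,0.392,-0.003]]
[[0,0.1,0.1,19.6,0,0,0],[0,0.2,0.2,39.2,0,0,0],[0,0.3,0.3,58.8,0,0,0],[0,0.4,0.4,78.5,0,0,0],[0,0.5,0.5,98.1,0,0,0]]
```

Call:
{"api": "servo_tool", "payload": {
  "commands": [
    [[0,4,3.5,11,0,0.078,0],[0,8,7,22,0,0.157,0],[0,12,10,33,0,0.235,0],[0,16,14,44,0,0.314,0],[0,20,17,54,0,0.392,0]]
  ]
}}

```text
time_s: 24.65
tcp_pos: [0.5398, -0.0133, 0.1172]
ee_rot: [[-0.923, -0.001, -0.384], [-0.001, 1.0, 0.0], [0.384, 0.001, -0.923]]
wrist_force: [-0.0, 0.2, 0.3]
gripper_width: 0.996
gripper_force: 0.0
```

Call:
{"api": "servo_tool", "payload": {
  "commands": [
    [[0,0,3.5,11,0,0.078,0],[0,-1,7,22,0,0.157,0],[0,-1.5,10,32,0,0.235,0],[0,-2,14,43,0,0.314,0],[0,-2.5,17,53,0,0.392,0]]
  ]
}}

```text
time_s: 25.15
tcp_pos: [0.522, 0.0037, 0.0671]
ee_rot: [[-0.706, -0.001, -0.708], [-0.002, 1.0, -0.0], [0.708, 0.001, -0.706]]
wrist_force: [-0.5, 0.2, 0.0]
gripper_width: 0.998
gripper_force: 0.0
```

Call:
{"api": "servo_tool", "payload": {
  "commands": [
    [[0,0,0,0,0,0,0],[0,0,0,0,0,0,0],[0,0,0,0,0,0,0],[0,0,0,0,0,0,0],[0,0,0,0,0,0,0]]
  ]
}}

```text
time_s: 25.65
tcp_pos: [0.5222, 0.0035, 0.0683]
ee_rot: [[-0.71, -0.001, -0.704], [-0.002, 1.0, -0.0], [0.704, 0.001, -0.71]]
wrist_force: [-0.2, 0.0, -0.6]
gripper_width: 1.002
gripper_force: 0.0
```

```bash
python3 - <<'E'
from h import *
plan((.4745,.0043,.021,.4,45,0,2),off=-.0318)
t=cap('top'); x,y=proj(t,[.4745,.0043,.042]).astype(int); print(x,y)
im=t["pixels"][y-35:y+35,x-45:x+45]; cv2.imwrite('pics/t7.png',cv2.resize(im,None,fx=6,fy=6,interpolation=cv2.INTER_CUBIC)[:,:,::-1])
E
```

```text
at [0.5446 0.0035 0.0909] [ 0.1 44.8] w 87.2 F [-0.2  0.  -0.6] 0.0 t 25.65 j [  12   45   10   -9  -99 -100]
[[0,0.1,0,9.9,0.001,0,0],[0,0.1,0.1,19.8,0.002,0.001,-0],[0,0.2,0.2,29.7,0.002,0.001,-0],[0,0.3,0.3,39.6,0.002,0.002,-0.001],[0,0.3,0.3,49.5,0.003,0.002,-0.001]]
[[0,0,0.1,9.9,0,0,-0],[0,0.1,0.2,19.8,0.001,0.001,-0.001],[0,0.1,0.3,29.7,0.001,0.001,-0.001],[0,0.2,0.4,39.6,0.002,0.002,-0.002],[0,0.2,0.5,49.5,0.002,0.002,-0.002]]
265 225
```

View pics/t7.png

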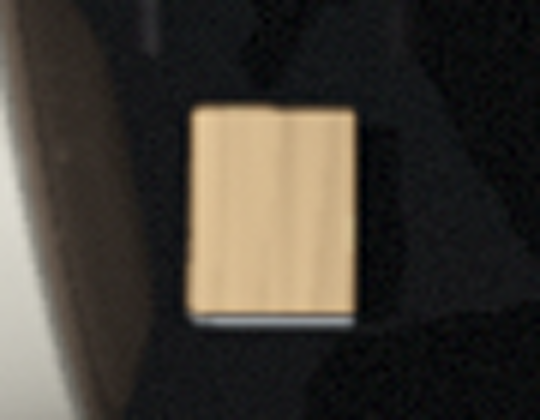

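The lid sits flush on the mould. I'll go in and grip across the seam.

Call:
{"api": "servo_tool", "payload": {
  "commands": [
    [[0,0,0,12,0,0,0],[0,0,0,24,0,0,0],[0,0,0,36,0,0,0],[0,0.3,0.3,48,0,0,0],[0,0.3,0.5,60,0,0,0]]
  ]
}}

```text
time_s: 26.2
tcp_pos: [0.4788, 0.004, 0.0243]
ee_rot: [[-0.708, -0.001, -0.706], [-0.001, 1.0, -0.0], [0.706, 0.001, -0.708]]
wrist_force: [0.2, 1.0, 0.7]
gripper_width: 1.0
gripper_force: 0.0
```

Call:
{"api": "servo_tool", "payload": {
  "commands": [
    [[0,0,0,10,0,0,0],[0,0,0.3,20,0,0,0],[0,0,0.3,30,0,0,0],[0,0.3,0.3,38,0.002,0.002,0],[0,0.3,0.3,38,0.002,0.002,0]]
  ]
}}

```text
time_s: 26.7
tcp_pos: [0.451, 0.0043, -0.0026]
ee_rot: [[-0.705, -0.003, -0.709], [-0.001, 1.0, -0.003], [0.709, -0.001, -0.705]]
wrist_force: [0.5, -0.5, -0.0]
gripper_width: 1.0
gripper_force: 0.0
```

Call:
{"api": "servo_tool", "payload": {
  "commands": [
    [[1,0,0,0,0,0,0],[1,0,0,0,0,0,0],[1,0,0,0,0,0,0],[1,0,0,0,0,0,0],[1,0,0,0,0,0,0]]
  ]
}}

```text
time_s: 27.2
tcp_pos: [0.4526, 0.0042, -0.0019]
ee_rot: [[-0.707, -0.003, -0.707], [-0.001, 1.0, -0.002], [0.707, -0.001, -0.707]]
wrist_force: [-0.9, -0.4, 0.1]
gripper_width: 0.709
gripper_force: 30.0
```

Call:
{"api": "servo_tool", "payload": {
  "commands": [
    [[1,0,0,0,0,0,0],[1,0,0,0,0,0,0],[1,0,0,0,0,0,0],[1,0,0,0,0,0,0],[1,0,0,0,0,0,0]]
  ]
}}

```text
time_s: 27.7
tcp_pos: [0.4526, 0.0043, -0.0019]
ee_rot: [[-0.707, -0.003, -0.707], [-0.001, 1.0, -0.002], [0.707, -0.001, -0.707]]
wrist_force: [2.0, -0.6, 1.0]
gripper_width: 0.71
gripper_force: 30.0
```

```bash
python3 - <<'E'
from h import *
plan((.4745,.0043,.1,.4,45,1,2),off=-.0318)
E
```

```text
at [0.4751 0.0044 0.0206] [ 0.2 45. ] w 61.8 F [ 2.  -0.6  1. ] 30.0 t 27.7 j [ 14  45  -3 -10 -86 -99]
[[1,5.7,-0,-5.6,-0,-0,-0.001],[1,11.3,-0,-11.2,0,-0,-0.001],[1,17,-0,-16.7,0,-0,-0.001],[1,22.6,-0.1,-22.3,0.001,-0,-0.002],[1,28.3,-0.1,-27.9,0.001,-0,-0.002]]
[[1,5.7,-0,-5.6,0,-0,-0],[1,11.3,-0,-11.2,0.001,-0,-0.001],[1,17,-0,-16.7,0.001,-0,-0.001],[1,22.6,-0.1,-22.3,0.001,-0,-0.001],[1,28.3,-0.1,-27.9,0.002,-0,-0.002]]
```

Call:
{"api": "servo_tool", "payload": {
  "commands": [
    [[1,5.7,0,-5.7,0,0,0],[1,11.3,0,-11.3,0,0,0],[1,17,0,-17,0,0,0],[1,22.6,0,-22.6,0,0,0],[1,28.3,0,-28.3,0,0,0]]
  ]
}}

```text
time_s: 28.2
tcp_pos: [0.4523, 0.0044, 0.0388]
ee_rot: [[-0.707, -0.003, -0.707], [-0.001, 1.0, -0.002], [0.707, -0.001, -0.707]]
wrist_force: [0.5, -0.2, -1.7]
gripper_width: 0.709
gripper_force: 30.0
```

Call:
{"api": "servo_tool", "payload": {
  "commands": [
    [[1,5.7,0,-5.7,0,0,0],[1,11.3,0,-11.3,0,0,0],[1,17,0,-17,0,0,0],[1,22.6,0,-22.6,0,0,0],[1,28.3,0,-28.3,0,0,0]]
  ]
}}

```text
time_s: 28.7
tcp_pos: [0.4523, 0.0043, 0.0787]
ee_rot: [[-0.707, -0.003, -0.708], [-0.001, 1.0, -0.002], [0.708, -0.001, -0.707]]
wrist_force: [-0.4, -0.5, -1.9]
gripper_width: 0.71
gripper_force: 30.0
```

Call:
{"api": "servo_tool", "payload": {
  "commands": [
    [[1,0,0,0,0,0,-0.12],[1,0,0,0,0,0,-0.245],[1,0,0,0,0,0,-0.37],[1,0,0,0,0,0,-0.5],[1,0,0,0,0,0,-0.628]]
  ]
}}

```text
time_s: 29.2
tcp_pos: [0.4523, 0.0043, 0.0783]
ee_rot: [[-0.568, -0.42, -0.708], [-0.593, 0.805, -0.002], [0.571, 0.418, -0.707]]
wrist_force: [0.6, -0.2, -2.5]
gripper_width: 0.708
gripper_force: 30.0
```

Call:
{"api": "servo_tool", "payload": {
  "commands": [
    [[1,0,0,0,0,0,-0.126],[1,0,0,0,0,0,-0.251],[1,0,0,0,0,0,-0.377],[1,0,0,0,0,0,-0.503],[1,0,0,0,0,0,-0.628]]
  ]
}}

```text
time_s: 29.7
tcp_pos: [0.4523, 0.0043, 0.0783]
ee_rot: [[-0.213, -0.674, -0.708], [-0.953, 0.304, -0.002], [0.216, 0.674, -0.707]]
wrist_force: [0.4, -0.2, -2.2]
gripper_width: 0.714
gripper_force: 30.0
```

Call:
{"api": "servo_tool", "payload": {
  "commands": [
    [[1,0,0,0,0,0,-0.126],[1,0,0,0,0,0,-0.251],[1,0,0,0,0,0,-0.377],[1,0,0,0,0,0,-0.503],[1,0,0,0,0,0,-0.628]]
  ]
}}

```text
time_s: 30.2
tcp_pos: [0.4523, 0.0043, 0.0783]
ee_rot: [[0.224, -0.67, -0.708], [-0.949, -0.314, -0.002], [-0.221, 0.672, -0.707]]
wrist_force: [0.7, -0.5, -2.6]
gripper_width: 0.711
gripper_force: 30.0
```

Call:
{"api": "servo_tool", "payload": {
  "commands": [
    [[1,0,0,0,0,0,-0.126],[1,0,0,0,0,0,-0.251],[1,0,0,0,0,0,-0.377],[1,0,0,0,0,0,-0.503],[1,0,0,0,0,0,-0.628]]
  ]
}}

```text
time_s: 30.7
tcp_pos: [0.4523, 0.0043, 0.0783]
ee_rot: [[0.575, -0.411, -0.708], [-0.584, -0.812, -0.002], [-0.574, 0.414, -0.707]]
wrist_force: [0.6, 0.0, -2.7]
gripper_width: 0.712
gripper_force: 30.0
```

Call:
{"api": "servo_tool", "payload": {
  "commands": [
    [[1,0,0,0,0,0,-0.126],[1,0,0,0,0,0,-0.251],[1,0,0,0,0,0,-0.377],[1,0,0,0,0,0,-0.503],[1,0,0,0,0,0,-0.629]]
  ]
}}

```text
time_s: 31.2
tcp_pos: [0.4523, 0.0043, 0.0783]
ee_rot: [[0.707, 0.006, -0.708], [0.006, -1.0, -0.002], [-0.708, -0.002, -0.707]]
wrist_force: [-0.5, 0.2, -2.7]
gripper_width: 0.71
gripper_force: 30.0
```

```bash
python3 - <<'E'
from h import *
plan((.475,.0043,.0415,180.4,-45,1,2),off=-.0318)
print(r.sense()["joints"].round(),r.sense()["ee_rot"].round(3))
E
```

```text
at [0.4748 0.0044 0.1008] [-179.7  -45. ] w 61.7 F [-0.5  0.2 -2.7] 30.0 t 31.2 j [ 14  39  -1 -10 -94  80]
STEP TOO BIG 15.182760200950002 36.007006373248046
STEP TOO BIG 15.138762210247162 36.00675142602819
STEP TOO BIG 15.134727122586106 36.006751426028195
STEP TOO BIG 15.124191556132894 36.006751426028195
STEP TOO BIG 15.110866691632507 36.0067514260282
[[1,7.2,13.3,1.1,-0.446,-0.001,-0.442],[1,19.4,21.5,-2.7,-0.891,-0.001,-0.887],[1,33.4,21.5,-8.3,-1.335,-0.002,-1.331],[1,45.6,13.4,-12.1,-1.779,-0.003,-1.776],[1,52.8,0.2,-10.9,2.222,0.004,2.22]]
STEP TOO BIG 15.099536377151807 36.0067514260282
STEP TOO BIG 15.09423040835735 36.006751426028174
STEP TOO BIG 15.0966746424529 36.00675142602822
STEP TOO BIG 15.105624140324151 36.006751426028195
STEP TOO BIG 15.117344475370324 36.00675142602819
[[1,7.2,13.2,1.2,-0.444,0,-0.444],[1,19.4,21.4,-2.6,-0.889,0,-0.889],[1,33.4,21.3,-8.2,-1.333,0,-1.333],[1,45.5,13.2,-12,-1.778,0,-1.777],[1,52.7,-0.1,-10.8,2.221,0,2.221]]
[ 14.  39.  -1. -10. -94.  80.] [[ 0.707  0.006 -0.708]
 [ 0.006 -1.    -0.002]
 [-0.708 -0.002 -0.707]]
```

Box held, closed (61.7 mm) and on end. I'll lower it.

Call:
{"api": "servo_tool", "payload": {
  "commands": [
    [[1,6,0,6,0,0,0],[1,12,0,12,0,0,0],[1,18,0,18,0,0,0],[1,24,0,24,0,0,0],[1,30,0,30,0,0,0]]
  ]
}}

```text
time_s: 31.7
tcp_pos: [0.4521, 0.0042, 0.0346]
ee_rot: [[0.706, 0.002, -0.708], [-0.0, -1.0, -0.003], [-0.708, 0.002, -0.706]]
wrist_force: [0.1, -1.0, -2.7]
gripper_width: 0.71
gripper_force: 30.0
```

Call:
{"api": "servo_tool", "payload": {
  "commands": [
    [[1,4,0,4,0,0,0],[1,8,0,8,0,0,0],[1,10,0,10,0,0,0],[1,11.5,0,11.5,0,0,0],[1,11.7,0,11.7,0,0,0]]
  ]
}}

```text
time_s: 32.2
tcp_pos: [0.4523, 0.0043, 0.019]
ee_rot: [[0.707, 0.002, -0.708], [0.001, -1.0, -0.002], [-0.708, 0.001, -0.707]]
wrist_force: [0.6, -0.2, -2.8]
gripper_width: 0.71
gripper_force: 30.0
```

Call:
{"api": "servo_tool", "payload": {
  "commands": [
    [[1,0.3,0,0.3,0,0,0],[1,0.6,0,0.6,0,0,0],[1,0.7,0,0.7,0,0,0],[1,0.7,0,0.7,0,0,0],[1,0.7,0,0.7,0,0,0]]
  ]
}}

```text
time_s: 32.7
tcp_pos: [0.4525, 0.0043, 0.0184]
ee_rot: [[0.707, 0.002, -0.707], [0.001, -1.0, -0.003], [-0.707, 0.001, -0.707]]
wrist_force: [0.3, 0.2, 0.5]
gripper_width: 0.71
gripper_force: 30.0
```

Call:
{"api": "servo_tool", "payload": {
  "commands": [
    [[0,0,0,0,0,0,0],[0,0,0,0,0,0,0],[0,0,0,0,0,0,0],[0,0,0,0,0,0,0],[0,0,0,0,0,0,0]]
  ]
}}

```text
time_s: 33.2
tcp_pos: [0.4522, 0.0042, 0.0181]
ee_rot: [[0.707, 0.002, -0.708], [0.001, -1.0, -0.002], [-0.708, 0.001, -0.707]]
wrist_force: [0.8, 0.0, -0.4]
gripper_width: 0.991
gripper_force: 0.0
```

```bash
python3 - <<'E'
from h import *
plan((.4748,.0044,.042,-179.8,0,0,2),off=-.0318)
E
```

```text
at [0.4747 0.0043 0.0406] [-179.9  -45. ] w 86.2 F [ 0.8  0.  -0.4] 0.0 t 33.2 j [ 14  44  -3 -10 -88  81]
[[0,2.4,-0,-0.2,0.001,0.079,-0.001],[0,4.8,-0,-0.6,0.001,0.157,-0.001],[0,7.1,-0.1,-1.2,0.001,0.236,-0.001],[0,9.4,-0.1,-2,0.001,0.314,-0.001],[0,11.7,-0.1,-3,0.001,0.393,-0.001]]
[[0,2.4,-0,-0.2,-0,0.079,-0],[0,4.9,-0,-0.7,-0,0.157,-0],[0,7.3,-0,-1.3,-0,0.236,-0],[0,9.6,-0,-2.1,-0,0.314,-0.001],[0,11.9,-0.1,-3.1,-0,0.393,-0.001]]
```

Call:
{"api": "servo_tool", "payload": {
  "commands": [
    [[0,2.5,0,0,0,0.079,0],[0,5,0,-0.5,0,0.157,0],[0,7,0,-1,0,0.236,0],[0,9.5,0,-2,0,0.314,0],[0,11.7,0,-3,0,0.393,0]]
  ]
}}

```text
time_s: 33.7
tcp_pos: [0.4631, 0.0043, 0.0121]
ee_rot: [[0.925, 0.002, -0.38], [0.002, -1.0, -0.002], [-0.38, 0.001, -0.925]]
wrist_force: [-1.3, 0.8, -0.4]
gripper_width: 1.001
gripper_force: 0.0
```

Call:
{"api": "servo_tool", "payload": {
  "commands": [
    [[0,2.5,0,0,0,0.079,0],[0,5,0,-0.7,0,0.157,0],[0,7.3,0,-1.3,0,0.236,0],[0,9.6,0,-2,0,0.314,0],[0,12,0,-3,0,0.393,0]]
  ]
}}

```text
time_s: 34.2
tcp_pos: [0.4754, 0.0045, 0.0106]
ee_rot: [[1.0, 0.002, 0.004], [0.002, -1.0, -0.001], [0.004, 0.001, -1.0]]
wrist_force: [0.4, -0.4, -0.3]
gripper_width: 0.999
gripper_force: 0.0
```

Call:
{"api": "servo_tool", "payload": {
  "commands": [
    [[1,0,0,0,0,0,0],[1,0,0,0,0,0,0],[1,0,0,0,0,0,0],[1,0,0,0,0,0,0],[1,0,0,0,0,0,0]]
  ]
}}

```text
time_s: 34.7
tcp_pos: [0.4759, 0.0044, 0.01]
ee_rot: [[1.0, 0.002, 0.0], [0.002, -1.0, -0.001], [0.0, 0.001, -1.0]]
wrist_force: [2.2, -0.8, 1.4]
gripper_width: 0.709
gripper_force: 30.0
```

```bash
python3 - <<'E'
from h import *
plan((.4748,.0044,.052,-179.8,0,1,1),off=-.0318,rows=0)
E
```

```text
at [0.4759 0.0045 0.0418] [-179.9    0. ] w 61.7 F [ 2.2 -0.8  1.4] 30.0 t 34.7 j [ 20  22 -34   0 -34  70]
[[1,-1.1,0,-10.2,0.001,-0,-0.002]]
```

Gripped. I'll lift 10 mm, yaw by 180°, set down and release.

Call:
{"api": "servo_tool", "payload": {
  "commands": [
    [[1,0,0,0,0,0,0],[1,0,0,-3,0,0,0],[1,0,0,-6,0,0,0],[1,0,0,-10,0,0,0],[1,0,0,-10,0,0,0]]
  ]
}}

```text
time_s: 35.2
tcp_pos: [0.4752, 0.0044, 0.0206]
ee_rot: [[1.0, 0.002, 0.001], [0.002, -1.0, -0.001], [0.001, 0.001, -1.0]]
wrist_force: [0.2, 0.2, -2.1]
gripper_width: 0.713
gripper_force: 30.0
```

Call:
{"api": "servo_tool", "payload": {
  "commands": [
    [[1,0,0,0,0,0,0.12],[1,0,0,0,0,0,0.245],[1,0,0,0,0,0,0.37],[1,0,0,0,0,0,0.5],[1,0,0,0,0,0,0.628]]
  ]
}}

```text
time_s: 35.7
tcp_pos: [0.4747, 0.0043, 0.0201]
ee_rot: [[0.807, -0.59, -0.0], [-0.59, -0.807, -0.001], [0.001, 0.001, -1.0]]
wrist_force: [0.7, -0.3, -2.3]
gripper_width: 0.707
gripper_force: 30.0
```

Call:
{"api": "servo_tool", "payload": {
  "commands": [
    [[1,0,0,0,0,0,0.126],[1,0,0,0,0,0,0.251],[1,0,0,0,0,0,0.377],[1,0,0,0,0,0,0.503],[1,0,0,0,0,0,0.628]]
  ]
}}

```text
time_s: 36.2
tcp_pos: [0.4747, 0.0043, 0.0201]
ee_rot: [[0.307, -0.952, -0.0], [-0.952, -0.307, -0.001], [0.001, 0.001, -1.0]]
wrist_force: [0.2, -0.5, -2.2]
gripper_width: 0.707
gripper_force: 30.0
```

Call:
{"api": "servo_tool", "payload": {
  "commands": [
    [[1,0,0,0,0,0,0.126],[1,0,0,0,0,0,0.251],[1,0,0,0,0,0,0.377],[1,0,0,0,0,0,0.503],[1,0,0,0,0,0,0.628]]
  ]
}}

```text
time_s: 36.7
tcp_pos: [0.4747, 0.0043, 0.0201]
ee_rot: [[-0.311, -0.95, -0.0], [-0.95, 0.311, -0.001], [0.001, -0.0, -1.0]]
wrist_force: [0.1, -0.4, -2.9]
gripper_width: 0.714
gripper_force: 30.0
```

Call:
{"api": "servo_tool", "payload": {
  "commands": [
    [[1,0,0,0,0,0,0.126],[1,0,0,0,0,0,0.251],[1,0,0,0,0,0,0.377],[1,0,0,0,0,0,0.503],[1,0,0,0,0,0,0.628]]
  ]
}}

```text
time_s: 37.2
tcp_pos: [0.4747, 0.0043, 0.0201]
ee_rot: [[-0.81, -0.586, -0.0], [-0.586, 0.81, -0.001], [0.001, -0.001, -1.0]]
wrist_force: [0.9, -0.2, -1.9]
gripper_width: 0.706
gripper_force: 30.0
```

Call:
{"api": "servo_tool", "payload": {
  "commands": [
    [[1,0,0,0,0,0,0.126],[1,0,0,0,0,0,0.251],[1,0,0,0,0,0,0.377],[1,0,0,0,0,0,0.503],[1,0,0,0,0,0,0.629]]
  ]
}}

```text
time_s: 37.7
tcp_pos: [0.4747, 0.0043, 0.0201]
ee_rot: [[-1.0, 0.002, -0.0], [0.002, 1.0, -0.001], [0.0, -0.001, -1.0]]
wrist_force: [-0.4, -0.6, -2.7]
gripper_width: 0.712
gripper_force: 30.0
```

Call:
{"api": "servo_tool", "payload": {
  "commands": [
    [[1,0,0,0,0,0,0],[1,0,0,4,0,0,0],[1,0,0,8,0,0,0],[1,0,0,10,0,0,0],[1,0,0,10,0,0,0]]
  ]
}}

```text
time_s: 38.2
tcp_pos: [0.4746, 0.0042, 0.01]
ee_rot: [[-1.0, -0.004, -0.001], [-0.004, 1.0, -0.002], [0.001, -0.002, -1.0]]
wrist_force: [-0.8, 0.4, -0.3]
gripper_width: 0.711
gripper_force: 30.0
```

Call:
{"api": "servo_tool", "payload": {
  "commands": [
    [[1,0,0,0.4,0,0,0],[0,0,0,0.4,0,0,0],[0,0,0,0.4,0,0,0],[0,0,0,0.4,0,0,0],[0,0,0,0.4,0,0,0]]
  ]
}}

```text
time_s: 38.7
tcp_pos: [0.4751, 0.0043, 0.0096]
ee_rot: [[-1.0, -0.003, 0.0], [-0.003, 1.0, -0.001], [-0.0, -0.001, -1.0]]
wrist_force: [0.2, -1.1, -0.1]
gripper_width: 0.963
gripper_force: 0.0
```

Call:
{"api": "servo_tool", "payload": {
  "commands": [
    [[0,0,0,0,0,0,0],[0,0,0,0,0,0,0],[0,0,0,0,0,0,0],[0,0,0,0,0,0,0],[0,0,0,0,0,0,0]]
  ]
}}

```text
time_s: 39.2
tcp_pos: [0.4749, 0.0043, 0.0097]
ee_rot: [[-1.0, -0.003, 0.0], [-0.003, 1.0, -0.001], [-0.0, -0.001, -1.0]]
wrist_force: [0.3, 0.2, 0.0]
gripper_width: 1.001
gripper_force: 0.0
```

```bash
python3 - <<'E'
from h import *
plan((.4752,.0044,.042,.2,45,0,2),off=-.0318)
E
```

```text
at [0.4749 0.0043 0.0415] [ 0.2 -0. ] w 87.1 F [0.3 0.2 0. ] 0.0 t 39.2 j [  20   22  -34    0  -34 -110]
[[0,2.5,0,-0.2,-0.001,0.079,-0],[0,4.9,0.1,-0.5,-0.001,0.157,-0],[0,7.3,0.1,-1,-0.001,0.236,-0],[0,9.7,0.1,-1.8,-0.001,0.314,-0],[0,12,0.1,-2.7,-0.001,0.393,-0.001]]
[[0,2.5,0,-0.2,0,0.079,-0],[0,5,0,-0.5,0,0.157,-0],[0,7.4,0,-1.1,0,0.236,-0],[0,9.8,0,-1.8,0,0.314,-0],[0,12.2,0,-2.7,0,0.393,-0]]
```

Call:
{"api": "servo_tool", "payload": {
  "commands": [
    [[0,2.5,0,0,0,0.079,0],[0,5,0,-0.5,0,0.157,0],[0,7.3,0,-1,0,0.236,0],[0,9.7,0,-2,0,0.314,0],[0,12,0,-2.7,0,0.393,0]]
  ]
}}

```text
time_s: 39.7
tcp_pos: [0.4632, 0.0044, 0.0126]
ee_rot: [[-0.923, -0.003, -0.385], [-0.002, 1.0, -0.002], [0.385, -0.001, -0.923]]
wrist_force: [-0.3, 0.1, -1.1]
gripper_width: 1.002
gripper_force: 0.0
```

Call:
{"api": "servo_tool", "payload": {
  "commands": [
    [[0,2.5,0,0,0,0.079,0],[0,5,0,-0.5,0,0.157,0],[0,7.4,0,-1,0,0.236,0],[0,9.8,0,-2,0,0.314,0],[0,12.2,0,-2.7,0,0.393,0]]
  ]
}}

```text
time_s: 40.2
tcp_pos: [0.4529, 0.0043, 0.0196]
ee_rot: [[-0.705, -0.003, -0.709], [-0.001, 1.0, -0.003], [0.709, -0.001, -0.705]]
wrist_force: [-0.1, 0.1, 0.5]
gripper_width: 1.002
gripper_force: 0.0
```

Call:
{"api": "servo_tool", "payload": {
  "commands": [
    [[0,0,0,0,0,0,0],[1,0,0,0,0,0,0],[1,0,0,0,0,0,0],[1,0,0,0,0,0,0],[1,0,0,0,0,0,0]]
  ]
}}

```text
time_s: 40.7
tcp_pos: [0.4527, 0.0044, 0.0202]
ee_rot: [[-0.708, -0.003, -0.706], [-0.001, 1.0, -0.003], [0.706, -0.001, -0.708]]
wrist_force: [-0.1, -0.0, 0.9]
gripper_width: 0.718
gripper_force: 0.0
```

Call:
{"api": "servo_tool", "payload": {
  "commands": [
    [[1,0,0,0,0,0,0],[1,0,0,0,0,0,0],[1,0,0,0,0,0,0],[1,0,0,0,0,0,0],[1,0,0,0,0,0,0]]
  ]
}}

```text
time_s: 41.2
tcp_pos: [0.4527, 0.0043, 0.0203]
ee_rot: [[-0.706, -0.003, -0.708], [-0.001, 1.0, -0.003], [0.708, -0.001, -0.706]]
wrist_force: [-0.6, 1.1, 4.9]
gripper_width: 0.71
gripper_force: 30.0
```

```bash
python3 - <<'E'
from h import *
plan((.4752,.0044,.1,.2,45,1,2),off=-.0318,rows=0)
E
```

```text
at [0.4752 0.0044 0.0427] [ 0.2 45.1] w 61.8 F [-0.6  1.1  4.9] 30.0 t 41.2 j [ 14  44  -2 -10 -88 -99]
[[1,20.2,0,-20.2,-0.001,-0.001,-0.001]]
[[1,20.2,0,-20.2,0,-0.001,-0]]
```

Call:
{"api": "servo_tool", "payload": {
  "commands": [
    [[1,8,0,-8,0,0,0],[1,17,0,-17,0,0,0],[1,25,0,-25,0,0,0],[1,34,0,-34,0,0,0],[1,42,0,-42,0,0,0]]
  ]
}}

```text
time_s: 41.7
tcp_pos: [0.453, 0.0043, 0.0802]
ee_rot: [[-0.708, -0.003, -0.707], [-0.001, 1.0, -0.003], [0.707, -0.001, -0.708]]
wrist_force: [-0.7, -0.7, -1.5]
gripper_width: 0.711
gripper_force: 30.0
```

Call:
{"api": "servo_tool", "payload": {
  "commands": [
    [[1,0,0,0,0,0,-0.12],[1,0,0,0,0,0,-0.245],[1,0,0,0,0,0,-0.37],[1,0,0,0,0,0,-0.5],[1,0,0,0,0,0,-0.628]]
  ]
}}

```text
time_s: 42.2
tcp_pos: [0.4528, 0.0044, 0.0795]
ee_rot: [[-0.569, -0.421, -0.707], [-0.593, 0.805, -0.003], [0.57, 0.418, -0.707]]
wrist_force: [0.1, 0.3, -2.4]
gripper_width: 0.708
gripper_force: 30.0
```

Call:
{"api": "servo_tool", "payload": {
  "commands": [
    [[1,0,0,0,0,0,-0.126],[1,0,0,0,0,0,-0.251],[1,0,0,0,0,0,-0.377],[1,0,0,0,0,0,-0.503],[1,0,0,0,0,0,-0.628]]
  ]
}}

```text
time_s: 42.7
tcp_pos: [0.4528, 0.0043, 0.0795]
ee_rot: [[-0.213, -0.674, -0.707], [-0.953, 0.304, -0.003], [0.216, 0.673, -0.707]]
wrist_force: [-0.2, -0.6, -1.6]
gripper_width: 0.714
gripper_force: 30.0
```

Call:
{"api": "servo_tool", "payload": {
  "commands": [
    [[1,0,0,0,0,0,-0.126],[1,0,0,0,0,0,-0.251],[1,0,0,0,0,0,-0.377],[1,0,0,0,0,0,-0.503],[1,0,0,0,0,0,-0.628]]
  ]
}}

```text
time_s: 43.2
tcp_pos: [0.4528, 0.0044, 0.0795]
ee_rot: [[0.224, -0.671, -0.707], [-0.949, -0.314, -0.003], [-0.22, 0.672, -0.707]]
wrist_force: [-0.1, -0.1, -3.0]
gripper_width: 0.711
gripper_force: 30.0
```

Call:
{"api": "servo_tool", "payload": {
  "commands": [
    [[1,0,0,0,0,0,-0.126],[1,0,0,0,0,0,-0.251],[1,0,0,0,0,0,-0.377],[1,0,0,0,0,0,-0.503],[1,0,0,0,0,0,-0.628]]
  ]
}}

```text
time_s: 43.7
tcp_pos: [0.4528, 0.0044, 0.0795]
ee_rot: [[0.575, -0.411, -0.707], [-0.584, -0.812, -0.003], [-0.573, 0.414, -0.707]]
wrist_force: [0.2, 0.9, -3.7]
gripper_width: 0.71
gripper_force: 30.0
```

Call:
{"api": "servo_tool", "payload": {
  "commands": [
    [[1,0,0,0,0,0,-0.126],[1,0,0,0,0,0,-0.251],[1,0,0,0,0,0,-0.377],[1,0,0,0,0,0,-0.503],[1,0,0,0,0,0,-0.629]]
  ]
}}

```text
time_s: 44.2
tcp_pos: [0.4528, 0.0044, 0.0795]
ee_rot: [[0.707, 0.006, -0.707], [0.006, -1.0, -0.003], [-0.707, -0.002, -0.707]]
wrist_force: [0.6, 0.9, -3.5]
gripper_width: 0.71
gripper_force: 30.0
```

Call:
{"api": "servo_tool", "payload": {
  "commands": [
    [[1,0,0,0,0,0,0],[1,8,0,8,0,0,0],[1,16,0,16,0,0,0],[1,24,0,24,0,0,0],[1,32,0,32,0,0,0]]
  ]
}}

```text
time_s: 44.7
tcp_pos: [0.4523, 0.0042, 0.0323]
ee_rot: [[0.706, 0.002, -0.708], [-0.0, -1.0, -0.003], [-0.708, 0.002, -0.706]]
wrist_force: [0.2, -0.1, -2.4]
gripper_width: 0.711
gripper_force: 30.0
```

```bash
python3 - <<'E'
from h import *
plan((.4752,.0044,.022,-179.8,-45,1,1),off=-.0318,rows=0)
E
```

```text
at [0.4748 0.0043 0.0547] [-179.9  -45.1] w 61.8 F [ 0.2 -0.1 -2.4] 30.0 t 44.7 j [ 14  43  -2 -10 -90  80]
[[1,23.5,-0.2,22.8,0,0.002,-0.003]]
```

Call:
{"api": "servo_tool", "payload": {
  "commands": [
    [[1,7,0,7,0,0,0],[1,14,0,14,0,0,0],[1,20,0,20,0,0,0],[1,23,0,23,0,0,0],[1,23,0,23,0,0,0]]
  ]
}}

```text
time_s: 45.2
tcp_pos: [0.4524, 0.0041, 0.0006]
ee_rot: [[0.706, 0.002, -0.708], [0.0, -1.0, -0.003], [-0.708, 0.002, -0.706]]
wrist_force: [0.4, -0.3, -1.8]
gripper_width: 0.712
gripper_force: 30.0
```

Call:
{"api": "servo_tool", "payload": {
  "commands": [
    [[1,0.3,0,0.3,0,0,0],[1,0.6,0,0.6,0,0,0],[1,0.8,0,0.8,0,0,0],[1,0.8,0,0.8,0,0,0],[1,0.8,0,0.8,0,0,0]]
  ]
}}

```text
time_s: 45.7
tcp_pos: [0.4528, 0.0042, 0.0002]
ee_rot: [[0.707, 0.002, -0.707], [0.001, -1.0, -0.003], [-0.707, 0.002, -0.707]]
wrist_force: [-0.3, -0.2, -2.2]
gripper_width: 0.711
gripper_force: 30.0
```

Call:
{"api": "servo_tool", "payload": {
  "commands": [
    [[1,0.3,0,0.3,0,0,0],[1,0.6,0,0.6,0,0,0],[1,0.8,0,0.8,0,0,0],[1,0.8,0,0.8,0,0,0],[1,0.8,0,0.8,0,0,0]]
  ]
}}

```text
time_s: 46.2
tcp_pos: [0.4527, 0.0042, -0.0011]
ee_rot: [[0.707, 0.002, -0.708], [0.0, -1.0, -0.003], [-0.708, 0.002, -0.707]]
wrist_force: [0.7, -0.3, -2.5]
gripper_width: 0.712
gripper_force: 30.0
```

Call:
{"api": "servo_tool", "payload": {
  "commands": [
    [[1,0.2,0,0.2,0,0,0],[1,0.4,0,0.4,0,0,0],[1,0.4,0,0.4,0,0,0],[1,0.4,0,0.4,0,0,0],[1,0.4,0,0.4,0,0,0]]
  ]
}}

```text
time_s: 46.7
tcp_pos: [0.4527, 0.0042, -0.0013]
ee_rot: [[0.707, 0.003, -0.708], [0.001, -1.0, -0.003], [-0.708, 0.002, -0.707]]
wrist_force: [1.3, 0.4, 1.9]
gripper_width: 0.709
gripper_force: 30.0
```

Call:
{"api": "servo_tool", "payload": {
  "commands": [
    [[0,0,0,0,0,0,0],[0,0,0,0,0,0,0],[0,0,0,0,0,0,0],[0,0,0,0,0,0,0],[0,0,0,0,0,0,0]]
  ]
}}

```text
time_s: 47.2
tcp_pos: [0.4526, 0.0042, -0.0017]
ee_rot: [[0.707, 0.002, -0.708], [0.0, -1.0, -0.003], [-0.708, 0.002, -0.707]]
wrist_force: [-0.3, -0.8, 0.8]
gripper_width: 0.985
gripper_force: 0.0
```

Call:
{"api": "servo_tool", "payload": {
  "commands": [
    [[0,0,0,-10,0,0,0],[0,0,0,-25,0,0,0],[0,0,0,-45,0,0,0],[0,0,0,-70,0,0,0],[0,0,0,-95,0,0,0]]
  ]
}}

```text
time_s: 47.7
tcp_pos: [0.5209, 0.0043, 0.0667]
ee_rot: [[0.707, 0.003, -0.707], [0.0, -1.0, -0.003], [-0.707, 0.002, -0.707]]
wrist_force: [1.0, -0.0, 0.2]
gripper_width: 0.998
gripper_force: 0.0
```

```bash
python3 - <<'E'
from h import *
plan((.4725,.0044,.12,-179.7,0,0,2))
E
```

```text
at [0.5406 0.0044 0.0864] [-179.9  -45. ] w 86.8 F [ 1.  -0.   0.2] 0.0 t 47.7 j [ 13  45  10  -9 -99  80]
[[0,-5,-0,2.3,0.001,0.079,-0.001],[0,-10,-0,4.5,0.001,0.157,-0.002],[0,-15.1,-0.1,6.5,0.001,0.236,-0.002],[0,-20.2,-0.1,8.4,0.001,0.314,-0.002],[0,-25.3,-0.1,10.1,0.001,0.393,-0.002]]
[[0,-5.4,-0,-0.6,-0,0.079,-0],[0,-10.8,-0,-1.3,-0,0.157,-0.001],[0,-16.2,-0.1,-2.3,-0,0.236,-0.001],[0,-21.7,-0.1,-3.4,-0,0.314,-0.001],[0,-27.2,-0.1,-4.6,-0,0.393,-0.001]]
```

Call:
{"api": "servo_tool", "payload": {
  "commands": [
    [[0,-5,0,2,0,0.079,0],[0,-10,0,4.5,0,0.157,0],[0,-15,0,6.5,0,0.236,0],[0,-20,0,8.5,0,0.314,0],[0,-25.3,0,10,0,0.393,0]]
  ]
}}

```text
time_s: 48.2
tcp_pos: [0.4956, 0.0044, 0.0772]
ee_rot: [[0.926, 0.002, -0.379], [0.002, -1.0, -0.002], [-0.379, 0.002, -0.926]]
wrist_force: [-0.4, -0.4, 0.6]
gripper_width: 1.002
gripper_force: 0.0
```

Call:
{"api": "servo_tool", "payload": {
  "commands": [
    [[0,-5.5,0,-0.5,0,0.079,0],[0,-11,0,-1.5,0,0.157,0],[0,-16,0,-2.5,0,0.236,0],[0,-21.5,0,-3.5,0,0.314,0],[0,-27,0,-4.5,0,0.393,0]]
  ]
}}

```text
time_s: 48.7
tcp_pos: [0.4725, 0.0046, 0.0921]
ee_rot: [[1.0, 0.002, 0.005], [0.002, -1.0, -0.001], [0.005, 0.001, -1.0]]
wrist_force: [0.4, -0.9, 0.1]
gripper_width: 1.001
gripper_force: 0.0
```

```bash
python3 - <<'E'
from h import *
import pickle
t=cap('top'); w=cap('wrist'); pickle.dump((t,w),open('c8.pkl','wb'))
p=r.sense()["tcp_pos"]; print(proj(w,[.4725,.0044,.042]))
x,y=proj(t,[.4725,.0044,.042]).astype(int)
a=cv2.resize(t["pixels"][y-40:y+40,x-70:x+70],(560,320),interpolation=cv2.INTER_CUBIC)
cv2.imwrite('pics/tw8.png',cv2.resize(np.vstack([w["pixels"],a]),None,fx=.8,fy=.8)[:,:,::-1])
plan((.4725,.0044,.0325,-179.7,0,0,2),rows=0)
E
```

```text
[277.61277567 218.27460565]
at [0.4691 0.004  0.1197] [-179.8    0. ] w 86.7 F [-0.3 -1.4  0.1] 0.0 t 48.8 j [ 20  14 -30   0 -46  70]
[[0,1.7,-0.3,43.6,0.002,-0,-0.001]]
[[0,1.7,-0.2,43.6,0,-0,-0.001]]
```

View pics/tw8.png

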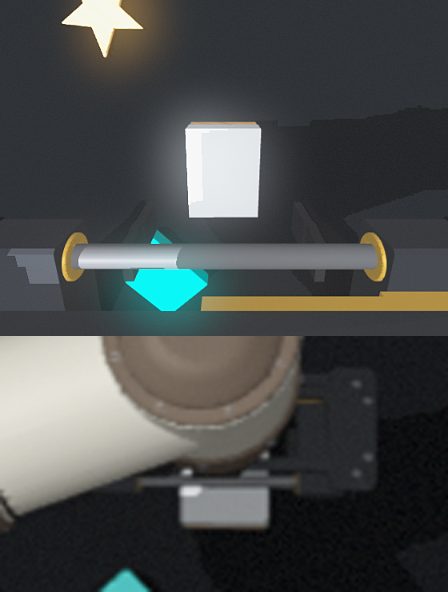

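The closed mould is upside down, grey on top with the oak edge below; its top corners are at (186,127), (261,127), (258,217), (189,216) in the scaled picture.

```bash
python3 - <<'E'
from h import *
import pickle
t,w=pickle.load(open('c8.pkl','rb'))
P=np.array([ray(w,np.array(p)/.8,.042)[:2] for p in [(186,127),(261,127),(258,217),(189,216)]])
print(P.round(4),P.mean(0).round(4),[np.linalg.norm(P[i]-P[i-1]).round(3) for i in range(4)])
plan((P.mean(0)[0],P.mean(0)[1],.06,-179.8,0,0,1),(P.mean(0)[0],P.mean(0)[1],.033,-179.8,0,0,1),rows=0)
E
```

```text
[[ 0.5135  0.0339]
 [ 0.5137 -0.0273]
 [ 0.4322 -0.0281]
 [ 0.433   0.0342]] [0.4731 0.0032] [np.float64(0.081), np.float64(0.061), np.float64(0.082), np.float64(0.062)]
at [0.4691 0.004  0.1197] [-179.8    0. ] w 86.7 F [-0.3 -1.4  0.1] 0.0 t 48.8 j [ 20  14 -30   0 -46  70]
[[0,3.9,0.7,59.7,0.002,-0,-0.001]]
[[0,0,0,27,0,0,0]]
```

Call:
{"api": "servo_tool", "payload": {
  "commands": [
    [[0,1,0,12,0,0,0],[0,2,0,24,0,0,0],[0,3,0,36,0,0,0],[0,3.5,0,48,0,0,0],[0,3.5,0,60,0,0,0]]
  ]
}}

```text
time_s: 49.3
tcp_pos: [0.4768, 0.0045, 0.0307]
ee_rot: [[1.0, 0.002, 0.0], [0.002, -1.0, -0.002], [0.0, 0.002, -1.0]]
wrist_force: [-0.2, 0.3, 0.4]
gripper_width: 1.0
gripper_force: 0.0
```

Call:
{"api": "servo_tool", "payload": {
  "commands": [
    [[0,0,0,8,0,0,0],[0,0,0,16,0,0,0],[0,0,0,24,0,0,0],[0,0,0,27,0,0,0],[0,0,0,27,0,0,0]]
  ]
}}

```text
time_s: 49.8
tcp_pos: [0.4751, 0.0042, 0.0034]
ee_rot: [[1.0, 0.002, -0.001], [0.002, -1.0, -0.002], [-0.001, 0.002, -1.0]]
wrist_force: [0.5, -0.4, 0.3]
gripper_width: 1.002
gripper_force: 0.0
```

```bash
python3 - <<'E'
from h import *
plan((.4731,.004,.033,-179.8,0,0,1),rows=0)
E
```

```text
at [0.4751 0.0042 0.0312] [-179.9   -0. ] w 87.1 F [ 0.5 -0.4  0.3] 0.0 t 49.8 j [ 20  23 -34   0 -33  70]
[[0,-2,0.2,-1.8,0.002,0.001,-0.001]]
```

Call:
{"api": "servo_tool", "payload": {
  "commands": [
    [[0,-2,0,-1.5,0,0,0],[0,-2,0,-1.5,0,0,0],[1,-2,0,-1.5,0,0,0],[1,-2,0,-1.5,0,0,0],[1,-2,0,-1.5,0,0,0]]
  ]
}}

```text
time_s: 50.3
tcp_pos: [0.4733, 0.0043, 0.0054]
ee_rot: [[1.0, 0.002, 0.0], [0.002, -1.0, -0.002], [0.0, 0.002, -1.0]]
wrist_force: [0.6, -0.6, 0.3]
gripper_width: 0.806
gripper_force: 0.0
```

Call:
{"api": "servo_tool", "payload": {
  "commands": [
    [[1,0,0,0,0,0,0],[1,0,0,0,0,0,0],[1,0,0,0,0,0,0],[1,0,0,0,0,0,0],[1,0,0,0,0,0,0]]
  ]
}}

```text
time_s: 50.8
tcp_pos: [0.4732, 0.0042, 0.0053]
ee_rot: [[1.0, 0.002, 0.0], [0.002, -1.0, -0.002], [0.0, 0.002, -1.0]]
wrist_force: [-0.5, -0.7, 1.5]
gripper_width: 0.711
gripper_force: 30.0
```

Call:
{"api": "servo_tool", "payload": {
  "commands": [
    [[1,0,0,-1,0,0,0],[1,0,0,-3,0,0,0],[1,0,0,-6,0,0,0],[1,0,0,-9,0,0,0],[1,0,0,-12,0,0,0]]
  ]
}}

```text
time_s: 51.3
tcp_pos: [0.4732, 0.0043, 0.0176]
ee_rot: [[1.0, 0.002, 0.0], [0.002, -1.0, -0.002], [0.0, 0.002, -1.0]]
wrist_force: [-0.1, 0.7, -1.8]
gripper_width: 0.709
gripper_force: 30.0
```

Call:
{"api": "servo_tool", "payload": {
  "commands": [
    [[1,0,0,-4,0,0,0],[1,0,0,-8,0,0,0],[1,0,0,-14,0,0,0],[1,0,0,-22,0,0,0],[1,0,0,-32,0,0,0]]
  ]
}}

```text
time_s: 51.8
tcp_pos: [0.473, 0.0043, 0.0499]
ee_rot: [[1.0, 0.002, -0.0], [0.002, -1.0, -0.002], [-0.0, 0.002, -1.0]]
wrist_force: [0.6, 0.4, -2.1]
gripper_width: 0.709
gripper_force: 30.0
```

Call:
{"api": "servo_tool", "payload": {
  "commands": [
    [[1,0,0,-12,0,0,0],[1,0,0,-26,0,0,0],[1,0,0,-42,0,0,0],[1,0,0,-58,0,0,0],[1,0,0,-70,0,0,0]]
  ]
}}

```text
time_s: 52.3
tcp_pos: [0.4736, 0.0045, 0.1211]
ee_rot: [[1.0, 0.002, 0.002], [0.002, -1.0, -0.001], [0.002, 0.001, -1.0]]
wrist_force: [0.3, -0.1, -1.0]
gripper_width: 0.706
gripper_force: 30.0
```

```bash
python3 - <<'E'
from h import *
plan((.44,.2,.14,-179.8,0,1,1),(.4152,.3517,.09,-168.4,0,1,1))
E
```

```text
at [0.4735 0.0046 0.1489] [-1.799e+02  1.000e-01] w 61.5 F [ 0.3 -0.1 -1. ] 30.0 t 52.3 j [ 20  12 -27   0 -50  70]
[[1,-6.6,-39.1,1.7,0.001,-0,-0],[1,-13.2,-78.2,3.5,0.001,-0.001,-0],[1,-19.9,-117.4,5.2,0.001,-0.001,-0.001],[1,-26.5,-156.5,6.9,0.001,-0.002,-0.001],[1,-33.1,-195.6,8.7,0.001,-0.002,-0.001]]
[[1,-4.9,-30.4,10,0,0,-0.04],[1,-9.7,-60.7,20,0,0,-0.08],[1,-14.6,-91.1,30,0,0,-0.119],[1,-19.4,-121.4,40,0,0,-0.159],[1,-24.3,-151.8,50,0,0,-0.199]]
```

Call:
{"api": "servo_tool", "payload": {
  "commands": [
    [[1,-7,-39,2,0,0,0],[1,-13,-78,3.5,0,0,0],[1,-20,-117,5,0,0,0],[1,-26,-156,7,0,0,0],[1,-33,-195,8.5,0,0,0]]
  ]
}}

```text
time_s: 52.8
tcp_pos: [0.4394, 0.2009, 0.1113]
ee_rot: [[1.0, 0.002, 0.001], [0.002, -1.0, -0.001], [0.001, 0.001, -1.0]]
wrist_force: [1.1, 1.1, -1.0]
gripper_width: 0.709
gripper_force: 30.0
```

Call:
{"api": "servo_tool", "payload": {
  "commands": [
    [[1,-5,-30,10,0,0,-0.04],[1,-10,-61,20,0,0,-0.08],[1,-14.5,-91,30,0,0,-0.12],[1,-19.5,-121,40,0,0,-0.16],[1,-24,-152,50,0,0,-0.2]]
  ]
}}

```text
time_s: 53.3
tcp_pos: [0.4151, 0.3525, 0.0606]
ee_rot: [[0.979, 0.203, 0.0], [0.203, -0.979, -0.001], [0.0, 0.001, -1.0]]
wrist_force: [0.1, 0.1, -1.7]
gripper_width: 0.712
gripper_force: 30.0
```

```bash
python3 - <<'E'
from h import *
plan((.4152,.3517,.037,-168.4,0,1,1))
E
```

```text
at [0.4151 0.3525 0.0884] [-168.3    0. ] w 62.0 F [ 0.1  0.1 -1.7] 30.0 t 53.3 j [ 57  23 -22   0 -45  44]
[[1,-0,0.1,10.3,0.001,-0,0],[1,-0,0.3,20.6,0.001,-0,0.001],[1,-0,0.4,30.8,0.001,-0,0.001],[1,-0,0.6,41.1,0.001,-0,0.001],[1,-0,0.7,51.4,0.001,-0,0.002]]
```

Call:
{"api": "servo_tool", "payload": {
  "commands": [
    [[1,0,0,14,0,0,0],[1,0,0,28,0,0,0],[1,0,0.5,40,0,0,0],[1,0,0.5,51,0,0,0],[1,0,0.5,51,0,0,0]]
  ]
}}

```text
time_s: 53.8
tcp_pos: [0.4154, 0.3502, 0.0084]
ee_rot: [[0.98, 0.201, -0.001], [0.201, -0.98, -0.003], [-0.001, 0.003, -1.0]]
wrist_force: [0.8, -0.5, -0.1]
gripper_width: 0.713
gripper_force: 30.0
```

Call:
{"api": "servo_tool", "payload": {
  "commands": [
    [[1,0,0,0.5,0,0,0],[1,0,0,1,0,0,0],[1,0,0,1.5,0,0,0],[1,0,0,1.5,0,0,0],[1,0,0,1.5,0,0,0]]
  ]
}}

```text
time_s: 54.3
tcp_pos: [0.4156, 0.3506, 0.0079]
ee_rot: [[0.98, 0.201, 0.0], [0.201, -0.98, -0.001], [-0.0, 0.001, -1.0]]
wrist_force: [0.4, -0.8, -1.3]
gripper_width: 0.709
gripper_force: 30.0
```

Call:
{"api": "servo_tool", "payload": {
  "commands": [
    [[1,0,0,0.4,0,0,0],[1,0,0,0.8,0,0,0],[1,0,0,0.8,0,0,0],[1,0,0,0.8,0,0,0],[1,0,0,0.8,0,0,0]]
  ]
}}

```text
time_s: 54.8
tcp_pos: [0.4156, 0.3507, 0.0074]
ee_rot: [[0.98, 0.201, 0.0], [0.201, -0.98, -0.001], [-0.0, 0.001, -1.0]]
wrist_force: [-2.9, -0.6, 5.7]
gripper_width: 0.711
gripper_force: 30.0
```

Call:
{"api": "servo_tool", "payload": {
  "commands": [
    [[0,0,0,0,0,0,0],[0,0,0,0,0,0,0],[0,0,0,0,0,0,0],[0,0,0,0,0,0,0],[0,0,0,0,0,0,0]]
  ]
}}

```text
time_s: 55.3
tcp_pos: [0.4155, 0.3506, 0.0067]
ee_rot: [[0.98, 0.201, -0.0], [0.201, -0.98, -0.002], [-0.0, 0.002, -1.0]]
wrist_force: [-0.2, 0.1, 0.2]
gripper_width: 0.987
gripper_force: 0.0
```

Call:
{"api": "servo_tool", "payload": {
  "commands": [
    [[0,0,0,-10,0,0,0],[0,0,0,-40,0,0,0],[0,0,0,-80,0,0,0],[0,0,0,-120,0,0,0],[0,0,0,-140,0,0,0]]
  ]
}}

```text
time_s: 55.8
tcp_pos: [0.4168, 0.3523, 0.1518]
ee_rot: [[0.979, 0.202, 0.005], [0.202, -0.979, 0.004], [0.006, -0.003, -1.0]]
wrist_force: [0.1, 1.0, -0.3]
gripper_width: 1.002
gripper_force: 0.0
```

```bash
python3 - <<'E'
from h import *
plan((.41,.16,.2,-172,0,.4,1),(.38,-.02,.19,-180,0,.6,1))
t=cap('top'); import pickle; pickle.dump(t,open('c9.pkl','wb'))
E
```

```text
at [0.4167 0.3522 0.1796] [-168.4    0.3] w 87.2 F [ 0.1  1.  -0.3] 0.0 t 55.8 j [ 57  17 -16   0 -57  44]
[[0.4,-9.1,37.4,-4.2,-0.003,-0.001,0.013],[0.4,-18.1,74.8,-8.5,-0.003,-0.002,0.025],[0.4,-27.2,112.2,-12.7,-0.003,-0.003,0.038],[0.4,-36.3,149.5,-17,-0.003,-0.004,0.051],[0.4,-45.4,186.9,-21.2,-0.003,-0.005,0.063]]
[[0.6,-11,34.8,2,0,0,0.028],[0.6,-21.9,69.6,4,0,0,0.056],[0.6,-32.9,104.4,6,0,0,0.084],[0.6,-43.8,139.3,8,0,0,0.112],[0.6,-54.8,174.1,10,0,0,0.14]]
```

```bash
cat > choc.py <<'E'
from h import *
def chocs(c,ctr,z=.0365,rad=.06):
    im=c["pixels"].astype(int); V=im.sum(2)
    R,G,B=im[...,0],im[...,1],im[...,2]
    H,W=V.shape; u,v=np.meshgrid(np.arange(W),np.arange(H))
    K,Rm,t=map(np.array,(c["camera_matrix"],c["R"],c["t"]))
    d=np.stack([u,v,np.ones_like(u)],-1)@np.linalg.inv(K).T@Rm; o=-Rm.T@t
    X=o[:2]+d[...,:2]*((z-o[2])/d[...,2])[...,None]
    near=np.hypot(X[...,0]-ctr[0],X[...,1]-ctr[1])<rad
    m=(near&(R-B>25)&(B<70)&(R<150)).astype(np.uint8)
    n,l,s,cc=cv2.connectedComponentsWithStats(m)
    for i in range(1,n):
        if s[i,4]<25: continue
        cn=max(cv2.findContours((l==i).astype(np.uint8),cv2.RETR_EXTERNAL,cv2.CHAIN_APPROX_NONE)[0],key=len)
        (rx,ry),(rw,rh),ra=cv2.minAreaRect(cn)
        P=[ray(c,p,z)[:2] for p in cv2.boxPoints(((rx,ry),(rw,rh),ra))]
        e=P[1]-P[0]
        print('px',cc[i].round(1),'area',s[i,4],'fill',round(s[i,4]/((rw+1)*(rh+1)),2),'world',ray(c,cc[i],z)[:2].round(4),'size',np.linalg.norm(P[1]-P[0]).round(4),np.linalg.norm(P[2]-P[1]).round(4),'ang',round(float(np.degrees(np.arctan2(e[1],e[0]))%90),1))
    return m
if __name__=='__main__':
    import pickle
    c=pickle.load(open('c9.pkl','rb')); chocs(c,(.473,.004))
E
python3 choc.py; python3 - <<'E'
from h import *
plan((.43,.17,.22,140,0,.4,2),(.47,.06,.2,90,0,.62,2))
E
```

```text
px [259.  218.4] area 54 fill 0.96 world [0.4912 0.0195] size 0.0142 0.0167 ang 0.7
px [270.7 218.1] area 43 fill 0.77 world [ 0.4923 -0.0081] size 0.0165 0.0143 ang 0.7
px [258.6 236.1] area 43 fill 0.77 world [0.4493 0.0198] size 0.0164 0.0141 ang 0.7
at [0.4176 0.3531 0.1819] [-168.3    0.5] w 87.2 F [ 1.2 -0.4  2.4] 0.0 t 55.85 j [ 57  17 -15   0 -57  44]
STEP TOO BIG 18.78391959597239 30.83554477494326
STEP TOO BIG 18.700282954511035 30.833930148211117
STEP TOO BIG 18.76219770945951 30.833930148211127
STEP TOO BIG 18.80614155860165 30.833930148211103
STEP TOO BIG 18.821117144811033 30.833930148211117
[[0.4,-2.5,18.2,-3.9,-0.001,-0.002,-0.538],[0.4,-5.1,36.3,-7.9,0.004,-0.005,-1.076],[0.4,-7.6,54.5,-11.8,0.008,-0.006,-1.614],[0.4,-10.2,72.7,-15.7,0.013,-0.008,-2.153],[0.4,-12.6,90.9,-19.6,0.017,-0.009,-2.691]]
STEP TOO BIG 18.807693498215446 30.83393014821114
STEP TOO BIG 18.776480448497058 30.833930148211085
STEP TOO BIG 18.743298791365113 30.83393014821114
STEP TOO BIG 18.722786025291224 30.83393014821111
STEP TOO BIG 18.722726018998483 30.83393014821111
[[0.4,-5.7,-17.5,-3.8,0.002,-0.001,-0.538],[0.4,-11.4,-35,-7.7,0.004,-0.002,-1.076],[0.4,-17.1,-52.4,-11.5,0.005,-0.002,-1.614],[0.4,-22.8,-69.8,-15.3,0.006,-0.002,-2.153],[0.4,-28.5,-87.3,-19.2,0.006,-0.001,-2.691]]
[[0.62,10.1,5.9,2,0,0,0.087],[0.62,20.3,11.7,4,0,0,0.175],[0.62,30.4,17.6,6,0,0,0.262],[0.62,40.5,23.4,8,0,0,0.349],[0.62,50.7,29.3,10,0,0,0.436]]
[[0.62,11.7,1,2,0,0,0.087],[0.62,23.3,2,4,0,0,0.175],[0.62,35,3.1,6,0,0,0.262],[0.62,46.6,4.1,8,0,0,0.349],[0.62,58.3,5.1,10,0,0,0.436]]
```

```bash
sed -i "s/    p0,R0=s\[\"tcp_pos\"\],R/    cur[3]+=360*np.round((wps[0][3]-cur[3])\/360)\n    p0,R0=s[\"tcp_pos\"],R/" h.py; python3 - <<'E'
from h import *
plan((.44,.17,.2,135,0,.4,2),(.4912,.0195,.13,90,0,.68,2))
E
```

```text
at [0.4176 0.3531 0.1819] [-168.3    0.5] w 87.2 F [ 1.2 -0.4  2.4] 0.0 t 55.85 j [ 57  17 -15   0 -57  44]
[[0.4,-1.5,18.5,-1.9,-0.006,-0.001,0.099],[0.4,-3,36.9,-3.8,-0.007,-0.001,0.198],[0.4,-4.6,55.3,-5.8,-0.008,-0.002,0.297],[0.4,-6.1,73.7,-7.7,-0.008,-0.003,0.396],[0.4,-7.6,92.1,-9.6,-0.009,-0.003,0.494]]
[[0.4,7.4,16.9,-1.8,-0,-0.001,0.099],[0.4,14.8,33.8,-3.5,-0.001,-0.002,0.198],[0.4,22.1,50.7,-5.3,-0.001,-0.003,0.297],[0.4,29.5,67.6,-7.1,-0.001,-0.004,0.396],[0.4,36.9,84.5,-8.9,-0.001,-0.004,0.494]]
[[0.68,14.3,7,7,0,0,0.079],[0.68,28.5,14,14,0,0,0.157],[0.68,42.8,21.1,21,0,0,0.236],[0.68,57,28.1,28,0,0,0.314],[0.68,71.3,35.1,35,0,0,0.393]]
[[0.68,15.9,1,7,0,0,0.079],[0.68,31.7,2.1,14,0,0,0.157],[0.68,47.6,3.1,21,0,0,0.236],[0.68,63.5,4.1,28,0,0,0.314],[0.68,79.3,5.1,35,0,0,0.393]]
```

Call:
{"api": "servo_tool", "payload": {
  "commands": [
    [[0.4,-1.5,18.5,-2,-0.006,0,0.099],[0.4,-3,37,-4,-0.007,0,0.198],[0.4,-4.5,55,-6,-0.008,0,0.297],[0.4,-6,74,-8,-0.008,0,0.396],[0.4,-7.5,92,-10,-0.009,0,0.494]]
  ]
}}

```text
time_s: 56.35
tcp_pos: [0.4265, 0.2584, 0.1576]
ee_rot: [[0.957, -0.291, -0.0], [-0.291, -0.957, -0.01], [0.003, 0.01, -1.0]]
wrist_force: [-0.5, 0.2, -0.5]
gripper_width: 0.648
gripper_force: 0.0
```

Call:
{"api": "servo_tool", "payload": {
  "commands": [
    [[0.4,7.5,17,-2,0,0,0.099],[0.4,15,34,-3.5,0,0,0.198],[0.4,22,51,-5,0,0,0.297],[0.4,29.5,67.5,-7,0,0,0.396],[0.4,37,84.5,-9,0,0,0.494]]
  ]
}}

```text
time_s: 56.85
tcp_pos: [0.4377, 0.167, 0.1676]
ee_rot: [[0.704, -0.71, 0.0], [-0.71, -0.704, -0.01], [0.007, 0.007, -1.0]]
wrist_force: [0.7, -0.6, 0.6]
gripper_width: 0.599
gripper_force: 0.0
```

Call:
{"api": "servo_tool", "payload": {
  "commands": [
    [[0.68,14,7,7,0,0,0.079],[0.68,28.5,14,14,0,0,0.157],[0.68,43,21,21,0,0,0.236],[0.68,57,28,28,0,0,0.314],[0.68,71,35,35,0,0,0.393]]
  ]
}}

```text
time_s: 57.35
tcp_pos: [0.4633, 0.0918, 0.1331]
ee_rot: [[0.379, -0.925, 0.0], [-0.925, -0.379, -0.01], [0.01, 0.004, -1.0]]
wrist_force: [-0.5, 0.5, -0.3]
gripper_width: 0.333
gripper_force: 0.0
```

Call:
{"api": "servo_tool", "payload": {
  "commands": [
    [[0.68,16,1,7,0,0,0.079],[0.68,32,2,14,0,0,0.157],[0.68,48,3,21,0,0,0.236],[0.68,63.5,4,28,0,0,0.314],[0.68,79,5,35,0,0,0.393]]
  ]
}}

```text
time_s: 57.85
tcp_pos: [0.489, 0.0165, 0.0988]
ee_rot: [[-0.004, -1.0, 0.0], [-1.0, 0.004, -0.01], [0.01, -0.0, -1.0]]
wrist_force: [1.2, -0.2, 0.2]
gripper_width: 0.322
gripper_force: 0.0
```

```bash
python3 - <<'E'
from h import *
from choc import chocs
import pickle
plan((.4912,.0195,.13,90,0,.68,1),rows=0)
w=cap('wrist'); pickle.dump(w,open('c10.pkl','wb')); m=chocs(w,(.473,.004)); print([proj(w,[x,.0195,.0365]).round() for x in (.4493,.4912)])
E
```

```text
at [0.4889 0.0168 0.1266] [89.8  0.6] w 28.0 F [ 1.2 -0.2  0.2] 0.0 t 57.85 j [ 21  15 -27   1 -48 -22]
[[0.68,-3,-2.2,-3.4,-0,-0.01,-0.004]]
px [287.5 191.3] area 4330 fill 0.27 world [ 0.4829 -0.0049] size 0.0941 0.0819 ang 80.5
px [359.3 188.7] area 615 fill 0.53 world [ 0.4322 -0.0066] size 0.0478 0.0112 ang 0.4
px [277.8 175.7] area 86 fill 0.23 world [ 0.4897 -0.0162] size 0.0091 0.0181 ang 67.3
px [275.7 209. ] area 120 fill 0.8 world [0.4913 0.0082] size 0.0037 0.0173 ang 86.8
[array([333., 224.]), array([276., 224.])]
```

```bash
python3 - <<'E'
from h import *
import pickle
w=pickle.load(open('c10.pkl','rb')); save(w,'w10.png',(220,140,380,260),5)
E
```

```text
(no output)
```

View pics/w10.png

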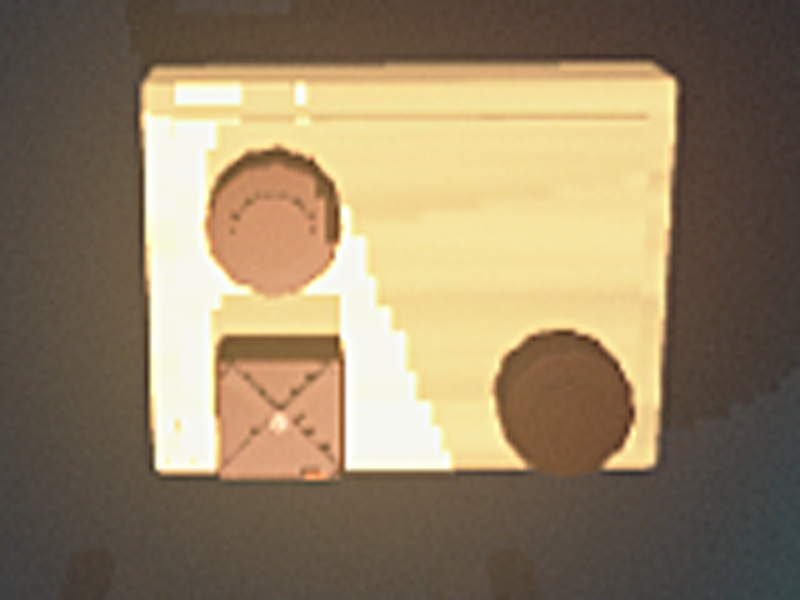

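All three chocolates lie on the lid: the square's top centre is at crop (281,418), the rounds' at (273,232) and (566,407).

```bash
python3 - <<'E'
from h import *
import pickle
w=pickle.load(open('c10.pkl','rb'))
for n,p in [('sq',(281,418)),('r_a',(273,232)),('r_b',(566,407))]: print(n,ray(w,(p[0]/5+220-.4,p[1]/5+140-.4),.0365).round(4))
P=[ray(w,(p[0]/5+220-.4,p[1]/5+140-.4),.018) for p in [(143,85),(677,85)]]; print(P)
plan((.4912,.0195,.06,90,0,.68,1),(.4912,.0195,.0365,90,0,.68,1))
E
```

```text
sq [0.4913 0.019  0.0365]
r_a [ 0.4923 -0.0088  0.0365]
r_b [0.4499 0.0174 0.0365]
[array([ 0.51165455, -0.02670653,  0.018     ]), array([ 0.4326475 , -0.02648634,  0.018     ])]
at [0.4885 0.0154 0.1254] [89.5  0.6] w 27.9 F [ 0.7 -1.3 -1.5] 0.0 t 57.9 j [ 21  15 -27   1 -48 -22]
[[0.68,-1,-0.6,13.1,0.002,-0.002,-0.002],[0.68,-2.1,-1.2,26.1,0.002,-0.004,-0.003],[0.68,-3.1,-1.7,39.2,0.002,-0.007,-0.005],[0.68,-4.1,-2.3,52.3,0.002,-0.009,-0.007],[0.68,-5.2,-2.8,65.4,0.002,-0.011,-0.008]]
[[0.68,0,0,4.7,0,0,0],[0.68,0,0,9.4,0,0,0],[0.68,0,0,14.1,0,0,0],[0.68,0,0,18.8,0,0,0],[0.68,0,0,23.5,0,0,0]]
```

Call:
{"api": "servo_tool", "payload": {
  "commands": [
    [[0.68,-1,-0.5,13,0,-0.002,0],[0.68,-2,-1,26,0,-0.005,0],[0.68,-3,-1.5,39,0,-0.007,0],[0.68,-3.5,-2,52,0,-0.01,0],[0.68,-3.5,-2.3,60,0,-0.01,-0.003]]
  ]
}}

```text
time_s: 58.4
tcp_pos: [0.4907, 0.0201, 0.0381]
ee_rot: [[0.003, -1.0, -0.001], [-1.0, -0.003, -0.001], [0.001, 0.001, -1.0]]
wrist_force: [-0.0, -0.4, 0.4]
gripper_width: 0.321
gripper_force: 0.0
```

Call:
{"api": "servo_tool", "payload": {
  "commands": [
    [[0.68,0,0,0,0,0,0],[0.68,0,0,0,0,0,0],[0.68,0,0,0,0,0,0],[0.68,0,0,0,0,0,0],[0.68,0,0,0,0,0,0]]
  ]
}}

```text
time_s: 58.9
tcp_pos: [0.4913, 0.0201, 0.039]
ee_rot: [[0.002, -1.0, 0.0], [-1.0, -0.002, -0.0], [0.0, -0.0, -1.0]]
wrist_force: [0.0, 0.2, 1.1]
gripper_width: 0.323
gripper_force: 0.0
```

```bash
python3 - <<'E'
from h import *
plan((.4912,.0192,.0365,90,0,.68,1))
E
```

```text
at [0.4913 0.0201 0.0668] [90.1  0. ] w 28.1 F [0.  0.2 1.1] 0.0 t 58.9 j [ 21  21 -30   0 -39 -21]
[[0.68,0.2,0,6.1,-0,-0,0],[0.68,0.4,0,12.1,-0,-0,0.001],[0.68,0.6,0.1,18.2,-0,-0,0.001],[0.68,0.7,0.1,24.2,-0,-0,0.002],[0.68,0.9,0.1,30.3,-0,-0,0.002]]
```

Call:
{"api": "servo_tool", "payload": {
  "commands": [
    [[0.68,0.5,0,8,0,0,0],[0.68,1,0,16,0,0,0],[0.68,1,0,24,0,0,0],[0.68,1,0,30,0,0,0],[0.68,1,0,30,0,0,0]]
  ]
}}

```text
time_s: 59.4
tcp_pos: [0.4901, 0.0187, 0.0072]
ee_rot: [[0.002, -1.0, -0.003], [-1.0, -0.002, -0.002], [0.001, 0.003, -1.0]]
wrist_force: [-0.7, -0.8, 0.2]
gripper_width: 0.319
gripper_force: 0.0
```

Call:
{"api": "servo_tool", "payload": {
  "commands": [
    [[1,0,0,0,0,0,0],[1,0,0,0,0,0,0],[1,0,0,0,0,0,0],[1,0,0,0,0,0,0],[1,0,0,0,0,0,0]]
  ]
}}

```text
time_s: 59.9
tcp_pos: [0.4911, 0.0191, 0.0088]
ee_rot: [[0.002, -1.0, 0.0], [-1.0, -0.002, -0.0], [0.0, -0.0, -1.0]]
wrist_force: [-0.3, -0.4, 0.4]
gripper_width: 0.213
gripper_force: 30.0
```

Call:
{"api": "servo_tool", "payload": {
  "commands": [
    [[1,0,0,0,0,0,0],[1,0,0,-20,0,0,0],[1,0,0,-45,0,0,0],[1,0,0,-75,0,0,0],[1,0,0,-100,0,0,0]]
  ]
}}

```text
time_s: 60.4
tcp_pos: [0.4912, 0.0191, 0.11]
ee_rot: [[0.002, -1.0, 0.0], [-1.0, -0.002, -0.0], [0.0, -0.0, -1.0]]
wrist_force: [0.2, -0.5, -0.3]
gripper_width: 0.214
gripper_force: 30.0
```

```bash
python3 - <<'E'
from h import *
import pickle
t=cap('top'); pickle.dump(t,open('c11.pkl','wb')); c0=pickle.load(open('c0.pkl','rb'))['top']
d=np.abs(t["pixels"].astype(int)-c0["pixels"]).max(2)
s=d[140:280,330:450]; print('bowl/box diff px',(s>40).sum())
print('frame mean',[(d[y:y+20,x:x+20]>40).mean().round(2) for y,x in ((160,360),(235,375),(190,400),(150,360))])
plan((.54,-.13,.13,90,0,1,1),(.586,-.269,.13,104.5,0,1,1))
E
```

```text
bowl/box diff px 2239
frame mean [np.float64(0.95), np.float64(0.0), np.float64(0.12), np.float64(0.57)]
at [0.4939 0.0196 0.1419] [90.2 -0.1] w 18.6 F [1.1 0.2 2. ] 30.0 t 60.45 j [ 21  14 -25   0 -50 -21]
[[1,30,-8.9,2.4,-0.009,0,0.001],[1,59.9,-18,4.9,-0.009,0,0.001],[1,89.9,-27.1,7.3,-0.009,0.001,0.002],[1,119.9,-36.2,9.7,-0.009,0.001,0.003],[1,149.8,-45.3,12.2,-0.009,0.001,0.003]]
[[1,27.8,-9.2,0,0,0,-0.051],[1,55.6,-18.4,0,0,0,-0.101],[1,83.4,-27.6,0,0,0,-0.152],[1,111.2,-36.8,0,0,0,-0.202],[1,139,-46,0,0,0,-0.253]]
```

```bash
cat > bb.py <<'E'
from h import *
def blobs(t):
    im=t["pixels"].astype(int); m=((im.min(2)>140)).astype(np.uint8); m[:, :310]=0; m[:,470:]=0; m[:110]=0; m[300:]=0
    n,l,s,c=cv2.connectedComponentsWithStats(m)
    for i in range(1,n):
        if s[i,4]<150: continue
        cn=max(cv2.findContours((l==i).astype(np.uint8),cv2.RETR_EXTERNAL,cv2.CHAIN_APPROX_NONE)[0],key=len)
        R=cv2.minAreaRect(cn); B=cv2.boxPoints(R)
        for z in (.003,.042):
            P=np.array([ray(t,p,z)[:2] for p in B]); e=[np.linalg.norm(P[k]-P[k-1]).round(3) for k in (1,2)]; d=P[0]-P[1] if e[0]>e[1] else P[2]-P[1]
            print('area',s[i,4],'z',z,'px',np.round(R[0],1),'c',P.mean(0).round(4),e,'ang',round(float(np.degrees(np.arctan2(d[1],d[0]))%180),1))
if __name__=='__main__':
    import pickle
    print('start');blobs(pickle.load(open('c0.pkl','rb'))['top']); print('now'); blobs(pickle.load(open('c11.pkl','rb')))
E
python3 bb.py
```

```text
start
area 410 z 0.003 px [331.  114.8] c [ 0.7677 -0.1586] [np.float64(0.109), np.float64(0.027)] ang 93.2
area 410 z 0.042 px [331.  114.8] c [ 0.7509 -0.1531] [np.float64(0.105), np.float64(0.026)] ang 93.2
area 1329 z 0.003 px [376.1 183.6] c [ 0.5881 -0.2685] [np.float64(0.081), np.float64(0.11)] ang 15.4
area 1329 z 0.042 px [376.1 183.6] c [ 0.5783 -0.2588] [np.float64(0.077), np.float64(0.106)] ang 15.4
area 334 z 0.003 px [438.  206.5] c [ 0.5318 -0.4194] [np.float64(0.068), np.float64(0.07)] ang 90.7
area 334 z 0.042 px [438.  206.5] c [ 0.5241 -0.4037] [np.float64(0.065), np.float64(0.067)] ang 90.7
area 1987 z 0.003 px [387.  244.5] c [ 0.437  -0.2899] [np.float64(0.123), np.float64(0.119)] ang 90.7
area 1987 z 0.042 px [387.  244.5] c [ 0.4331 -0.2793] [np.float64(0.118), np.float64(0.114)] ang 90.7
now
area 391 z 0.003 px [331.  114.7] c [ 0.7681 -0.1586] [np.float64(0.109), np.float64(0.026)] ang 92.9
area 391 z 0.042 px [331.  114.7] c [ 0.7512 -0.1531] [np.float64(0.105), np.float64(0.025)] ang 92.9
area 3272 z 0.003 px [379.9 223.7] c [ 0.4893 -0.274 ] [np.float64(0.123), np.float64(0.23)] ang 15.9
area 3272 z 0.042 px [379.9 223.7] c [ 0.4833 -0.264 ] [np.float64(0.119), np.float64(0.221)] ang 15.9
area 294 z 0.003 px [438.  206.5] c [ 0.5318 -0.4194] [np.float64(0.068), np.float64(0.07)] ang 90.7
area 294 z 0.042 px [438.  206.5] c [ 0.5241 -0.4037] [np.float64(0.065), np.float64(0.067)] ang 90.7
```

```bash
sed -i 's/    n,l,s,c=cv2/    m=cv2.erode(m,np.ones((5,5),np.uint8))\n    n,l,s,c=cv2/' bb.py; sed -i 's/s\[i,4\]<150/s[i,4]<300/' bb.py; python3 bb.py | grep -v 'area [0-9]* z 0.003 .*0.76'; python3 - <<'E'
from h import *
import pickle
t=pickle.load(open('c11.pkl','rb')); save(t,'t11.png',(330,130,450,290),4)
E
```

```text
start
area 990 z 0.003 px [376.1 183.6] c [ 0.588  -0.2685] [np.float64(0.068), np.float64(0.097)] ang 15.4
area 990 z 0.042 px [376.1 183.6] c [ 0.5782 -0.2587] [np.float64(0.065), np.float64(0.093)] ang 15.4
area 1602 z 0.003 px [386.8 244.2] c [ 0.4375 -0.2893] [np.float64(0.108), np.float64(0.108)] ang 43.9
area 1602 z 0.042 px [386.8 244.2] c [ 0.4335 -0.2787] [np.float64(0.104), np.float64(0.104)] ang 43.9
now
area 2526 z 0.003 px [378.9 224.1] c [ 0.488  -0.2714] [np.float64(0.107), np.float64(0.218)] ang 20.9
area 2526 z 0.042 px [378.9 224.1] c [ 0.4821 -0.2615] [np.float64(0.103), np.float64(0.21)] ang 20.9
```

```bash
python3 - <<'E'
from h import *
import pickle
t=pickle.load(open('c11.pkl','rb')); im=t["pixels"].astype(int)
c0=pickle.load(open('c0.pkl','rb'))['top']["pixels"].astype(int)
m=(im.min(2)>140)
for y in range(150,276,6): print(y,''.join('#' if v else ('o' if (p[0]-p[2]>35) else '.') for v,p in zip(m[y,340:430:2],im[y,340:430:2])))
E
```

```text
150 .............................................
156 .............................................
162 .............................................
168 .............................................
174 ..............oooooo..oooo...................
180 ......ooo...###########ooo...................
186 .....ooo################ooo..................
192 ......ooo################oooo................
198 ........oo################oooo...............
204 .........oo################oooo..........o###
210 ..........oo################oooo.............
216 ..........ooo##############ooo...............
222 ............o.#ooo###########................
228 ..............###################............
234 ............#######################..........
240 ............########################.........
246 ............########################.........
252 ............########################.........
258 ..............#####################..........
264 .................###############.............
270 .............................................
```

```bash
python3 - <<'E'
from h import *
import pickle
t=pickle.load(open('c11.pkl','rb'))["pixels"]; T=pickle.load(open('c11.pkl','rb'))
c0=pickle.load(open('c0.pkl','rb'))['top']["pixels"]
best=[]
for a in range(-20,21,2):
    M=cv2.getRotationMatrix2D((376.1,183.6),a,1); q=cv2.warpAffine(c0,M,(560,420))[158:204,354:400]
    R=cv2.matchTemplate(t[130:270,330:440],q,cv2.TM_CCOEFF_NORMED); _,v,_,l=cv2.minMaxLoc(R); best.append((v,a,l[0]+330-354,l[1]+130-158))
best.sort(reverse=True); print(best[:4])
v,a,dx,dy=best[0]; print(ray(T,(376.1+dx,183.6+dy),.003), ray(T,(376.1,183.6),.003))
q=c0[218:272,360:415]; R=cv2.matchTemplate(t[200:300,340:440],q,cv2.TM_CCOEFF_NORMED); _,v,_,l=cv2.minMaxLoc(R); print('bowl',v,l[0]+340-360,l[1]+200-218)
E
```

```text
[(0.9662095904350281, 0, -1, 15), (0.9594996571540833, 2, -1, 15), (0.9593763947486877, -2, -1, 15), (0.9420859813690186, 4, -1, 15)]
[ 0.54948965 -0.26474577  0.003     ] [ 0.58764646 -0.26848694  0.003     ]
bowl 0.9513425827026367 0 0
```

The box has been knocked about 38 mm towards the bowl, to (0.549,-0.264), yaw 15. The bowl is unmoved.

```bash
python3 - <<'E'
from h import *
plan((.53,-.13,.13,92,0,1,1),(.555,-.264,.1,105,0,1,1))
E
```

```text
at [0.4939 0.0196 0.1419] [90.2 -0.1] w 18.6 F [1.1 0.2 2. ] 30.0 t 60.45 j [ 21  14 -25   0 -50 -21]
[[1,30,-6.9,2.4,-0.009,0,-0.006],[1,59.9,-14,4.8,-0.009,0,-0.013],[1,89.9,-21.1,7.2,-0.009,0.001,-0.019],[1,119.8,-28.2,9.7,-0.009,0.001,-0.025],[1,149.8,-35.3,12.1,-0.009,0.001,-0.031]]
[[1,27,-4.1,6,0,0,-0.045],[1,53.9,-8.1,12,0,0,-0.091],[1,80.9,-12.2,18,0,0,-0.136],[1,107.8,-16.2,24,0,0,-0.182],[1,134.8,-20.3,30,0,0,-0.227]]
```

Call:
{"api": "servo_tool", "payload": {
  "commands": [
    [[1,30,-7,2,0,0,-0.006],[1,60,-14,4,0,0,-0.013],[1,90,-21,6,0,0,-0.019],[1,120,-29,8,0,0,-0.025],[1,149,-37,10,0,0,-0.031]]
  ]
}}

```text
time_s: 60.95
tcp_pos: [0.5284, -0.1311, 0.0984]
ee_rot: [[0.033, -0.999, -0.0], [-0.999, -0.033, -0.0], [0.0, 0.0, -1.0]]
wrist_force: [1.0, 0.1, 0.5]
gripper_width: 0.216
gripper_force: 30.0
```

Call:
{"api": "servo_tool", "payload": {
  "commands": [
    [[1,27,-4,6,0,0,-0.045],[1,54,-8,12,0,0,-0.09],[1,81,-12,18,0,0,-0.136],[1,108,-16,24,0,0,-0.182],[1,135,-20,30,0,0,-0.227]]
  ]
}}

```text
time_s: 61.45
tcp_pos: [0.5528, -0.2652, 0.0681]
ee_rot: [[0.259, -0.966, -0.001], [-0.966, -0.259, -0.0], [0.0, 0.001, -1.0]]
wrist_force: [0.2, 0.7, 0.5]
gripper_width: 0.214
gripper_force: 30.0
```

Call:
{"api": "servo_tool", "payload": {
  "commands": [
    [[1,0,0,0,0,0,0],[1,0,0,0,0,0,0],[1,0,0,0,0,0,0],[1,0,0,0,0,0,0],[1,0,0,0,0,0,0]]
  ]
}}

```text
time_s: 61.95
tcp_pos: [0.553, -0.2634, 0.0691]
ee_rot: [[0.258, -0.966, 0.0], [-0.966, -0.258, -0.001], [0.001, 0.0, -1.0]]
wrist_force: [0.0, -0.3, 0.3]
gripper_width: 0.209
gripper_force: 30.0
```

```bash
python3 - <<'E'
from h import *
plan((.555,-.264,.05,105,0,1,1),(.555,-.264,.0185,105,0,1,1))
E
```

```text
at [ 0.553  -0.2633  0.0969] [105.   0.] w 18.2 F [ 0.  -0.3  0.3] 30.0 t 61.95 j [-10  28 -11   0 -51  25]
[[1,0.2,-0.4,9.4,0,-0,-0],[1,0.4,-0.7,18.8,0,-0,-0],[1,0.7,-1.1,28.2,0,-0,-0],[1,0.9,-1.4,37.5,0,-0.001,-0],[1,1.1,-1.8,46.9,0,-0.001,-0.001]]
[[1,0,0,6.3,0,0,0],[1,0,0,12.6,0,0,0],[1,0,0,18.9,0,0,0],[1,0,0,25.2,0,0,0],[1,0,0,31.5,0,0,0]]
```

Call:
{"api": "servo_tool", "payload": {
  "commands": [
    [[1,0,0,10,0,0,0],[1,0.5,-1,20,0,0,0],[1,1,-1,30,0,0,0],[1,1,-1.5,40,0,0,0],[1,1,-1.5,47,0,0,0]]
  ]
}}

```text
time_s: 62.45
tcp_pos: [0.5539, -0.2646, 0.02]
ee_rot: [[0.257, -0.966, -0.002], [-0.966, -0.257, -0.0], [-0.001, 0.002, -1.0]]
wrist_force: [0.9, -0.2, -0.1]
gripper_width: 0.213
gripper_force: 30.0
```

Call:
{"api": "servo_tool", "payload": {
  "commands": [
    [[1,0,0,10,0,0,0],[1,0,0,20,0,0,0],[1,0,0,28,0,0,0],[1,0,0,31,0,0,0],[1,0,0,31,0,0,0]]
  ]
}}

```text
time_s: 62.95
tcp_pos: [0.5543, -0.2648, -0.0098]
ee_rot: [[0.257, -0.966, -0.001], [-0.966, -0.257, -0.0], [0.0, 0.001, -1.0]]
wrist_force: [-0.0, -0.1, 0.0]
gripper_width: 0.21
gripper_force: 30.0
```

Call:
{"api": "servo_tool", "payload": {
  "commands": [
    [[1,0,0,0.5,0,0,0],[1,0,0,0.8,0,0,0],[1,0,0,0.8,0,0,0],[1,0,0,0.8,0,0,0],[1,0,0,0.8,0,0,0]]
  ]
}}

```text
time_s: 63.45
tcp_pos: [0.5546, -0.2648, -0.0099]
ee_rot: [[0.257, -0.966, -0.0], [-0.966, -0.257, -0.001], [0.001, 0.0, -1.0]]
wrist_force: [-0.3, -1.0, -0.6]
gripper_width: 0.215
gripper_force: 30.0
```

Call:
{"api": "servo_tool", "payload": {
  "commands": [
    [[0.63,0,0,0.4,0,0,0],[0.63,0,0,0.4,0,0,0],[0.63,0,0,0.4,0,0,0],[0.63,0,0,0.4,0,0,0],[0.63,0,0,0.4,0,0,0]]
  ]
}}

```text
time_s: 63.95
tcp_pos: [0.5545, -0.2648, -0.0105]
ee_rot: [[0.257, -0.966, -0.0], [-0.966, -0.257, -0.001], [0.0, 0.001, -1.0]]
wrist_force: [-0.2, 0.1, -0.1]
gripper_width: 0.364
gripper_force: 0.0
```

Call:
{"api": "servo_tool", "payload": {
  "commands": [
    [[0.63,0,0,-15,0,0,0],[0.63,0,0,-40,0,0,0],[0.63,0,0,-75,0,0,0],[0.63,0,0,-105,0,0,0],[0.63,0,0,-115,0,0,0]]
  ]
}}

```text
time_s: 64.45
tcp_pos: [0.5567, -0.2654, 0.1084]
ee_rot: [[0.258, -0.966, 0.006], [-0.966, -0.258, -0.003], [0.004, -0.005, -1.0]]
wrist_force: [-0.2, 0.4, 1.0]
gripper_width: 0.371
gripper_force: 0.0
```

```bash
python3 - <<'E'
from h import *
from choc import chocs
import pickle
plan((.51,-.13,.13,92,0,.68,1),(.4923,-.0085,.08,90,0,.68,1))
t=cap('top'); pickle.dump(t,open('c12.pkl','wb')); chocs(t,(.473,.004))
E
```

```text
at [ 0.5565 -0.2653  0.1362] [104.9   0.2] w 32.3 F [-0.2  0.4  1. ] 0.0 t 64.45 j [-10  26  -9   0 -55  25]
[[0.68,-28.6,2.2,1.1,-0.005,-0.001,0.045],[0.68,-57.1,4.2,2.2,-0.006,-0.001,0.09],[0.68,-85.7,6.2,3.3,-0.006,-0.002,0.135],[0.68,-114.3,8.2,4.4,-0.006,-0.003,0.181],[0.68,-142.8,10.2,5.6,-0.006,-0.004,0.226]]
[[0.68,-24.4,2.7,10,0,0,0.007],[0.68,-48.8,5.4,20,0,0,0.014],[0.68,-73.2,8.1,30,0,0,0.021],[0.68,-97.6,10.8,40,0,0,0.028],[0.68,-122,13.4,50,0,0,0.035]]
px [270.7 218.2] area 51 fill 0.8 world [ 0.4919 -0.008 ] size 0.0165 0.0167 ang 0.7
px [258.7 236.1] area 49 fill 0.88 world [0.4493 0.0194] size 0.0164 0.0141 ang 0.7
```

Call:
{"api": "servo_tool", "payload": {
  "commands": [
    [[0.68,-29,2,1,0,0,0.045],[0.68,-57,4,2,0,0,0.09],[0.68,-86,6,3,0,0,0.135],[0.68,-114,8,4.5,0,0,0.18],[0.68,-142,10.5,5.5,0,0,0.226]]
  ]
}}

```text
time_s: 65.0
tcp_pos: [0.5063, -0.1291, 0.0973]
ee_rot: [[0.032, -0.999, -0.003], [-0.999, -0.032, -0.0], [0.0, 0.003, -1.0]]
wrist_force: [0.6, -0.1, 0.5]
gripper_width: 0.321
gripper_force: 0.0
```

Call:
{"api": "servo_tool", "payload": {
  "commands": [
    [[0.68,-24,3,10,0,0,0.007],[0.68,-49,5.5,20,0,0,0.014],[0.68,-73,8,30,0,0,0.02],[0.68,-98,11,40,0,0,0.028],[0.68,-122,13.5,48,0,0,0.035]]
  ]
}}

```text
time_s: 65.5
tcp_pos: [0.4886, -0.008, 0.0491]
ee_rot: [[-0.002, -1.0, -0.003], [-1.0, 0.002, -0.001], [0.001, 0.003, -1.0]]
wrist_force: [-0.1, 1.7, 0.1]
gripper_width: 0.318
gripper_force: 0.0
```

Call:
{"api": "servo_tool", "payload": {
  "commands": [
    [[0.68,0,0,0,0,0,0],[0.68,0,0,0,0,0,0],[0.68,0,0,0,0,0,0],[0.68,0,0,0,0,0,0],[0.68,0,0,0,0,0,0]]
  ]
}}

```text
time_s: 66.0
tcp_pos: [0.4903, -0.0094, 0.051]
ee_rot: [[-0.002, -1.0, -0.0], [-1.0, 0.002, -0.0], [0.0, 0.0, -1.0]]
wrist_force: [0.6, -0.7, 0.1]
gripper_width: 0.322
gripper_force: 0.0
```

```bash
python3 - <<'E'
from h import *
plan((.492,-.0085,.0365,90,0,.68,1))
E
```

```text
at [ 0.4903 -0.0094  0.0788] [89.9  0. ] w 28.0 F [ 0.6 -0.7  0.1] 0.0 t 66.0 j [ 18  19 -30   0 -41 -18]
[[0.68,-0.2,-0.3,8.5,0,-0,-0],[0.68,-0.4,-0.7,16.9,0,-0,-0.001],[0.68,-0.6,-1,25.4,0,-0,-0.001],[0.68,-0.7,-1.3,33.9,0,-0,-0.002],[0.68,-0.9,-1.7,42.3,0,-0,-0.002]]
```

Call:
{"api": "servo_tool", "payload": {
  "commands": [
    [[0.68,-0.5,-1,6,0,0,0],[0.68,-1,-1.7,16,0,0,0],[0.68,-1,-1.7,28,0,0,0],[0.68,-1,-1.7,40,0,0,0],[0.68,-1,-1.7,42,0,0,0]]
  ]
}}

```text
time_s: 66.5
tcp_pos: [0.4904, -0.0082, 0.0069]
ee_rot: [[-0.001, -1.0, -0.004], [-1.0, 0.001, -0.002], [0.002, 0.004, -1.0]]
wrist_force: [-0.1, 0.2, 0.6]
gripper_width: 0.318
gripper_force: 0.0
```

Call:
{"api": "servo_tool", "payload": {
  "commands": [
    [[1,0,0,0,0,0,0],[1,0,0,0,0,0,0],[1,0,0,0,0,0,0],[1,0,0,0,0,0,0],[1,0,0,0,0,0,0]]
  ]
}}

```text
time_s: 67.0
tcp_pos: [0.4921, -0.0077, 0.0092]
ee_rot: [[-0.001, -1.0, 0.0], [-1.0, 0.001, -0.0], [0.0, -0.0, -1.0]]
wrist_force: [0.0, -0.7, 0.4]
gripper_width: 0.213
gripper_force: 30.0
```

Call:
{"api": "servo_tool", "payload": {
  "commands": [
    [[1,0,0,0,0,0,0],[1,0,0,-20,0,0,0],[1,0,0,-45,0,0,0],[1,0,0,-70,0,0,0],[1,0,0,-85,0,0,0]]
  ]
}}

```text
time_s: 67.5
tcp_pos: [0.4928, -0.0075, 0.0959]
ee_rot: [[-0.001, -1.0, 0.002], [-1.0, 0.001, 0.0], [-0.0, -0.002, -1.0]]
wrist_force: [-0.5, 0.5, -0.9]
gripper_width: 0.217
gripper_force: 30.0
```

Call:
{"api": "servo_tool", "payload": {
  "commands": [
    [[1,0,0,0,0,0,0],[1,0,0,0,0,0,0],[1,0,0,0,0,0,0],[1,0,0,0,0,0,0],[1,0,0,0,0,0,0]]
  ]
}}

```text
time_s: 68.0
tcp_pos: [0.4915, -0.0078, 0.093]
ee_rot: [[-0.001, -1.0, -0.002], [-1.0, 0.001, -0.001], [0.001, 0.002, -1.0]]
wrist_force: [0.7, -0.5, 0.0]
gripper_width: 0.217
gripper_force: 30.0
```

```bash
python3 - <<'E'
from h import *
import pickle
plan((.46,-.14,.12,90,0,1,1),(.4328,-.2895,.09,90,0,1,1))
t=cap('top'); pickle.dump(t,open('c13.pkl','wb')); c0=pickle.load(open('c0.pkl','rb'))['top']["pixels"]
q=c0[218:272,360:415]; R=cv2.matchTemplate(t["pixels"][200:300,330:450],q,cv2.TM_CCOEFF_NORMED); _,v,_,l=cv2.minMaxLoc(R); print('bowl shift px',v,l[0]+330-360,l[1]+200-218)
E
```

```text
at [ 0.4915 -0.0078  0.1208] [89.9  0.1] w 18.8 F [ 0.7 -0.5  0. ] 30.0 t 68.0 j [ 18  16 -27   0 -47 -18]
[[1,26.4,6.2,0.2,0.002,-0,-0],[1,52.9,12.5,0.4,0.002,-0,-0],[1,79.3,18.8,0.6,0.002,-0.001,-0.001],[1,105.7,25.1,0.8,0.002,-0.001,-0.001],[1,132.2,31.3,1,0.002,-0.001,-0.001]]
[[1,29.9,5.4,6,-0,-0,0],[1,59.8,10.9,12,-0,-0,0],[1,89.7,16.3,18,-0,-0,0],[1,119.6,21.8,24,-0,-0,0],[1,149.5,27.2,30,-0,-0,0]]
bowl shift px 0.9665557146072388 0 0
```

Call:
{"api": "servo_tool", "payload": {
  "commands": [
    [[1,26,6,0,0,0,0],[1,53,12.5,0,0,0,0],[1,79,19,0.5,0,0,0],[1,106,25,1,0,0,0],[1,132,31,1,0,0,0]]
  ]
}}

```text
time_s: 68.55
tcp_pos: [0.4603, -0.1407, 0.0927]
ee_rot: [[-0.001, -1.0, -0.001], [-1.0, 0.001, -0.001], [0.001, 0.001, -1.0]]
wrist_force: [-0.6, 0.9, 0.8]
gripper_width: 0.213
gripper_force: 30.0
```

Call:
{"api": "servo_tool", "payload": {
  "commands": [
    [[1,30,5.5,6,0,0,0],[1,60,11,12,0,0,0],[1,90,16.5,18,0,0,0],[1,120,22,24,0,0,0],[1,149,27,30,0,0,0]]
  ]
}}

```text
time_s: 69.05
tcp_pos: [0.4332, -0.2899, 0.0625]
ee_rot: [[-0.001, -1.0, -0.001], [-1.0, 0.001, -0.0], [0.0, 0.001, -1.0]]
wrist_force: [-0.2, 0.6, 0.1]
gripper_width: 0.22
gripper_force: 30.0
```

Call:
{"api": "servo_tool", "payload": {
  "commands": [
    [[1,0,0,0,0,0,0],[1,0,0,0,0,0,0],[1,0,0,0,0,0,0],[1,0,0,0,0,0,0],[1,0,0,0,0,0,0]]
  ]
}}

```text
time_s: 69.55
tcp_pos: [0.4341, -0.288, 0.0634]
ee_rot: [[0.001, -1.0, 0.0], [-1.0, -0.001, -0.001], [0.001, -0.0, -1.0]]
wrist_force: [0.7, 0.5, 0.4]
gripper_width: 0.217
gripper_force: 30.0
```

```bash
python3 - <<'E'
from h import *
plan((.4328,-.2893,.05,90,0,1,1),(.4328,-.2893,.026,90,0,1,1),rows=0)
E
```

```text
at [ 0.4341 -0.288   0.0912] [90.  0.] w 18.9 F [0.7 0.5 0.4] 30.0 t 69.55 j [-16  21 -25   0 -44  16]
[[1,1.3,1.3,41.2,-0,-0.001,0.001]]
[[1,0,0,24,0,0,0]]
```

Call:
{"api": "servo_tool", "payload": {
  "commands": [
    [[1,0.5,0.5,10,0,0,0],[1,1,1,20,0,0,0],[1,1.5,1.5,30,0,0,0],[1,1.5,1.5,40,0,0,0],[1,1.5,1.5,41,0,0,0]]
  ]
}}

```text
time_s: 70.05
tcp_pos: [0.4308, -0.2898, 0.0201]
ee_rot: [[-0.001, -1.0, -0.004], [-1.0, 0.001, 0.001], [-0.001, 0.004, -1.0]]
wrist_force: [-0.7, -0.6, 0.4]
gripper_width: 0.217
gripper_force: 30.0
```

Call:
{"api": "servo_tool", "payload": {
  "commands": [
    [[1,0,0,8,0,0,0],[1,0,0,16,0,0,0],[1,0,0,22,0,0,0],[1,0,0,24,0,0,0],[1,0,0,24,0,0,0]]
  ]
}}

```text
time_s: 70.55
tcp_pos: [0.432, -0.2902, -0.0023]
ee_rot: [[-0.001, -1.0, -0.001], [-1.0, 0.001, -0.0], [0.0, 0.001, -1.0]]
wrist_force: [-0.9, 0.2, 1.0]
gripper_width: 0.215
gripper_force: 30.0
```

Call:
{"api": "servo_tool", "payload": {
  "commands": [
    [[1,0,0,0.7,0,0,0],[1,0,0,1.4,0,0,0],[1,0,0,2,0,0,0],[1,0,0,2,0,0,0],[1,0,0,2,0,0,0]]
  ]
}}

```text
time_s: 71.05
tcp_pos: [0.4322, -0.2902, -0.0038]
ee_rot: [[-0.001, -1.0, -0.0], [-1.0, 0.001, -0.001], [0.001, 0.0, -1.0]]
wrist_force: [0.2, 0.1, -0.1]
gripper_width: 0.21
gripper_force: 30.0
```

Call:
{"api": "servo_tool", "payload": {
  "commands": [
    [[1,0,0,0.5,0,0,0],[1,0,0,1,0,0,0],[1,0,0,1.5,0,0,0],[1,0,0,2,0,0,0],[1,0,0,2,0,0,0]]
  ]
}}

```text
time_s: 71.55
tcp_pos: [0.4321, -0.2902, -0.006]
ee_rot: [[-0.001, -1.0, -0.001], [-1.0, 0.001, -0.0], [0.0, 0.001, -1.0]]
wrist_force: [0.9, -0.4, 0.6]
gripper_width: 0.217
gripper_force: 30.0
```

Call:
{"api": "servo_tool", "payload": {
  "commands": [
    [[1,0,0,0.5,0,0,0],[1,0,0,1,0,0,0],[1,0,0,1.5,0,0,0],[1,0,0,1.5,0,0,0],[1,0,0,1.5,0,0,0]]
  ]
}}

```text
time_s: 72.05
tcp_pos: [0.4322, -0.2902, -0.0074]
ee_rot: [[-0.001, -1.0, -0.0], [-1.0, 0.001, -0.001], [0.001, 0.0, -1.0]]
wrist_force: [1.1, 0.1, 0.3]
gripper_width: 0.217
gripper_force: 30.1
```

Call:
{"api": "servo_tool", "payload": {
  "commands": [
    [[0.72,0,0,0,0,0,0],[0.72,0,0,0,0,0,0],[0.72,0,0,0,0,0,0],[0.72,0,0,0,0,0,0],[0.72,0,0,-1,0,0,0]]
  ]
}}

```text
time_s: 72.55
tcp_pos: [0.4321, -0.2902, -0.0065]
ee_rot: [[-0.001, -1.0, -0.0], [-1.0, 0.001, -0.001], [0.001, 0.0, -1.0]]
wrist_force: [-0.1, 0.4, 0.1]
gripper_width: 0.277
gripper_force: 0.0
```

Call:
{"api": "servo_tool", "payload": {
  "commands": [
    [[0.72,0,0,-10,0,0,0],[0.72,0,0,-30,0,0,0],[0.68,0,0,-60,0,0,0],[0.68,0,0,-90,0,0,0],[0.68,0,0,-105,0,0,0]]
  ]
}}

```text
time_s: 73.05
tcp_pos: [0.4333, -0.2908, 0.1018]
ee_rot: [[-0.001, -1.0, 0.004], [-1.0, 0.0, -0.002], [0.002, -0.004, -1.0]]
wrist_force: [0.3, -0.1, -0.2]
gripper_width: 0.317
gripper_force: 0.0
```

```bash
python3 - <<'E'
from h import *
from choc import chocs
import pickle
plan((.445,-.13,.12,90,0,.66,1),(.4497,.0185,.08,90,0,.66,1))
t=cap('top'); pickle.dump(t,open('c14.pkl','wb')); chocs(t,(.473,.004)); print('bowl');chocs(t,(.4328,-.279),.019,.055)
E
```

```text
at [ 0.4332 -0.2907  0.1296] [90.   0.1] w 27.6 F [ 0.3 -0.1 -0.2] 0.0 t 73.05 j [-16  18 -22   0 -49  16]
[[0.66,-32.2,-2.2,1.9,-0.004,-0,-0],[0.66,-64.3,-4.6,3.7,-0.004,-0.001,-0],[0.66,-96.5,-6.9,5.6,-0.004,-0.001,-0],[0.66,-128.6,-9.3,7.4,-0.004,-0.002,-0],[0.66,-160.8,-11.6,9.3,-0.004,-0.002,-0]]
[[0.66,-29.7,-0.9,8,0,0,0],[0.66,-59.4,-1.9,16,0,0,0],[0.66,-89.1,-2.8,24,0,0,0],[0.66,-118.8,-3.8,32,0,0,0],[0.66,-148.5,-4.7,40,0,0,0]]
px [258.6 236.1] area 43 fill 0.77 world [0.4493 0.0198] size 0.0164 0.0141 ang 0.7
bowl
px [388.4 245.5] area 34 fill 0.94 world [ 0.4324 -0.2887] size 0.0119 0.0119 ang 0.7
```

Call:
{"api": "servo_tool", "payload": {
  "commands": [
    [[0.66,-32,-2,2,0,0,0],[0.66,-64,-4.5,4,0,0,0],[0.66,-96,-7,5.5,0,0,0],[0.66,-129,-9,7.5,0,0,0],[0.66,-161,-11.5,9,0,0,0]]
  ]
}}

```text
time_s: 73.6
tcp_pos: [0.4431, -0.128, 0.0893]
ee_rot: [[-0.001, -1.0, -0.001], [-1.0, 0.001, -0.0], [0.0, 0.001, -1.0]]
wrist_force: [-0.2, -0.3, 0.4]
gripper_width: 0.343
gripper_force: 0.0
```

Call:
{"api": "servo_tool", "payload": {
  "commands": [
    [[0.66,-30,-1,8,0,0,0],[0.66,-59,-2,16,0,0,0],[0.66,-89,-3,24,0,0,0],[0.66,-119,-4,32,0,0,0],[0.66,-149,-4.5,40,0,0,0]]
  ]
}}

```text
time_s: 74.1
tcp_pos: [0.448, 0.0209, 0.0491]
ee_rot: [[-0.001, -1.0, -0.001], [-1.0, 0.001, -0.001], [0.001, 0.001, -1.0]]
wrist_force: [-0.0, 0.3, -0.6]
gripper_width: 0.344
gripper_force: 0.0
```

Call:
{"api": "servo_tool", "payload": {
  "commands": [
    [[0.66,0,0,0,0,0,0],[0.66,0,0,0,0,0,0],[0.66,0,0,0,0,0,0],[0.66,0,0,0,0,0,0],[0.66,0,0,0,0,0,0]]
  ]
}}

```text
time_s: 74.6
tcp_pos: [0.4485, 0.0191, 0.0496]
ee_rot: [[-0.002, -1.0, 0.0], [-1.0, 0.002, -0.0], [0.0, -0.0, -1.0]]
wrist_force: [0.2, -0.1, -0.4]
gripper_width: 0.34
gripper_force: 0.0
```

```bash
python3 - <<'E'
from h import *
plan((.4496,.0188,.0365,90,0,.66,1))
E
```

```text
at [0.4485 0.0191 0.0774] [89.9  0. ] w 29.5 F [ 0.2 -0.1 -0.4] 0.0 t 74.6 j [ 23  16 -35   0 -39 -23]
[[0.66,0.1,-0.2,8.2,-0,-0,-0],[0.66,0.1,-0.4,16.4,-0,-0,-0.001],[0.66,0.2,-0.7,24.5,-0,-0,-0.001],[0.66,0.2,-0.9,32.7,-0,-0,-0.002],[0.66,0.3,-1.1,40.9,-0,-0,-0.002]]
```

Call:
{"api": "servo_tool", "payload": {
  "commands": [
    [[0.66,0,-1,8,0,0,0],[0.66,0,-1,18,0,0,0],[0.66,0,-1,28,0,0,0],[0.66,0,-1,38,0,0,0],[0.66,0,-1,40.5,0,0,0]]
  ]
}}

```text
time_s: 75.1
tcp_pos: [0.4483, 0.0193, 0.0072]
ee_rot: [[-0.001, -1.0, -0.004], [-1.0, 0.001, -0.002], [0.002, 0.004, -1.0]]
wrist_force: [-0.2, -0.1, 0.1]
gripper_width: 0.341
gripper_force: 0.0
```

Call:
{"api": "servo_tool", "payload": {
  "commands": [
    [[1,0,0,0,0,0,0],[1,0,0,0,0,0,0],[1,0,0,0,0,0,0],[1,0,0,0,0,0,0],[1,0,0,0,0,0,0]]
  ]
}}

```text
time_s: 75.6
tcp_pos: [0.4496, 0.0199, 0.0092]
ee_rot: [[-0.001, -1.0, 0.0], [-1.0, 0.001, -0.0], [0.0, -0.0, -1.0]]
wrist_force: [0.7, 0.7, 0.3]
gripper_width: 0.215
gripper_force: 30.0
```

Call:
{"api": "servo_tool", "payload": {
  "commands": [
    [[1,0,0,0,0,0,0],[1,0,0,-20,0,0,0],[1,0,0,-45,0,0,0],[1,0,0,-70,0,0,0],[1,0,0,-85,0,0,0]]
  ]
}}

```text
time_s: 76.1
tcp_pos: [0.4502, 0.0201, 0.0958]
ee_rot: [[-0.001, -1.0, 0.002], [-1.0, 0.001, 0.0], [-0.0, -0.002, -1.0]]
wrist_force: [0.7, 0.4, -1.1]
gripper_width: 0.215
gripper_force: 30.0
```

Call:
{"api": "servo_tool", "payload": {
  "commands": [
    [[1,0,0,0,0,0,0],[1,0,0,0,0,0,0],[1,0,0,0,0,0,0],[1,0,0,0,0,0,0],[1,0,0,0,0,0,0]]
  ]
}}

```text
time_s: 76.6
tcp_pos: [0.449, 0.0197, 0.0931]
ee_rot: [[-0.001, -1.0, -0.002], [-1.0, 0.001, -0.001], [0.001, 0.002, -1.0]]
wrist_force: [-0.9, -0.7, 0.3]
gripper_width: 0.216
gripper_force: 30.0
```

```bash
python3 - <<'E'
from h import *
from choc import chocs
plan((.44,-.12,.12,90,0,1,1),(.4328,-.2675,.09,90,0,1,1))
t=cap('top'); chocs(t,(.4328,-.279),.019,.055)
E
```

```text
at [0.4491 0.0197 0.1209] [89.9  0.1] w 18.8 F [-0.9 -0.7  0.3] 30.0 t 76.6 j [ 23  12 -32   0 -46 -23]
[[1,27.9,1.7,0.2,0.002,-0,-0],[1,55.9,3.5,0.4,0.002,-0,-0],[1,83.8,5.3,0.7,0.002,-0.001,-0.001],[1,111.7,7.1,0.9,0.002,-0.001,-0.001],[1,139.7,8.9,1.1,0.002,-0.001,-0.001]]
[[1,29.5,1.4,6,0,0,0],[1,59,2.9,12,0,0,0],[1,88.5,4.3,18,0,0,0],[1,118,5.8,24,0,0,0],[1,147.5,7.2,30,0,0,0]]
px [388.1 245.6] area 36 fill 0.86 world [ 0.4321 -0.2881] size 0.0143 0.0119 ang 0.7
```

Call:
{"api": "servo_tool", "payload": {
  "commands": [
    [[1,28,2,0,0,0,0],[1,56,3.5,0,0,0,0],[1,84,5,0.5,0,0,0],[1,112,7,1,0,0,0],[1,139.5,9,1,0,0,0]]
  ]
}}

```text
time_s: 77.15
tcp_pos: [0.44, -0.1208, 0.0926]
ee_rot: [[-0.001, -1.0, -0.001], [-1.0, 0.001, -0.001], [0.001, 0.001, -1.0]]
wrist_force: [1.2, 0.0, -1.2]
gripper_width: 0.212
gripper_force: 30.0
```

Call:
{"api": "servo_tool", "payload": {
  "commands": [
    [[1,29,1.5,6,0,0,0],[1,59,3,12,0,0,0],[1,88,4,18,0,0,0],[1,118,6,24,0,0,0],[1,146,7,30,0,0,0]]
  ]
}}

```text
time_s: 77.65
tcp_pos: [0.4328, -0.2669, 0.0624]
ee_rot: [[-0.001, -1.0, -0.001], [-1.0, 0.001, -0.0], [0.0, 0.001, -1.0]]
wrist_force: [-0.3, 0.4, 0.8]
gripper_width: 0.219
gripper_force: 30.0
```

Call:
{"api": "servo_tool", "payload": {
  "commands": [
    [[1,0,0,0,0,0,0],[1,0,0,0,0,0,0],[1,0,0,0,0,0,0],[1,0,0,0,0,0,0],[1,0,0,0,0,0,0]]
  ]
}}

```text
time_s: 78.15
tcp_pos: [0.4335, -0.265, 0.0634]
ee_rot: [[0.0, -1.0, 0.0], [-1.0, -0.0, -0.001], [0.001, -0.0, -1.0]]
wrist_force: [-0.4, 0.8, 0.7]
gripper_width: 0.215
gripper_force: 30.0
```

```bash
python3 - <<'E'
from h import *
plan((.4325,-.267,.05,90,0,1,1),(.4325,-.267,.026,90,0,1,1),rows=0)
E
```

```text
at [ 0.4335 -0.265   0.0912] [90.  0.] w 18.7 F [-0.4  0.8  0.7] 30.0 t 78.15 j [-13  20 -27   0 -44  13]
[[1,2,1,41.2,-0,-0.001,0]]
[[1,0,0,24,0,0,0]]
```

Call:
{"api": "servo_tool", "payload": {
  "commands": [
    [[1,0.5,0.5,10,0,0,0],[1,1,1,20,0,0,0],[1,1,1,30,0,0,0],[1,1,1,40,0,0,0],[1,1,1,41,0,0,0]]
  ]
}}

```text
time_s: 78.65
tcp_pos: [0.4308, -0.2663, 0.0201]
ee_rot: [[-0.001, -1.0, -0.004], [-1.0, 0.001, 0.001], [-0.001, 0.004, -1.0]]
wrist_force: [-1.2, 0.7, 0.4]
gripper_width: 0.215
gripper_force: 30.0
```

Call:
{"api": "servo_tool", "payload": {
  "commands": [
    [[1,0,0,8,0,0,0],[1,0,0,16,0,0,0],[1,0,0,22,0,0,0],[1,0,0,25,0,0,0],[1,0,0,25,0,0,0]]
  ]
}}

```text
time_s: 79.15
tcp_pos: [0.4318, -0.2667, -0.0034]
ee_rot: [[-0.001, -1.0, -0.001], [-1.0, 0.001, -0.0], [0.0, 0.001, -1.0]]
wrist_force: [0.8, 0.6, -1.9]
gripper_width: 0.217
gripper_force: 30.0
```

Call:
{"api": "servo_tool", "payload": {
  "commands": [
    [[1,0,0,0.7,0,0,0],[1,0,0,1.4,0,0,0],[1,0,0,2,0,0,0],[1,0,0,2.5,0,0,0],[1,0,0,2.5,0,0,0]]
  ]
}}

```text
time_s: 79.65
tcp_pos: [0.4322, -0.2667, -0.0054]
ee_rot: [[-0.001, -1.0, -0.0], [-1.0, 0.001, -0.001], [0.001, 0.0, -1.0]]
wrist_force: [-0.1, -0.3, -0.3]
gripper_width: 0.22
gripper_force: 30.0
```

Call:
{"api": "servo_tool", "payload": {
  "commands": [
    [[1,0,0,0.5,0,0,0],[1,0,0,1,0,0,0],[1,0,0,1.5,0,0,0],[1,0,0,1.5,0,0,0],[1,0,0,1.5,0,0,0]]
  ]
}}

```text
time_s: 80.15
tcp_pos: [0.4323, -0.2667, -0.0066]
ee_rot: [[-0.001, -1.0, -0.0], [-1.0, 0.001, -0.001], [0.001, 0.0, -1.0]]
wrist_force: [-0.9, 0.9, 4.8]
gripper_width: 0.215
gripper_force: 31.6
```

Touching down. I'll release, go up and away, then check everything.

Call:
{"api": "servo_tool", "payload": {
  "commands": [
    [[0.72,0,0,-0.5,0,0,0],[0.72,0,0,-0.5,0,0,0],[0.72,0,0,-0.5,0,0,0],[0.72,0,0,-0.5,0,0,0],[0.72,0,0,-1,0,0,0]]
  ]
}}

```text
time_s: 80.65
tcp_pos: [0.4326, -0.2669, -0.0059]
ee_rot: [[-0.001, -1.0, 0.001], [-1.0, 0.001, -0.001], [0.001, -0.001, -1.0]]
wrist_force: [1.3, -1.2, 1.7]
gripper_width: 0.278
gripper_force: 1.0
```

Call:
{"api": "servo_tool", "payload": {
  "commands": [
    [[0.72,0,0,-10,0,0,0],[0.72,0,0,-30,0,0,0],[0.68,0,0,-70,0,0,0],[0.68,0,0,-110,0,0,0],[0.68,0,0,-150,0,0,0]]
  ]
}}

```text
time_s: 81.15
tcp_pos: [0.4307, -0.2661, 0.1454]
ee_rot: [[-0.001, -1.0, -0.003], [-1.0, 0.001, 0.001], [-0.001, 0.003, -1.0]]
wrist_force: [0.9, -0.1, 0.2]
gripper_width: 0.316
gripper_force: 0.0
```

Call:
{"api": "servo_tool", "payload": {
  "commands": [
    [[0.68,0,25,-20,0,0,0],[0.68,0,25,-40,0,0,0],[0.68,0,25,-60,0,0,0],[0.68,0,25,-80,0,0,0],[0.68,0,25,-80,0,0,0]]
  ]
}}

```text
time_s: 81.65
tcp_pos: [0.4078, -0.2668, 0.2268]
ee_rot: [[-0.001, -1.0, 0.004], [-1.0, 0.001, -0.002], [0.002, -0.004, -1.0]]
wrist_force: [0.8, -0.6, 0.7]
gripper_width: 0.319
gripper_force: 0.0
```

```bash
python3 - <<'E'
from h import *
plan((.4,-.26,.3,90,0,.68,1),rows=0)
t=cap('top'); s=cap('side')
a=cv2.resize(t["pixels"][140:310,80:440],(800,378),interpolation=cv2.INTER_CUBIC)
b=cv2.resize(s["pixels"][150:330,150:420],(333,222),interpolation=cv2.INTER_CUBIC)
w=cv2.resize(cap('wrist')["pixels"],(296,222)); z=np.zeros((222,800-333-296,3),np.uint8)
cv2.imwrite('pics/end.png',np.vstack([a,np.hstack([b,w,z])])[:,:,::-1])
E
```

```text
at [ 0.4077 -0.2668  0.2546] [90.   0.1] w 27.8 F [ 0.8 -0.6  0.7] 0.0 t 81.65 j [-14   7 -16   0 -66  14]
[[0.68,-6.7,7.7,-45.5,-0.004,-0.002,-0.001]]
```

View pics/end.png

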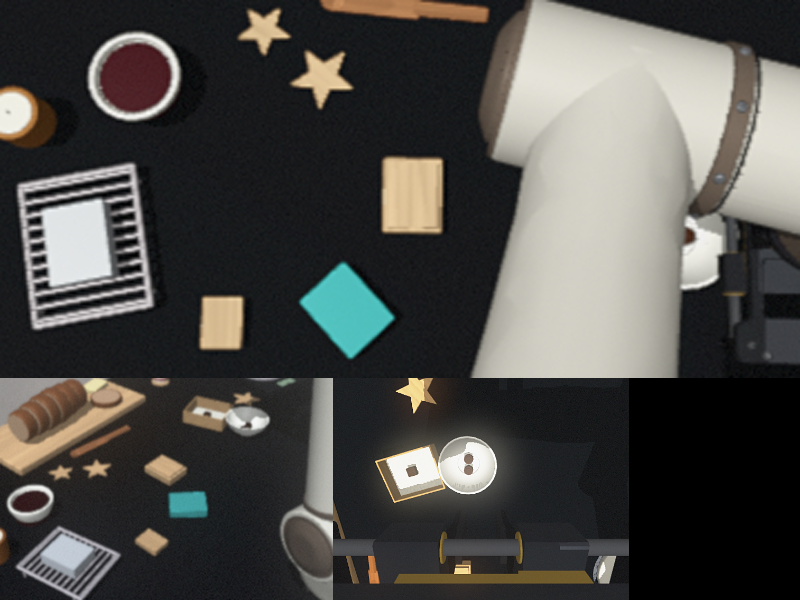

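The mould is upside down on the rack (75,243), and the empty lid lies panel up (412,195). The square is in the box (412,470) and both rounds are in the bowl (468,460/468). The stars, knife, jam pot and candle look untouched.

```bash
python3 -c "
from station import r
print(r.finish_job())"
```

```text
the job is handed in; nothing more can be done
None
```

I handed the job in at about 82 s. The last pictures show the mould upside down on the rack, the empty lid panel up on the table, both round chocolates in the bowl and the one square in the gift box; no second square was there at the start.

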